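# Lay the mug in its cradle, then hang it by the handle

### The arm

A 6-joint arm with a two-finger parallel gripper is mounted at the origin on a cart in front of the work surface, level with it; the furniture and walls round the work are solid. World frame = base frame: x ahead of the robot, y to its left, z up, the work surface at z = 0. Lengths are in m, angles in rad, forces in N, time in s.
With the tool pointing down it reaches from about 0.275 to 0.725 m from the base axis. Payload 5.6 kg.
Tool frame: the origin (TCP) lies between the finger pads; the fingertips stand 14 mm ahead of it and the grasp point (between the pads) lies 5 mm behind it; z points along the fingers, y is the direction in which the jaws open and shut (so a half turn about z gives the same grasp; the last joint's range is limited). The gripper opens to 85 mm and grips with 20 to 120 N. Pads are 22 mm wide; open, the fingers measure 114 mm over their backs; the gripper's body (76 mm by 85 mm) begins 54 mm behind the grasp point. The pads swing forward as they close: fully open they stand 13 mm farther back than shut.
Start: joints at [1.559, 0.255, 0.108, 0, -1.424, -0.285], TCP at [0.161, 0.526, 0.245] pointing down, gripper open.
Joint ranges: [-2.95, 2.95], [-1.21, 1.97], [-1.09, 1.5], [-2.87, 1.71], [-2.94, -0.07], [-3.05, 3.05]. Speed limits (rad/s): [2.57, 2.57, 3.14, 3.14, 3.14, 3.14].

### API

Orientations are given as a unit quaternion [x, y, z, w].
In Python, from station import r, eyes gives the robot as it stands.
- The arm moves only by the tool step_arm, never from a script. Its argument "increments" is a list of rows, each an object with "jaw": the closure, from 0 (fully open) to 1 (shut); "linear": the shift along the tool's x, y, z in cm, a list of three; "twist": the turn about the tool's z in rad. A call has exactly 8 rows; each row shifts and turns the pose as measured when the row begins, along the tool's axes as they then stand; what a row does not reach is not made up. A row lasts 1/12 s, in which the tool goes at most 41.7 mm and 7.16 degrees, less where a joint would pass 70% of its speed; a pose out of reach is approached as far as the arm can. A call is refused whole if a number of a shift passes 4.17 or a number of a turn 0.125, either way. A call with a gripper value outside its range is refused whole. The fingers move at their own pace and stop on an object; "squeeze" is the grip in N (left out, the last holds). Time passes only in rows, so rows that do not move let the fingers close, or fill a call up. It gives the time, the measured TCP pose, the force and the opening at its end, in the units of the state.
- r.get_obs(): the state, without advancing time (a new reading comes with each control period).
- eyes.camera(name): name is "scene" or "top" or "wrist"; returns a dict with "color" (420x560x3 uint8, red, green, blue), "K" (3x3 intrinsics, pixels), "R" (3x3) and "t" (3): a world point X has camera coordinates R X + t. Camera axes: x right, y down, z forward; pixel columns grow to the right and rows downward; lengths in m; the calibration is good to about 2 mm. The wrist camera is an equidistant fisheye: a pixel r from the principal point sees the ray r / f radians off the axis. A picture is of the moment at which its call begins. There is no depth.
- r.hand_in(): hands the job in, once; it reports no verdict.
The state is a dict: "t": time; "q": joint angles; "qvel": joint speeds; "effort": joint torques, N m; "position": TCP position; "tool_rot": TCP orientation; "ft_force": force on the tool from outside, world axes, zero at the start; "torque": the same for the moment, N m; "grip_width": finger opening in m.
Only numpy, scipy, OpenCV 4.12 (cv2) and the standard library are available. Lean on these libraries where they do the work, as an engineer would, in place of code of your own. Each camera call takes 0.05 s, during which the arm holds its last target.

### The job

Lay the upright blue mug down in the wooden cradle, with its base against the low end stop and its handle uppermost, and let go of it there so that it rests by itself. Then take hold of it again and hang it by its handle on the hook of the steel stand, released and hanging still, handle up. Do not drop the mug, and leave the other things on the desk where they are.

Things in the scene. Friction and masses are not known exactly. Their poses are not given: they have to be found in the camera images.
- mug: Blue ceramic mug, loose, about 0.22 kg, at first upright. Straight round body 62 mm in diameter, 95 mm high, wall 4 mm, open at the top, with a D-shaped handle of 11 mm round bar. Origin: centre of the underside; z along its axis to the open mouth, y toward the handle, which lies in the plane x = 0.
- mug_window (a point): Centre of the opening inside the mug's handle, [0, 44, 51] mm in the mug's frame. The opening spans y = 31 to 57 mm and z = 30 to 72 mm; the handle's arms leave the body at z = 24 and 78 mm, and its outermost face is at y = 68.5 mm.
- cradle: Light wooden 90 degree V cradle, cork lined, on a 100 x 120 mm brown base board, fixed to the desk. Origin: on the desk under its middle, z up. The V runs along y: its low end with a stop plate (66 mm wide) is at +y; it rises 25 degrees toward -y, where it is open. The V's sides are 58 mm long, up to 40 mm either side of the middle.
- cradle_seat (a point): Where the centre of the laid mug's underside comes to lie, [0, 45, 56] mm in the cradle's frame. The mug then lies 25 degrees off level: mug z along [0, -0.906, 0.423] of the cradle, mug y (handle) along [0, 0.423, 0.906], mug x along the cradle's x.
- hook_stand: Steel hook stand fixed to the desk: dark round foot 100 mm in diameter, 10 mm post, and from its top a 10 mm round bar, level toward the stand's -x, centre line 190 mm above the desk, from x = -12 to -98 mm; there it turns up to a black ball tip (13 mm) at x = -112 mm, top 218 mm above the desk. Origin: on the desk under the post, z up.
- hook_seat (a point): Middle of the hook's level bar (on its centre line), at [-65, 0, 190] mm in the stand's frame: where the handle should hang.
- notebook: Bystander: blue notebook, 148 x 109 x 14 mm, lying flat. Origin: centre of the underside.
- calculator: Bystander: grey desk calculator, 62 x 98 x 15 mm, lying flat. Origin: centre of the underside.
- pill_bottle: Bystander: small brown bottle with white cap, 42 mm across, 66 mm high. Origin: centre of the underside.
- yellow_box: Bystander: yellow carton, 52 x 58 x 62 mm. Origin: centre of the underside.
- glue_stick: Bystander: white glue stick with blue cap, 30 mm across, 100 mm high, standing. Origin: centre of the underside.

How it is judged:
By the outcome, as a careful person would: the job done as asked, in the order asked, and still so for the second after the job is handed in, with the robot touching nothing.
It also fails if it takes over 54 s, if anything falls off the work surface, if the arm or the gripper's body presses on something with over 40 N, if the wrist force passes 120 N, or if a joint passes its speed limit or range.

## Working session

There is one attempt and no reset: what is moved stays moved. The work goes in short steps, Python scripts to look and compute and a tool call to move; the robot and the scene stay as the last step left them, time stands still between calls to the robot, and variables do not carry over. Pictures are saved under pics/ and viewed, and the job is handed in when it is done.

Besides the shell and the picture viewer there is one more tool, called after ">>>" by a JSON object that holds its "fn" and its "kwargs", one argument or row to a line. step_arm: Moves the arm, as the interface text tells. Its arguments: {"type":"object","properties":{"increments":{"type":"array"},"squeeze":{"type":"number"}},"required":["increments"]}

```bash
ls; mkdir -p pics; python3 - <<'E'
from station import r, eyes
import cv2, json
o=r.get_obs(); print({k:(v if not hasattr(v,'tolist') else v.tolist()) for k,v in o.items()})
import numpy as np
d={}
for n in ["scene","top","wrist"]:
    c=eyes.camera(n); cv2.imwrite(f"pics/a_{n}.png",c["color"][...,::-1]); d[n]=c
    print(n,np.round(c["K"],1).tolist(),np.round(c["R"],3).tolist(),np.round(c["t"],3).tolist())
np.save("pics/a.npy",d,allow_pickle=True)
E
```

```text
pics
{'t': 0.0, 'q': [1.5585934234507446, 0.25572605837592544, 0.106995245911787, -0.0004878519624793629, -1.423922292703045, -0.28460748430914556], 'qvel': [0.0006481010693520134, 0.0011615100045425189, -0.000909211709608469, 0.0008737793897270616, -0.0026046557708906243, -0.000522640528125686], 'effort': [3.517559662213898e-05, -38.66241216659546, 23.794394731521606, 5.365152508020401, -0.006063265318516642, -2.596980763769352e-06], 'position': [0.16065649415174046, 0.5255063290161147, 0.24440115247919925], 'tool_rot': [0.9890023782045396, -0.1478965036438327, -0.00011297394434079331, 0.000952550566907637], 'ft_force': [0.0013245483942954767, 0.32948085501048024, -0.3680662875058852], 'torque': [0.04000792211452443, -0.011987690840800482, -0.012752990273609313], 'grip_width': 0.08546870104119379}
scene [[438.9, 0.0, 281.2], [0.0, 438.9, 204.0], [0.0, 0.0, 1.0]] [[0.771, -0.636, 0.004], [-0.457, -0.559, -0.692], [0.443, 0.532, -0.722]] [-0.351, 0.471, 0.711]
top [[466.8, 0.0, 282.8], [0.0, 466.8, 201.1], [0.0, 0.0, 1.0]] [[0.014, -1.0, -0.009], [-0.996, -0.013, -0.086], [0.086, 0.01, -0.996]] [0.181, 0.61, 1.275]
wrist [[325.2, 0.0, 281.1], [0.0, 325.2, 214.3], [0.0, 0.0, 1.0]] [[-0.294, -0.956, 0.001], [-0.917, 0.282, 0.28], [-0.268, 0.081, -0.96]] [0.549, -0.038, 0.379]
```

View pics/a_scene.png

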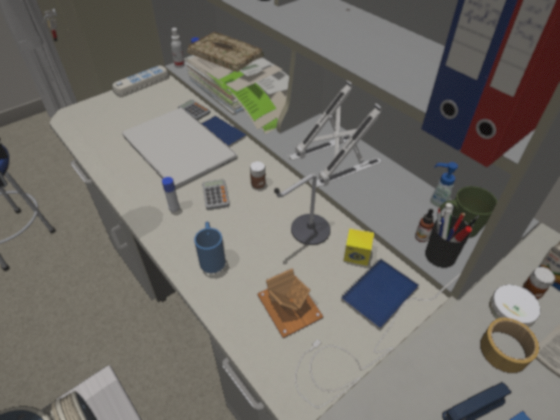

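View pics/a_top.png

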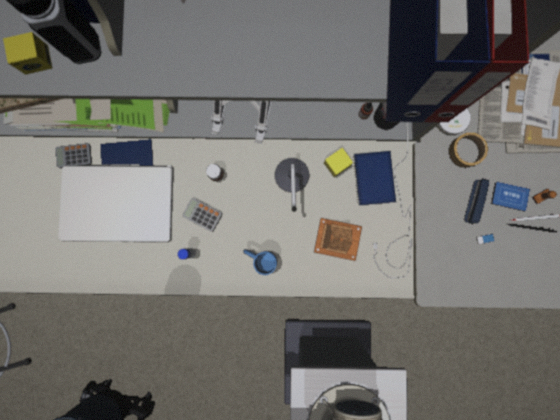

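View pics/a_wrist.png

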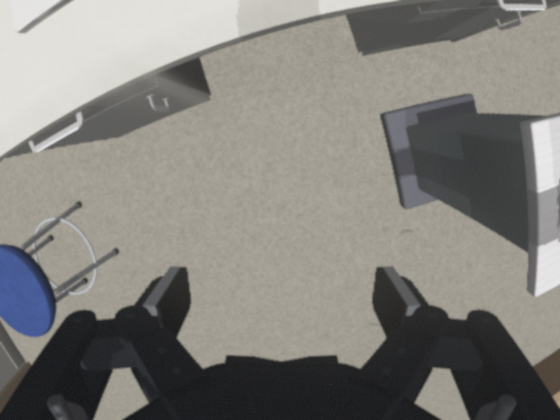

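The scene view shows the mug (210,250), cradle (290,300) and stand (310,230), with the hook tip at (278,190). In the top view the mug is at (265,262), the cradle at (338,240), and the stand foot at (291,175) with its bar towards the robot. I'll zoom in on these.

```bash
python3 - <<'E'
import cv2
a=cv2.imread("pics/a_top.png")[130:300,170:420]; b=cv2.imread("pics/a_scene.png")[140:345,150:420]
cv2.imwrite("pics/b_top.png",cv2.resize(a,None,fx=3.2,fy=3.2,interpolation=cv2.INTER_CUBIC)[:, :800])
cv2.imwrite("pics/b_scene.png",cv2.resize(b,None,fx=2.9,fy=2.9,interpolation=cv2.INTER_CUBIC))
E
```

```text
(no output)
```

View pics/b_top.png

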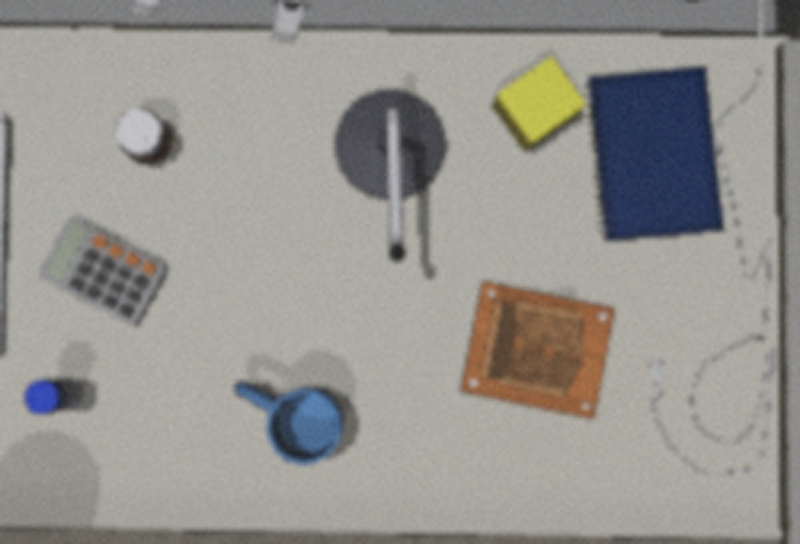

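View pics/b_scene.png

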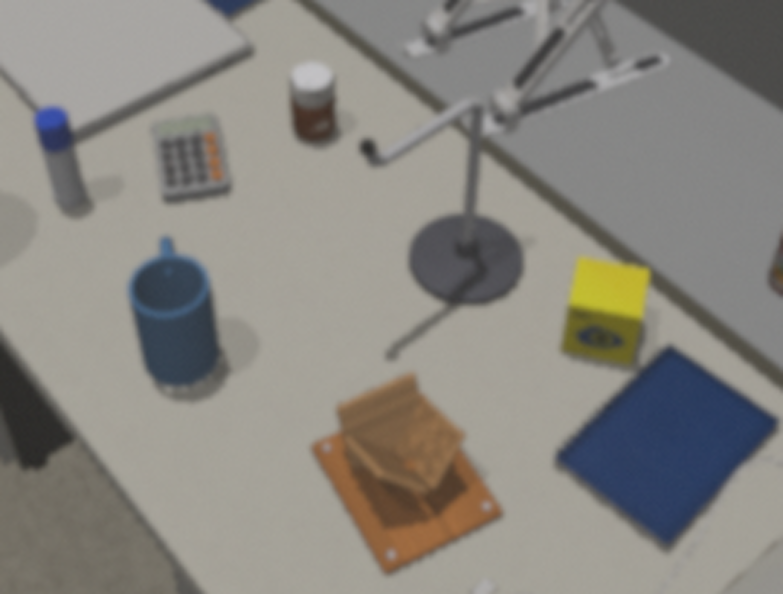

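The board's long side runs close to world y, and its raised open end is towards −y, so the cradle yaw is small. Next I measure with rays.

```bash
cat > h.py <<'E'
import numpy as np, cv2
from scipy.spatial.transform import Rotation as Ro
def ray(c,uv):
    K,R,t=c["K"],c["R"],c["t"]; d=R.T@np.linalg.solve(K,np.array([uv[0],uv[1],1.])); return -R.T@t,d
def onz(c,uv,z):
    o,d=ray(c,uv); return o+d*(z-o[2])/d[2]
def proj(c,X):
    p=c["K"]@(c["R"]@np.asarray(X,float)+c["t"]); return p[:2]/p[2]
def tri(c1,u1,c2,u2):
    A=[];b=[]
    for c,u in((c1,u1),(c2,u2)):
        o,d=ray(c,u); d=d/np.linalg.norm(d); P=np.eye(3)-np.outer(d,d); A.append(P); b.append(P@o)
    X=np.linalg.lstsq(np.vstack(A),np.hstack(b),rcond=None)[0]
    return X,[np.round(proj(c,X)-u,1) for c,u in((c1,u1),(c2,u2))]
def hsv(c): return cv2.cvtColor(c["color"],cv2.COLOR_RGB2HSV)
E
python3 - <<'E'
from h import *
d=np.load("pics/a.npy",allow_pickle=True).item(); T,S=d["top"],d["scene"]
h=hsv(T)
m=cv2.inRange(h,(95,90,60),(118,255,255)); m[:, :235]=0; m[:,290:]=0; m[:235]=0; m[290:]=0
n,l,s,c=cv2.connectedComponentsWithStats(m); print(s,c)
ys,xs=np.nonzero(m); P=np.array([onz(T,(x,y),0.095)[:2] for x,y in zip(xs,ys)])
cnt=max(cv2.findContours(m,0,1)[0],key=cv2.contourArea).reshape(-1,2)
C=np.array([onz(T,p,0.095)[:2] for p in cnt.astype(float)])
# opened to remove handle
mo=cv2.morphologyEx(m,cv2.MORPH_OPEN,cv2.getStructuringElement(2,(9,9)))
cc=max(cv2.findContours(mo,0,1)[0],key=cv2.contourArea); e=cv2.minEnclosingCircle(cc); print("circ",e, onz(T,e[0],.095))
hd=m&~cv2.dilate(mo,np.ones((3,3))); ys,xs=np.nonzero(hd); print("handle px",xs.min(),xs.max(),ys.min(),ys.max(),xs.mean(),ys.mean())
H=np.array([onz(T,(x,y),0.0835)[:2] for x,y in zip(xs,ys)]); print(H.mean(0))
print(np.c_[xs,ys][np.argsort(xs)][:8].tolist())
# board
mb=cv2.inRange(h,(3,120,80),(18,255,255)); mb[:, :300]=0; mb[:,380:]=0; mb[:205]=0; mb[275:]=0
cb=np.vstack([c for c in cv2.findContours(mb,0,1)[0]]); r=cv2.minAreaRect(cb); print("board",r); print([np.round(onz(T,p,.01),4).tolist() for p in cv2.boxPoints(r)], onz(T,r[0],.01))
# foot
g=T["color"].astype(int); mf=((g.max(2)<105)&(g.max(2)>40)).astype(np.uint8); mf[:, :265]=0; mf[:,320:]=0; mf[:152]=0; mf[200:]=0
n,l,s,c=cv2.connectedComponentsWithStats(mf); i=1+s[1:,4].argmax(); print("foot",s[i],c[i],onz(T,c[i],.01))
E
```

```text
[[     0      0    560    420 234785]
 [   244    250     33     24    415]] [[279.52779777 209.40874843]
 [263.77349398 261.1253012 ]]
circ ((266.5, 262.0), 10.547611236572266) [0.44154544 0.22882852 0.095     ]
handle px 244 266 250 273 253.8021978021978 259.2307692307692
[0.44783865 0.2629912 ]
[[244, 251], [245, 250], [245, 251], [245, 252], [246, 251], [246, 253], [246, 252], [246, 250]]
board ((337.6153869628906, 238.92308044433594), (41.18438720703125, 33.731971740722656), 11.309932708740234)
[[0.469, 0.0998, 0.01], [0.5618, 0.0819, 0.01], [0.5407, -0.0315, 0.01], [0.4482, -0.0131, 0.01]] [0.50476667 0.034234   0.01      ]
foot [275 158  35  37 802] [291.62718204 174.23815461] [0.68597977 0.16530953 0.01      ]
```

```bash
python3 - <<'E'
import cv2
a=cv2.imread("pics/a_top.png")
cv2.imwrite("pics/c1.png",cv2.resize(a[150:220,255:325],None,fx=8,fy=8,interpolation=cv2.INTER_NEAREST))
cv2.imwrite("pics/c2.png",cv2.resize(a[210:270,305:370],None,fx=9,fy=9,interpolation=cv2.INTER_NEAREST))
b=cv2.imread("pics/a_scene.png")
cv2.imwrite("pics/c3.png",cv2.resize(b[160:250,265:345],None,fx=6.5,fy=6.5,interpolation=cv2.INTER_NEAREST))
cv2.imwrite("pics/c4.png",cv2.resize(b[262:342,250:330],None,fx=7,fy=7,interpolation=cv2.INTER_NEAREST))
E
```

```text
(no output)
```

View pics/c1.png

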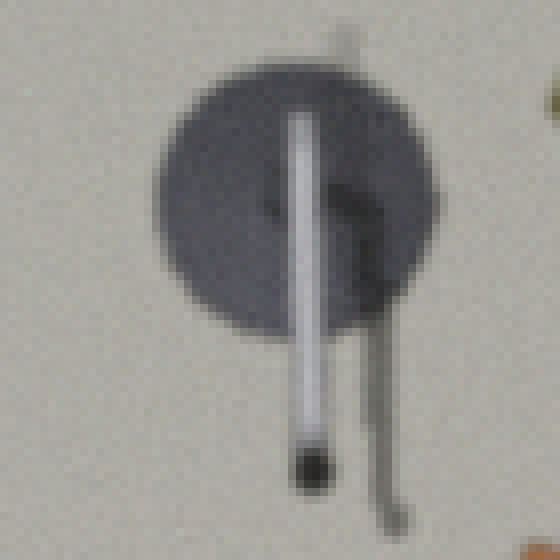

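View pics/c2.png

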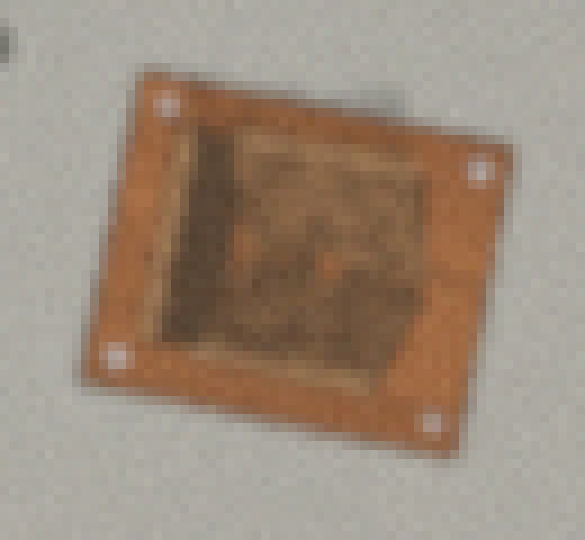

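View pics/c3.png

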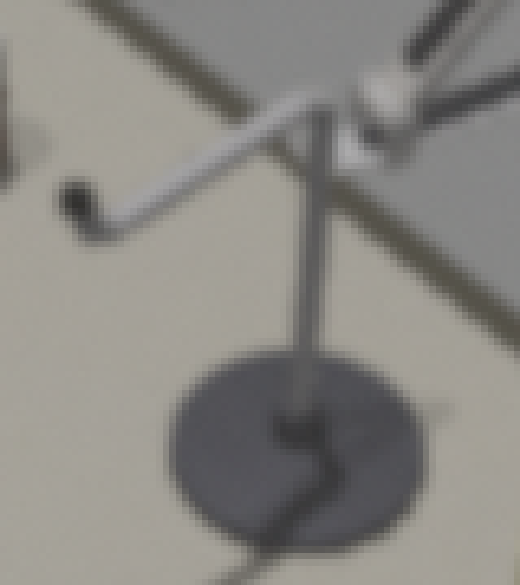

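View pics/c4.png

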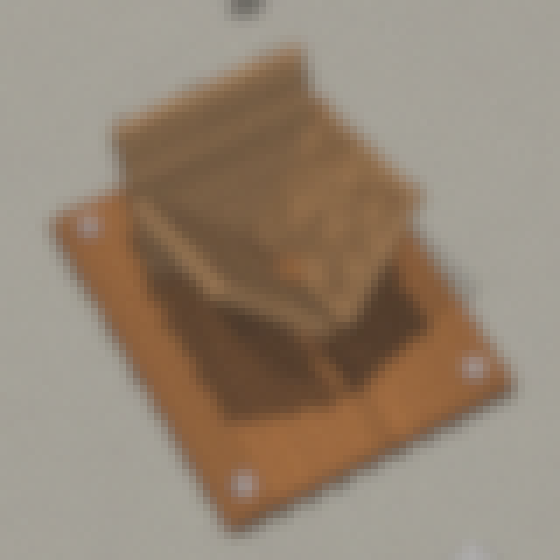

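The stop plate is at the world +y end of the cradle and the V opens towards −y. The hook runs from its post at top px (292,164) to the ball at (293.6,208.2). Now I refine the mug and hook.

```bash
python3 - <<'E'
from h import *
d=np.load("pics/a.npy",allow_pickle=True).item(); T,S=d["top"],d["scene"]
for n,c in d.items(): print(n,"cam pos",np.round(-c["R"].T@c["t"],3))
print("ball",tri(T,(293.6,208.2),S,(276.0,190.3)), onz(T,(293.6,208.2),.2115))
print("posttop",tri(T,(292.3,164.3),S,(313.4,175.7)),onz(T,(292.3,164.3),.19))
print("bar mid",onz(T,(293,190),.19))
fx=lambda x,y:(x/6.5-.5+265,y/6.5-.5+160)
print("foot scene",onz(S,fx(299,450),.01))
# mug rim in top: fit circle to contour pixels on rim
h=hsv(T); m=cv2.inRange(h,(95,90,60),(118,255,255)); m[:, :235]=0; m[:,290:]=0; m[:235]=0; m[290:]=0
cnt=max(cv2.findContours(m,0,1)[0],key=cv2.contourArea).reshape(-1,2)
P=np.array([onz(T,p,0.095)[:2] for p in cnt.astype(float)])
from scipy.optimize import least_squares
c0=np.array([.441,.23]); 
for it in range(5):
    rr=np.linalg.norm(P-c0,axis=1); k=rr<.036
    c0=least_squares(lambda q:np.linalg.norm(P[k]-q[:2],axis=1)-q[2],[*c0,.031],loss='soft_l1',f_scale=.001); rad=c0.x[2]; c0=c0.x[:2]
print("mug top fit",c0,rad,k.sum())
far=P[np.linalg.norm(P-c0,axis=1)>.045]; dv=far.mean(0)-c0; print("handle ang",np.degrees(np.arctan2(dv[1],dv[0])))
a=d["top"]["color"][...,::-1]; cv2.imwrite("pics/d1.png",cv2.resize(a[240:285,235:290],None,fx=10,fy=10,interpolation=cv2.INTER_NEAREST))
a=d["scene"]["color"][...,::-1]; cv2.imwrite("pics/d2.png",cv2.resize(a[215:285,185:240],None,fx=8,fy=8,interpolation=cv2.INTER_NEAREST))
E
```

```text
scene cam pos [ 0.172 -0.338  0.841]
top cam pos [0.496 0.176 1.324]
wrist cam pos [0.228 0.505 0.373]
ball (array([0.57446915, 0.16170876, 0.21134925]), [array([-0.2,  0.3]), array([ 0.4, -0. ])]) [0.57515315 0.16122437 0.2115    ]
posttop (array([0.68453421, 0.16607843, 0.1848477 ]), [array([-0.3,  0.4]), array([ 0.5, -0.1])]) [0.68461263 0.1654083  0.19      ]
bar mid [0.6212099  0.16293324 0.19      ]
foot scene [0.68283244 0.16189466 0.01      ]
mug top fit [0.44050193 0.23334389] 0.028648407893141648 65
handle ang 60.56496868464288
```

View pics/d1.png

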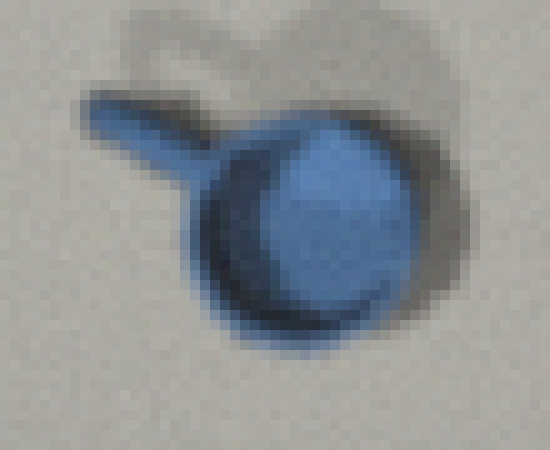

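View pics/d2.png

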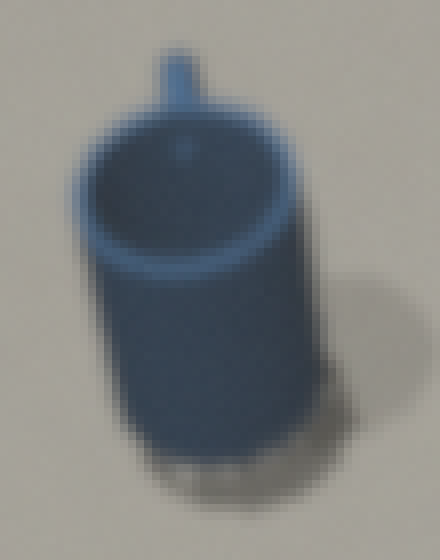

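```bash
python3 - <<'E'
from h import *
d=np.load("pics/a.npy",allow_pickle=True).item(); T,S=d["top"],d["scene"]
c=onz(T,(264.6,262.6),.095); print("mug",c)
f=lambda x,y:(x/8-.5+185,y/8-.5+215)
print("mug rim scene",onz(S,f(186,187),.095))
for z in(.065,.075): print(onz(T,(243.3,250.2),z))
p=onz(T,(243.3,250.2),.07); v=(p-c)[:2]; print("ang",np.degrees(np.arctan2(v[1],v[0])),np.linalg.norm(v))
q=onz(S,f(180,58),.08);v=(q-c)[:2]; print("scene handle",q,np.degrees(np.arctan2(v[1],v[0])),np.linalg.norm(v))
E
```

```text
mug [0.43991877 0.23376891 0.095     ]
mug rim scene [0.43884032 0.23380715 0.095     ]
[0.47075737 0.29294053 0.065     ]
[0.47096041 0.29201064 0.075     ]
ang 62.209468856872796 0.06636086855827074
scene handle [0.46913315 0.28695374 0.08      ] 61.22004772091096 0.060680363457062424
```

```bash
cat > plan.py <<'E'
from h import *
from station import r
import sys
def axes(yaw):
    c,s=np.cos(yaw),np.sin(yaw); return np.array([[c,s,0],[s,-c,0],[0,0,-1.]])  # rows tool x,y,z in world
def state():
    o=r.get_obs(); R=Ro.from_quat(o["tool_rot"]).as_matrix(); return o,np.array(o["position"]),np.arctan2(R[1,0],R[0,0])
def show():
    o,p,y=state(); print("t %.2f"%o["t"],"pos",np.round(p*1000,1),"yaw %.1f"%np.degrees(y),"q",np.round(o["q"],2),"F",np.round(o["ft_force"],1),"w %.1f"%(o["grip_width"]*1000), "tilt",np.round(Ro.from_quat(o["tool_rot"]).as_matrix()[:,2],3))
def plan(target,yawdeg,n=8,p=None,y=None,cap=.0400,sl=None):
    if p is None: _,p,y=state()
    target=np.array(target,float); rows=[]
    for i in range(n):
        k=n-i
        dy=(np.radians(yawdeg)-y+np.pi)%(2*np.pi)-np.pi
        tw=np.clip(-dy/max(1,k),-.125,.125)
        dv=(target-p)/k; L=np.linalg.norm(dv); 
        if L>cap: dv*=cap/L
        l=np.round(axes(y)@dv*100,1); rows.append((l.tolist(),round(float(tw),3)))
        p=p+axes(y).T@(l/100); y=y-round(float(tw),3)
    for l in rows: print(l)
    print("end",np.round(p*1000,1),"yaw",round(np.degrees(y),1))
    return p,y
E
python3 - <<'E'
from plan import *
show(); p,y=plan([.4686,.2874,.17],-118.5,8); plan([.4686,.2874,.15],-118.5,8,p,y)
E
```

```text
t 0.15 pos [160.7 525.6 244.6] yaw -17.0 q [ 1.56  0.26  0.11 -0.   -1.42 -0.28] F [0.5 0.  0.5] w 85.5 tilt [-0.    -0.001 -1.   ]
([3.7, 1.4, 0.8], 0.125)
([3.8, 0.9, 0.7], 0.125)
([3.9, 0.4, 0.8], 0.125)
([3.9, -0.0, 0.7], 0.125)
([3.9, -0.5, 0.8], 0.125)
([3.8, -1.0, 0.7], 0.125)
([3.6, -1.5, 0.8], 0.125)
([3.4, -1.9, 0.7], 0.125)
end [408.2 333.4 184.6] yaw -74.3
([0.8, -0.6, 0.4], 0.096)
([0.7, -0.6, 0.4], 0.096)
([0.6, -0.7, 0.4], 0.097)
([0.6, -0.8, 0.5], 0.096)
([0.5, -0.8, 0.4], 0.097)
([0.4, -0.9, 0.5], 0.096)
([0.3, -0.9, 0.4], 0.097)
([0.2, -0.8, 0.5], 0.096)
end [468.3 287.9 149.6] yaw -118.5
```

>>> {"fn": "step_arm", "kwargs": {
  "increments": [
    {"jaw": 0.3, "linear": [3.7, 1.4, 0.6], "twist": 0.125},
    {"jaw": 0.3, "linear": [3.8, 0.9, 0.6], "twist": 0.125},
    {"jaw": 0.3, "linear": [3.9, 0.4, 0.6], "twist": 0.125},
    {"jaw": 0.3, "linear": [3.9, 0, 0.6], "twist": 0.125},
    {"jaw": 0.3, "linear": [3.9, -0.5, 0.6], "twist": 0.125},
    {"jaw": 0.3, "linear": [3.8, -1.0, 0.6], "twist": 0.125},
    {"jaw": 0.3, "linear": [3.6, -1.5, 0.6], "twist": 0.125},
    {"jaw": 0.3, "linear": [3.4, -1.9, 0.6], "twist": 0.125}
  ],
  "squeeze": 25
}}

```text
t: 0.82
position: [0.4105, 0.3284, 0.1926]
tool_rot: [0.797, -0.604, -0.001, 0.001]
ft_force: [-0.8, 1.6, -0.2]
grip_width: 0.0596
```

```bash
python3 - <<'E'
from plan import *
show(); plan([.4686,.2874,.15],-118.5,8)
E
```

```text
t 0.82 pos [410.5 328.4 192.6] yaw -74.3 q [ 0.97  0.23 -0.06 -0.   -1.28 -0.7 ] F [-0.8  1.6 -0.2] w 59.6 tilt [-0.003 -0.002 -1.   ]
([0.7, -0.6, 0.5], 0.096)
([0.6, -0.6, 0.5], 0.096)
([0.6, -0.7, 0.5], 0.096)
([0.5, -0.7, 0.6], 0.097)
([0.4, -0.8, 0.5], 0.096)
([0.4, -0.8, 0.6], 0.097)
([0.3, -0.8, 0.5], 0.096)
([0.1, -0.9, 0.6], 0.097)
end [468.6 287.8 149.6] yaw -118.5
```

>>> {"fn": "step_arm", "kwargs": {
  "increments": [
    {"jaw": 0.3, "linear": [0.7, -0.6, 0.5], "twist": 0.096},
    {"jaw": 0.3, "linear": [0.6, -0.6, 0.5], "twist": 0.096},
    {"jaw": 0.3, "linear": [0.6, -0.7, 0.5], "twist": 0.096},
    {"jaw": 0.3, "linear": [0.5, -0.7, 0.6], "twist": 0.097},
    {"jaw": 0.3, "linear": [0.4, -0.8, 0.5], "twist": 0.096},
    {"jaw": 0.3, "linear": [0.4, -0.8, 0.6], "twist": 0.097},
    {"jaw": 0.3, "linear": [0.3, -0.8, 0.5], "twist": 0.096},
    {"jaw": 0.3, "linear": [0.1, -0.9, 0.6], "twist": 0.097}
  ]
}}

```text
t: 1.48
position: [0.4737, 0.2764, 0.1444]
tool_rot: [-0.489, 0.873, -0.001, -0.005]
ft_force: [0.2, 0.9, -0.1]
grip_width: 0.0596
```

```bash
python3 - <<'E'
from plan import *
from station import eyes
show(); c=eyes.camera("wrist"); np.save("pics/w1.npy",c,allow_pickle=True); cv2.imwrite("pics/w1.png",c["color"][...,::-1])
E
```

```text
t 1.48 pos [473.7 276.4 144.4] yaw -121.5 q [ 0.81  0.31 -0.08 -0.   -1.19 -1.36] F [ 0.2  0.9 -0.1] w 59.6 tilt [-0.007 -0.007 -1.   ]
```

View pics/w1.png

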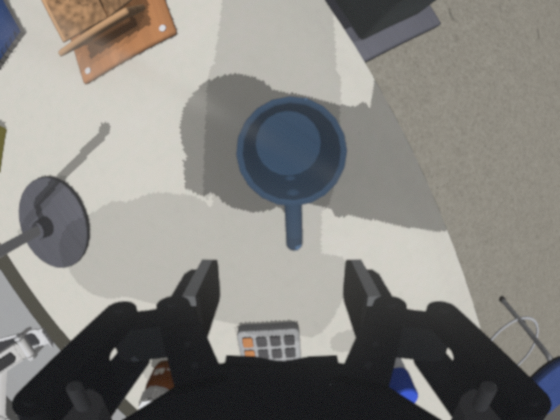

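```bash
cat >> h.py <<'E'
def fray(c,uv):
    K,R,t=c["K"],c["R"],c["t"]; a=(uv[0]-K[0,2])/K[0,0]; b=(uv[1]-K[1,2])/K[1,1]; th=np.hypot(a,b)
    d=np.array([np.sin(th)*a/th,np.sin(th)*b/th,np.cos(th)]); return -R.T@t,R.T@d
def fonz(c,uv,z):
    o,d=fray(c,uv); return o+d*(z-o[2])/d[2]
def fproj(c,X):
    p=c["R"]@np.asarray(X,float)+c["t"]; th=np.arctan2(np.hypot(p[0],p[1]),p[2]); u=p[:2]/np.hypot(p[0],p[1])*th
    return u*c["K"][0,0]+c["K"][:2,2]
E
python3 - <<'E'
from plan import *
show()
c=np.load("pics/w1.npy",allow_pickle=True).item()
h=hsv(c); m=cv2.inRange(h,(95,90,30),(118,255,255)); m[:80]=0;m[262:]=0;m[:, :225]=0;m[:,365:]=0
n,l,s,ce=cv2.connectedComponentsWithStats(m); i=1+s[1:,4].argmax(); print(s[i])
m=(l==i).astype(np.uint8)
for row in (212,220,228,236,242,246,248,250):
    xs=np.nonzero(m[row])[0]; 
    if len(xs): print(row,xs.min(),xs.max(),np.round(fonz(c,((xs.min()+xs.max())/2,row),.08)*1000,1))
# rim contour -> z=.095
cnt=max(cv2.findContours(m,0,1)[0],key=cv2.contourArea).reshape(-1,2)
P=np.array([fonz(c,p,.095)[:2] for p in cnt if p[1]<190]); A=np.c_[2*P,np.ones(len(P))]; x=np.linalg.lstsq(A,(P**2).sum(1),rcond=None)[0]
print("rim",x[:2],np.sqrt(x[2]+x[:2]@x[:2]))
E
```

```text
t 1.53 pos [474.  275.3 142.7] yaw -121.9 q [ 0.81  0.31 -0.08 -0.   -1.19 -1.37] F [ 1.4  0.4 -0.7] w 59.8 tilt [-0.009 -0.009 -1.   ]
[ 256  111   65   70 2800]
rim [0.43839597 0.22845541] 0.01572861244352998
```

```bash
python3 - <<'E'
from plan import *
c=np.load("pics/w1.npy",allow_pickle=True).item()
P=np.array([fonz(c,p,.095)[:2] for p in [(237,150),(347,150),(291,97),(291.5,205)]]);print(np.round(P*1000,1))
print("ctr",(P[0]+P[1])/2,(P[2]+P[3])/2)
for p,z in (((293.5,210),.0835),((294,235),.08),((294.5,249),.072)): print(fonz(c,p,z))
o=np.array([.4395,.2338,0]);u=np.array([np.cos(np.radians(61.5)),np.sin(np.radians(61.5)),0])
for y,z in((68.5,65),(62,83),(40,83.5)): print(fproj(c,o+u*y/1000+[0,0,z/1000]))
E
```

```text
[[464.3 215.5]
 [412.3 247.1]
 [423.8 206.3]
 [454.9 258. ]]
ctr [0.43825222 0.23129587] [0.43938929 0.23213014]
[0.45670179 0.26396306 0.0835    ]
[0.46520537 0.27902364 0.08      ]
[0.47118622 0.29031527 0.072     ]
[295.5670308  250.12935489]
[296.42458941 251.3230736 ]
[295.05973689 218.28785173]
```

```bash
python3 - <<'E'
from plan import *
show(); plan([.4683,.2860,.079],-118.7,5)
E
```

```text
t 1.53 pos [474.  275.3 142.7] yaw -121.9 q [ 0.81  0.31 -0.08 -0.   -1.19 -1.37] F [ 1.4  0.4 -0.7] w 59.8 tilt [-0.009 -0.009 -1.   ]
([-0.1, 0.2, 1.3], -0.011)
([-0.1, 0.2, 1.3], -0.011)
([-0.1, 0.2, 1.3], -0.011)
([-0.2, 0.2, 1.2], -0.012)
([-0.1, 0.2, 1.3], -0.011)
end [468.4 285.5  78.7] yaw -118.7
```

>>> {"fn": "step_arm", "kwargs": {
  "increments": [
    {"jaw": 0.4, "linear": [-0.3, 0.4, 0.6], "twist": -0.02},
    {"jaw": 0.4, "linear": [-0.3, 0.3, 1.2], "twist": -0.02},
    {"jaw": 0.4, "linear": [0, 0.2, 1.3], "twist": -0.016},
    {"jaw": 0.4, "linear": [0, 0, 1.3], "twist": 0},
    {"jaw": 0.4, "linear": [0, 0, 1.2], "twist": 0},
    {"jaw": 0.4, "linear": [0, 0, 0.2], "twist": 0},
    {"jaw": 0.4, "linear": [0, 0, 0], "twist": 0},
    {"jaw": 0.4, "linear": [0, 0, 0], "twist": 0}
  ]
}}

```text
t: 2.2
position: [0.4662, 0.287, 0.0802]
tool_rot: [-0.52, 0.854, -0.001, -0.007]
ft_force: [-0.0, 0.4, 0.4]
grip_width: 0.0512
```

```bash
python3 - <<'E'
from plan import *
show(); plan([.4683,.2860,.079],-118.7,2)
E
```

```text
t 2.20 pos [466.2 287.   80.2] yaw -117.4 q [ 0.84  0.37 -0.17 -0.   -1.05 -1.31] F [-0.   0.4  0.4] w 51.2 tilt [-0.011 -0.009 -1.   ]
([-0.0, -0.1, 0.1], 0.012)
([-0.0, -0.1, 0.0], 0.011)
end [468.  286.1  79.2] yaw -118.7
```

>>> {"fn": "step_arm", "kwargs": {
  "increments": [
    {"jaw": 0.6, "linear": [0, -0.2, 0.1], "twist": 0.02},
    {"jaw": 0.8, "linear": [0, 0, 0], "twist": 0},
    {"jaw": 1, "linear": [0, 0, 0], "twist": 0},
    {"jaw": 1, "linear": [0, 0, 0], "twist": 0},
    {"jaw": 1, "linear": [0, 0, 0], "twist": 0},
    {"jaw": 1, "linear": [0, 0, 0], "twist": 0},
    {"jaw": 1, "linear": [0, 0, 0], "twist": 0},
    {"jaw": 1, "linear": [0, 0, 0], "twist": 0}
  ],
  "squeeze": 20
}}

```text
t: 2.87
position: [0.469, 0.2871, 0.0817]
tool_rot: [-0.511, 0.859, -0.001, -0.005]
ft_force: [0.8, 0.0, -1.3]
grip_width: 0.01
```

```bash
python3 - <<'E'
from plan import *
from station import eyes
show(); c=eyes.camera("wrist"); np.save("pics/w2.npy",c,allow_pickle=True); cv2.imwrite("pics/w2.png",c["color"][...,::-1])
E
```

```text
t 2.87 pos [469.  287.1  81.7] yaw -118.5 q [ 0.83  0.37 -0.17 -0.   -1.05 -1.33] F [ 0.8  0.  -1.3] w 10.0 tilt [-0.008 -0.006 -1.   ]
```

View pics/w2.png

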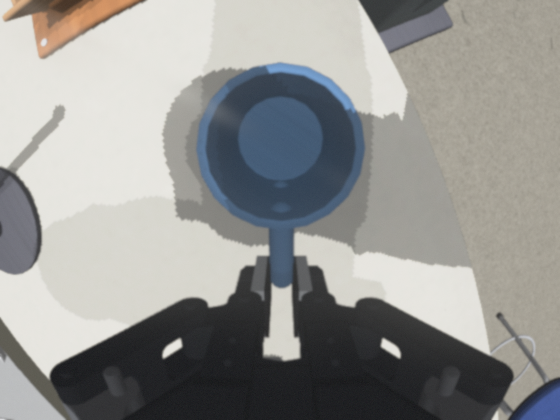

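The jaws are closed on the handle (10 mm opening) with the handle centred at px (282,265). Now I lift and watch the swing.

>>> {"fn": "step_arm", "kwargs": {
  "increments": [
    {"jaw": 1, "linear": [0, 0, -0.5], "twist": 0},
    {"jaw": 1, "linear": [0, 0, -1.0], "twist": 0},
    {"jaw": 1, "linear": [0, 0, -1.5], "twist": 0},
    {"jaw": 1, "linear": [0, 0, -2], "twist": 0},
    {"jaw": 1, "linear": [0, 0, -2], "twist": 0},
    {"jaw": 1, "linear": [0, 0, -1], "twist": 0},
    {"jaw": 1, "linear": [0, 0, 0], "twist": 0},
    {"jaw": 1, "linear": [0, 0, 0], "twist": 0}
  ]
}}

```text
t: 3.58
position: [0.4687, 0.2872, 0.168]
tool_rot: [-0.511, 0.86, -0.0, -0.006]
ft_force: [0.2, 0.1, -1.9]
grip_width: 0.0099
```

```bash
cat > look.py <<'E'
from plan import *
from station import eyes
import sys
tag=sys.argv[1]
show(); out=[]
for n in sys.argv[2:]:
    c=eyes.camera(n); np.save(f"pics/{tag}_{n}.npy",c,allow_pickle=True); im=c["color"][...,::-1]
    cv2.imwrite(f"pics/{tag}_{n}.png",im)
    if n!="wrist":
        _,p,_=state(); u=proj(c,p-[0,0,.03]); x,y=[int(v) for v in u]; x=max(65,min(x,495)); y=max(50,min(y,370))
        cv2.imwrite(f"pics/{tag}_{n}.png",cv2.resize(im[y-50:y+50,x-65:x+65],None,fx=6,fy=6,interpolation=cv2.INTER_CUBIC)); print(n,"crop origin",x-65,y-50)
E
python3 look.py e wrist scene
```

```text
t 3.58 pos [468.7 287.2 168. ] yaw -118.6 q [ 0.83  0.3  -0.03 -0.   -1.25 -1.33] F [ 0.2  0.1 -1.9] w 9.9 tilt [-0.01  -0.007 -1.   ]
scene crop origin 138 154
```

View pics/e_wrist.png

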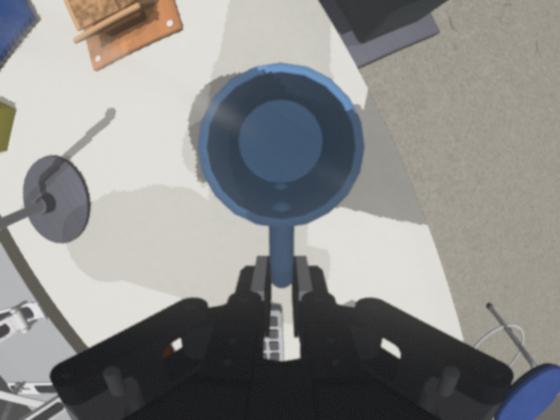

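View pics/e_scene.png

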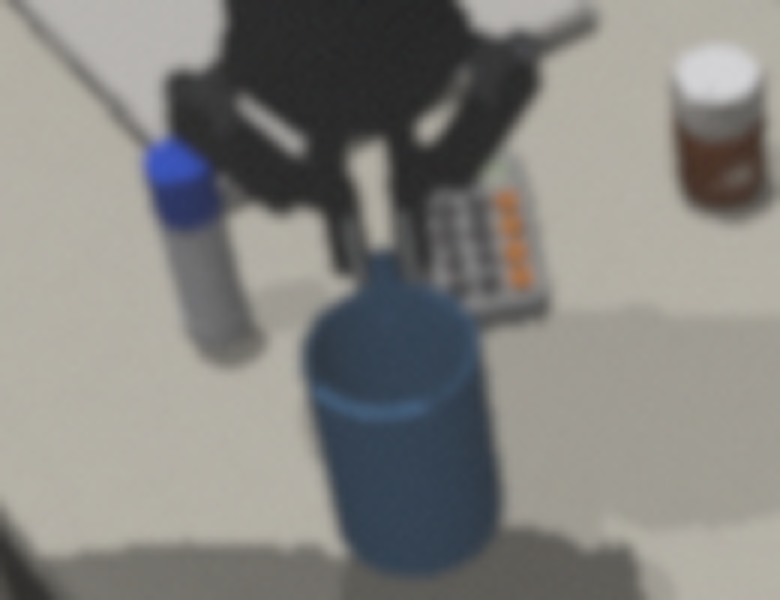

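The mug is lifted but stayed rigid in the grip, still upright with handle level, so 20 N holds it against gravity. I'll turn it passively by arcing it against the cradle's stop plate edge. For that I need the plate's top edge.

```bash
python3 - <<'E'
from h import *
d=np.load("pics/a.npy",allow_pickle=True).item(); T,S=d["top"],d["scene"]
f=lambda x,y:(x/7-.5+250,y/7-.5+262); g=lambda x,y:(x/9-.5+305,y/9-.5+210)
yw=np.radians(-10.5); ux=np.array([np.cos(yw),np.sin(yw),0]); uy=np.array([-np.sin(yw),np.cos(yw),0]); C=np.array([.5048,.0342,0])
def loc(X): return np.round([(X-C)@ux*1000,(X-C)@uy*1000,X[2]*1000],1)
for n,a,b in (("far",(190,128),(300,48)),("near",(155,345),(117,128))):
    X,e=tri(T,g(*a),S,f(*b)); print(n,loc(X),e)
# V tops at open end
for n,a,b in (("far",(425,175),(418,190)),("near",(375,390),(320,330))):
    X,e=tri(T,g(*a),S,f(*b)); print(n,loc(X),e)
# screws
for a in ((166,103),(480,171),(115,355),(432,421)): print("screw",loc(onz(T,g(*a),.01)))
for a in ((89,226),(243,485),(474,368)): print("screwS",loc(onz(S,f(*a),.01)))
E
```

```text
far [32.6 44.7 62. ] [array([ 0. , -0.1]), array([-0.1,  0. ])]
near [-32.5  43.   67.4] [array([ 0.2, -0.3]), array([-0.4,  0. ])]
far [ 31.7 -24.8  77.9] [array([ 0., -0.]), array([-0.1,  0. ])]
near [-20.8 -31.8  51.9] [array([ 3.3, -4.1]), array([-7. ,  0.4])]
screw [41.4 49.8 10. ]
screw [ 39.7 -50.1  10. ]
screw [-38.6  50.6  10. ]
screw [-39.4 -49.7  10. ]
screwS [-39.4  49.4  10. ]
screwS [-40.2 -50.5  10. ]
screwS [ 39.6 -50.8  10. ]
```

>>> {"fn": "step_arm", "kwargs": {
  "increments": [
    {"jaw": 1, "linear": [0, 0, 2], "twist": 0},
    {"jaw": 1, "linear": [0, 0, 2], "twist": 0},
    {"jaw": 1, "linear": [0, 0, 1.8], "twist": 0},
    {"jaw": 1, "linear": [0, 0, 1.3], "twist": 0},
    {"jaw": 1, "linear": [0, 0, 0.7], "twist": 0},
    {"jaw": 1, "linear": [0, 0, 0.3], "twist": 0},
    {"jaw": 1, "linear": [0, 0, 0.2], "twist": 0},
    {"jaw": 1, "linear": [0, 0, 0.1], "twist": 0}
  ],
  "squeeze": 20
}}

```text
t: 4.35
position: [0.4691, 0.2874, 0.0799]
tool_rot: [-0.512, 0.859, -0.001, -0.005]
ft_force: [-2.1, -1.0, 1.7]
grip_width: 0.0101
```

```bash
python3 -c "
from plan import *
show()"
```

```text
t 4.35 pos [469.1 287.4  79.9] yaw -118.4 q [ 0.83  0.37 -0.17 -0.   -1.04 -1.33] F [-2.1 -1.   1.7] w 10.1 tilt [-0.007 -0.007 -1.   ]
```

>>> {"fn": "step_arm", "kwargs": {
  "increments": [
    {"jaw": 0.85, "linear": [0, 0, 0], "twist": 0},
    {"jaw": 0.85, "linear": [0, 0, -0.3], "twist": 0},
    {"jaw": 0.876, "linear": [0, 0, -0.2], "twist": 0},
    {"jaw": 0.876, "linear": [0, 0, 0], "twist": 0},
    {"jaw": 0.876, "linear": [0, 0, -0.4], "twist": 0},
    {"jaw": 0.876, "linear": [0, 0, -0.6], "twist": 0},
    {"jaw": 0.876, "linear": [0, 0, -0.6], "twist": 0},
    {"jaw": 0.876, "linear": [0, 0, 0], "twist": 0}
  ],
  "squeeze": 20
}}

```text
t: 5.02
position: [0.4688, 0.2865, 0.1033]
tool_rot: [-0.512, 0.859, -0.002, -0.006]
ft_force: [0.9, -0.6, -0.3]
grip_width: 0.0105
```

```bash
python3 look.py f wrist scene
```

```text
t 5.02 pos [468.8 286.5 103.3] yaw -118.4 q [ 0.83  0.35 -0.14 -0.   -1.1  -1.33] F [ 0.9 -0.6 -0.3] w 10.5 tilt [-0.008 -0.009 -1.   ]
scene crop origin 142 173
```

View pics/f_wrist.png

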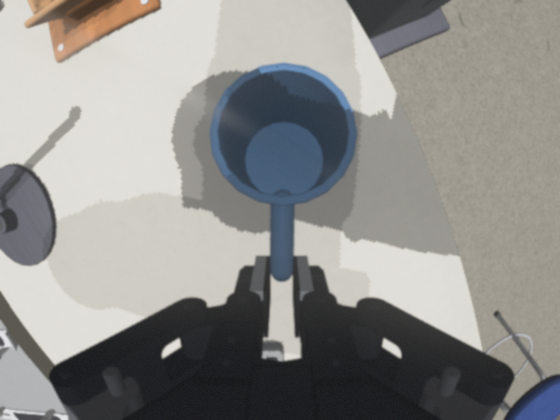

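View pics/f_scene.png

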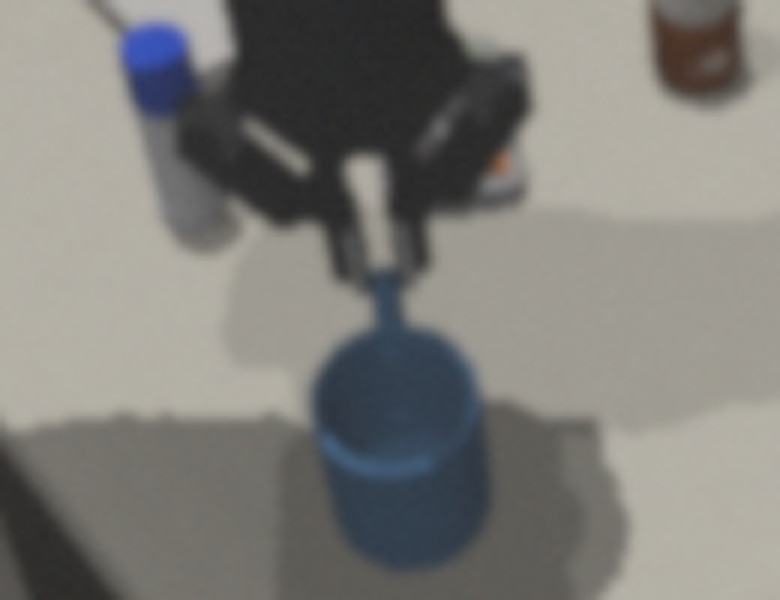

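It works as a hinge: in the wrist view the mug bottom has shifted toward the handle, so it is tilting about its far base edge. I'll continue.

>>> {"fn": "step_arm", "kwargs": {
  "increments": [
    {"jaw": 0.876, "linear": [0, 0, -0.4], "twist": 0},
    {"jaw": 0.876, "linear": [0, 0, -0.4], "twist": 0},
    {"jaw": 0.876, "linear": [0, 0, -0.4], "twist": 0},
    {"jaw": 0.876, "linear": [0, 0, -0.4], "twist": 0},
    {"jaw": 0.876, "linear": [0, 0, -0.4], "twist": 0},
    {"jaw": 0.876, "linear": [0, 0, -0.3], "twist": 0},
    {"jaw": 0.876, "linear": [0, 0, 0], "twist": 0},
    {"jaw": 0.876, "linear": [0, 0, 0], "twist": 0}
  ],
  "squeeze": 20
}}

```text
t: 5.78
position: [0.4682, 0.2864, 0.1272]
tool_rot: [-0.511, 0.859, -0.002, -0.007]
ft_force: [0.3, 0.2, -2.4]
grip_width: 0.0104
```

```bash
python3 look.py g wrist scene
```

```text
t 5.78 pos [468.2 286.4 127.2] yaw -118.5 q [ 0.83  0.33 -0.1  -0.   -1.16 -1.33] F [ 0.3  0.2 -2.4] w 10.4 tilt [-0.01 -0.01 -1.  ]
scene crop origin 140 167
```

View pics/g_wrist.png

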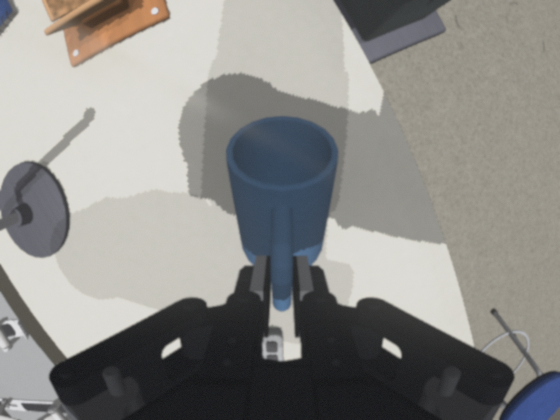

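View pics/g_scene.png

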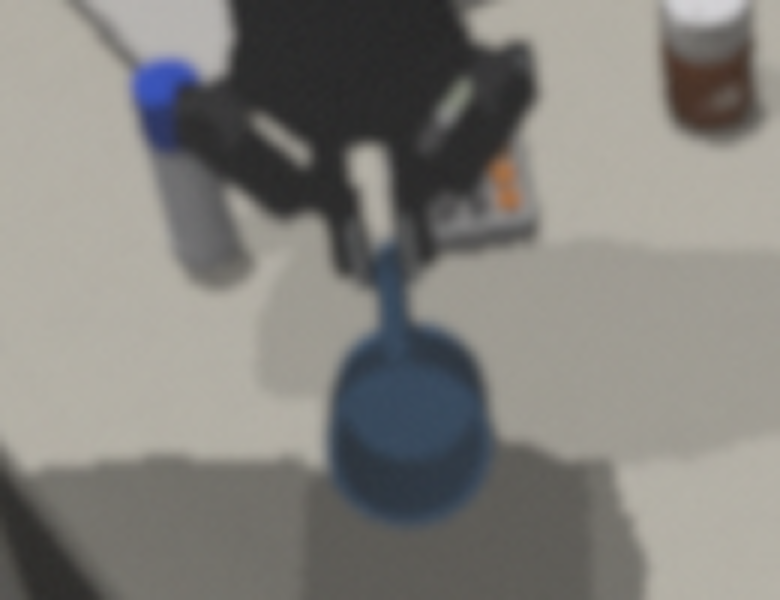

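The mug now hangs freely (2.4 N on the wrist), handle mostly up and mouth facing the camera. I'll tighten and lift.

>>> {"fn": "step_arm", "kwargs": {
  "increments": [
    {"jaw": 0.876, "linear": [0, 0, -0.4], "twist": 0},
    {"jaw": 0.876, "linear": [0, 0, -0.4], "twist": 0},
    {"jaw": 0.876, "linear": [0, 0, 0], "twist": 0},
    {"jaw": 0.95, "linear": [0, 0, 0], "twist": 0},
    {"jaw": 1, "linear": [0, 0, -0.5], "twist": 0},
    {"jaw": 1, "linear": [0, 0, -1.5], "twist": 0},
    {"jaw": 1, "linear": [0, 0, -2], "twist": 0},
    {"jaw": 1, "linear": [0, 0, -1.5], "twist": 0}
  ],
  "squeeze": 25
}}

```text
t: 6.55
position: [0.4663, 0.2851, 0.1884]
tool_rot: [-0.511, 0.859, -0.002, -0.013]
ft_force: [0.2, -0.7, -2.6]
grip_width: 0.0094
```

```bash
python3 look.py i wrist scene; python3 - <<'E'
from plan import *
p,y=plan([.45,.17,.21],-108,4); plan([.505,.036,.21],-100.5,4,p,y)
E
```

```text
t 6.55 pos [466.3 285.1 188.4] yaw -118.5 q [ 0.83  0.29  0.01 -0.   -1.32 -1.33] F [ 0.2 -0.7 -2.6] w 9.4 tilt [-0.019 -0.017 -1.   ]
scene crop origin 137 147
([2.8, -1.0, -0.5], -0.046)
([2.8, -0.9, -0.5], -0.046)
([2.8, -0.7, -0.5], -0.046)
([2.9, -0.6, -0.5], -0.045)
end [449.7 169.9 209.9] yaw -108.0
([2.8, -2.3, -0.0], -0.033)
([2.8, -2.3, -0.0], -0.033)
([2.9, -2.2, -0.0], -0.033)
([3.0, -2.0, -0.0], -0.032)
end [504.6  35.7 209.9] yaw -100.5
```

View pics/i_wrist.png

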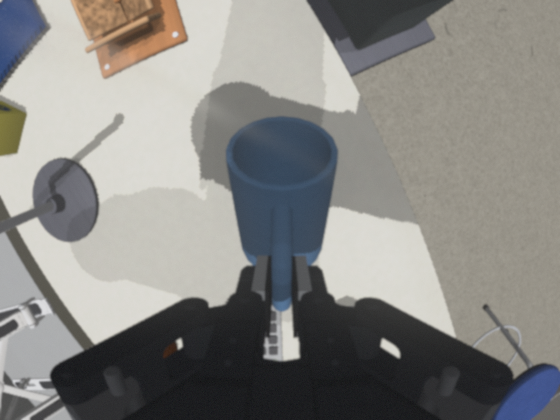

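View pics/i_scene.png

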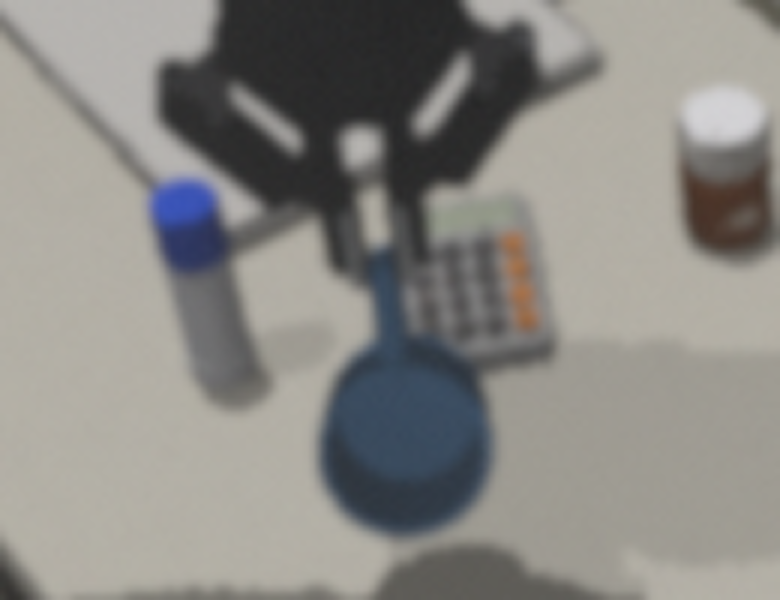

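```bash
cat > ang.py <<'E'
from plan import *
def ang(c,uv,yaw,P,pv=(62.,77.)):
    # P pivot world; handle dir = -tool x
    hdir=-np.array([np.cos(yaw),np.sin(yaw),0]); n=np.array([-hdir[1],hdir[0],0])
    o,d=fray(c,uv); X0=o-P; s=-(X0@n)/(d@n) if abs(d@n)>.05 else None
    # 2D ray in plane
    a=np.array([X0@hdir,X0[2]]); b=np.array([d@hdir,d[2]]); rho=np.hypot(pv[0],95-pv[1])/1000
    A=b@b;B=2*a@b;C=a@a-rho**2; D=B*B-4*A*C
    base=np.arctan2((95-pv[1]),-pv[0])
    for sg in(-1,1):
        if D<0: print("miss"); continue
        k=(-B+sg*np.sqrt(D))/(2*A); q=a+k*b; f=np.degrees(np.arctan2(q[1],q[0])-base)%360; print("phi %.1f"%f, np.round(q*1000,1))
E
python3 - <<'E'
from ang import *
o,p,y=state(); c=np.load("pics/i_wrist.npy",allow_pickle=True).item()
for pz in(5,8,11): 
  for v in (153,156): ang(c,(282,v),y,p-[0,0,pz/1000],(62,85-pz))
E
```

```text
phi 358.5 [-61.6  16.7]
phi 37.0 [-58.5 -25.4]
phi 355.8 [-60.7  19.5]
phi 40.8 [-56.7 -29.1]
phi 358.7 [-61.6  19.4]
phi 42.0 [-58.1 -28.1]
phi 356.2 [-60.7  22. ]
phi 45.5 [-56.3 -31.6]
phi 358.8 [-61.5  22.3]
phi 46.9 [-57.7 -30.9]
phi 356.6 [-60.7  24.6]
phi 50.2 [-55.8 -34.2]
```

>>> {"fn": "step_arm", "kwargs": {
  "increments": [
    {"jaw": 1, "linear": [2.0, -0.8, -0.6], "twist": -0.046},
    {"jaw": 1, "linear": [2.8, -0.9, -0.6], "twist": -0.046},
    {"jaw": 1, "linear": [2.8, -0.8, -0.6], "twist": -0.046},
    {"jaw": 1, "linear": [2.9, -1.0, -0.4], "twist": -0.046},
    {"jaw": 1, "linear": [2.8, -2.0, 0], "twist": -0.033},
    {"jaw": 1, "linear": [2.8, -2.2, 0], "twist": -0.033},
    {"jaw": 1, "linear": [2.5, -2.0, 0], "twist": -0.033},
    {"jaw": 1, "linear": [1.5, -1.2, 0], "twist": -0.032}
  ]
}}

```text
t: 7.32
position: [0.4999, 0.0597, 0.2078]
tool_rot: [-0.648, 0.761, 0.002, -0.013]
ft_force: [0.5, 0.1, -3.0]
grip_width: 0.0093
```

```bash
python3 look.py j wrist scene;  python3 - <<'E'
from plan import *
plan([.5052,.0362,.19],-100.5,6)
E
```

```text
t 7.32 pos [499.9  59.7 207.8] yaw -99.2 q [ 0.43  0.19 -0.07  0.   -1.34 -0.59] F [ 0.5  0.1 -3. ] w 9.3 tilt [-0.023 -0.013 -1.   ]
scene crop origin 214 199
([0.4, -0.1, 0.3], 0.003)
([0.4, -0.2, 0.3], 0.003)
([0.4, -0.1, 0.3], 0.004)
([0.3, -0.2, 0.3], 0.003)
([0.4, -0.2, 0.3], 0.004)
([0.3, -0.1, 0.2], 0.003)
end [505.2  36.4 190.4] yaw -100.5
```

View pics/j_wrist.png

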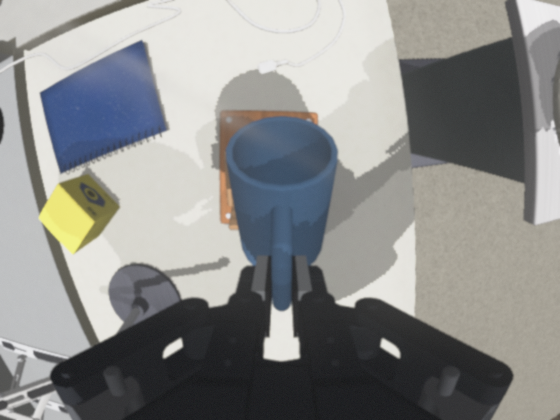

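View pics/j_scene.png

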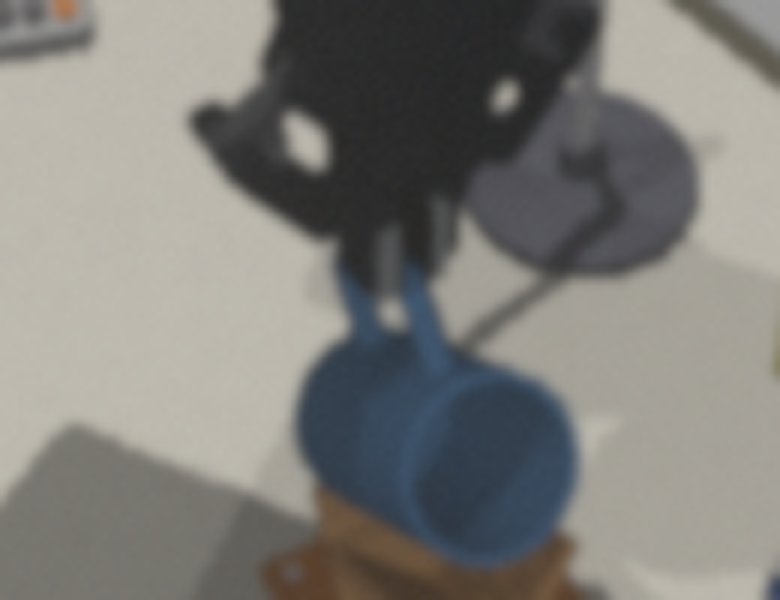

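The mug is over the cradle with handle up, mouth toward −y and about 50° rotated; it needs 65°, and the V slope will turn it the rest. I'm centring and lowering.

>>> {"fn": "step_arm", "kwargs": {
  "increments": [
    {"jaw": 1, "linear": [0.4, -0.1, 0.2], "twist": 0.003},
    {"jaw": 1, "linear": [0.5, -0.1, 0.3], "twist": 0.003},
    {"jaw": 1, "linear": [0.5, -0.1, 0.3], "twist": 0.003},
    {"jaw": 1, "linear": [0.5, -0.2, 0.4], "twist": 0.003},
    {"jaw": 1, "linear": [0.4, -0.1, 0.4], "twist": 0.003},
    {"jaw": 1, "linear": [0.3, -0.1, 0.4], "twist": 0.003},
    {"jaw": 1, "linear": [0, 0, 0.3], "twist": 0.003},
    {"jaw": 1, "linear": [0, 0, 0], "twist": 0}
  ]
}}

```text
t: 8.08
position: [0.5, 0.0315, 0.179]
tool_rot: [-0.638, 0.77, 0.004, -0.015]
ft_force: [0.0, -0.1, -2.3]
grip_width: 0.0093
```

```bash
python3 look.py k scene;  python3 - <<'E'
from plan import *
C=np.array([.5048,.0342,0]);yw=np.radians(-10.5)
o,p,y=state(); d=p-C; print("local", d[0]*np.cos(yw)+d[1]*np.sin(yw), -d[0]*np.sin(yw)+d[1]*np.cos(yw), p[2])
E
```

```text
t 8.08 pos [500.   31.5 179. ] yaw -100.6 q [ 0.38  0.21 -0.12  0.   -1.27 -0.56] F [ 0.  -0.1 -2.3] w 9.3 tilt [-0.028 -0.013 -1.   ]
scene crop origin 224 217
local -0.004231752314217288 -0.003444698328654421 0.17927638291191395
```

View pics/k_scene.png

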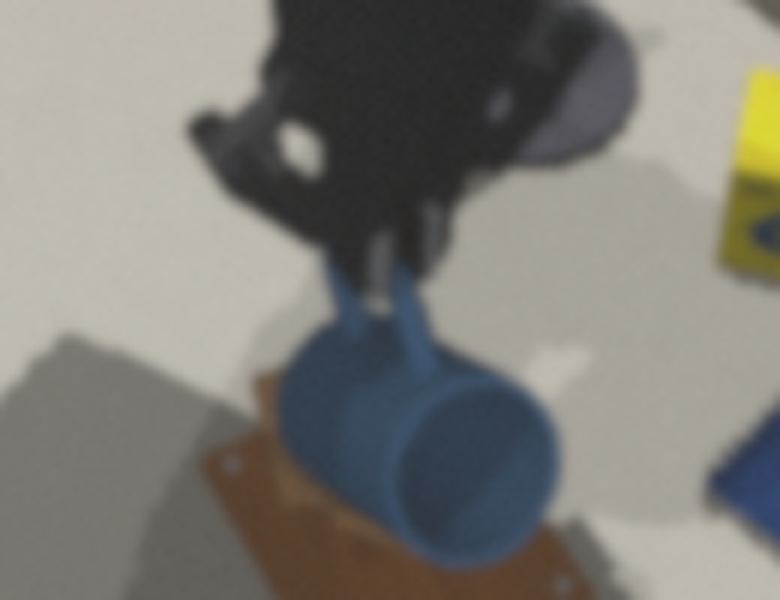

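>>> {"fn": "step_arm", "kwargs": {
  "increments": [
    {"jaw": 1, "linear": [0, -0.3, 0], "twist": 0},
    {"jaw": 1, "linear": [0, -0.3, 0.1], "twist": 0},
    {"jaw": 1, "linear": [0, -0.1, 0.4], "twist": 0},
    {"jaw": 1, "linear": [0, 0, 0.4], "twist": 0},
    {"jaw": 1, "linear": [0, 0, 0.4], "twist": 0},
    {"jaw": 1, "linear": [0, 0, 0.2], "twist": 0},
    {"jaw": 1, "linear": [0, 0, 0], "twist": 0},
    {"jaw": 1, "linear": [0, 0, 0], "twist": 0}
  ],
  "squeeze": 20
}}

```text
t: 8.8
position: [0.5113, 0.0304, 0.1692]
tool_rot: [-0.64, 0.769, -0.0, -0.01]
ft_force: [-1.0, 0.1, -1.1]
grip_width: 0.0094
```

```bash
cat > loc.py <<'E'
from plan import *
C=np.array([.5048,.0342,0]);yw=np.radians(-10.5)
o,p,y=state(); d=p-C; print("local",np.round([1e3*(d[0]*np.cos(yw)+d[1]*np.sin(yw)), 1e3*(-d[0]*np.sin(yw)+d[1]*np.cos(yw)), 1e3*p[2]],1),"torque",np.round(o["torque"],2))
E
python3 look.py l scene; python3 loc.py
```

```text
t 8.80 pos [511.3  30.4 169.2] yaw -100.5 q [ 0.37  0.23 -0.13  0.01 -1.24 -0.56] F [-1.   0.1 -1.1] w 9.4 tilt [-0.016 -0.014 -1.   ]
scene crop origin 228 217
local [  7.   -2.6 169.1] torque [0.17 0.56 0.02]
```

View pics/l_scene.png

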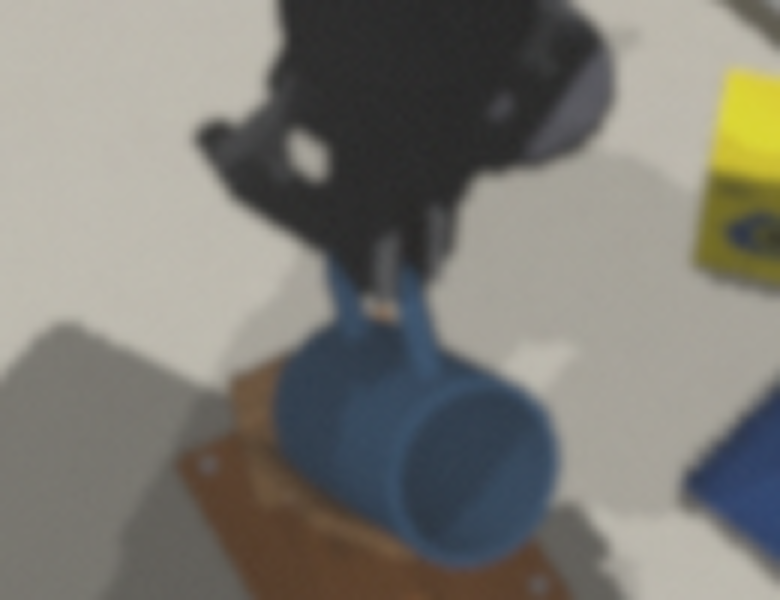

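>>> {"fn": "step_arm", "kwargs": {
  "increments": [
    {"jaw": 1, "linear": [0, 0.2, -0.2], "twist": 0},
    {"jaw": 1, "linear": [0, 0.2, 0], "twist": 0},
    {"jaw": 1, "linear": [0, 0, 0], "twist": 0},
    {"jaw": 1, "linear": [0, 0, 0], "twist": 0},
    {"jaw": 1, "linear": [0, 0, 0.3], "twist": 0},
    {"jaw": 1, "linear": [0, 0, 0.3], "twist": 0},
    {"jaw": 1, "linear": [0, 0, 0.1], "twist": 0},
    {"jaw": 1, "linear": [0, 0, 0], "twist": 0}
  ]
}}

```text
t: 9.52
position: [0.5105, 0.0307, 0.169]
tool_rot: [-0.641, 0.768, -0.004, -0.007]
ft_force: [-0.6, 0.3, -2.1]
grip_width: 0.0094
```

```bash
python3 look.py m scene wrist; python3 loc.py
```

```text
t 9.52 pos [510.5  30.7 169. ] yaw -100.3 q [ 0.38  0.22 -0.14  0.01 -1.22 -0.56] F [-0.6  0.3 -2.1] w 9.4 tilt [-0.005 -0.015 -1.   ]
scene crop origin 228 218
local [  6.2  -2.4 168.9] torque [ 0.24  0.67 -0.04]
```

View pics/m_scene.png

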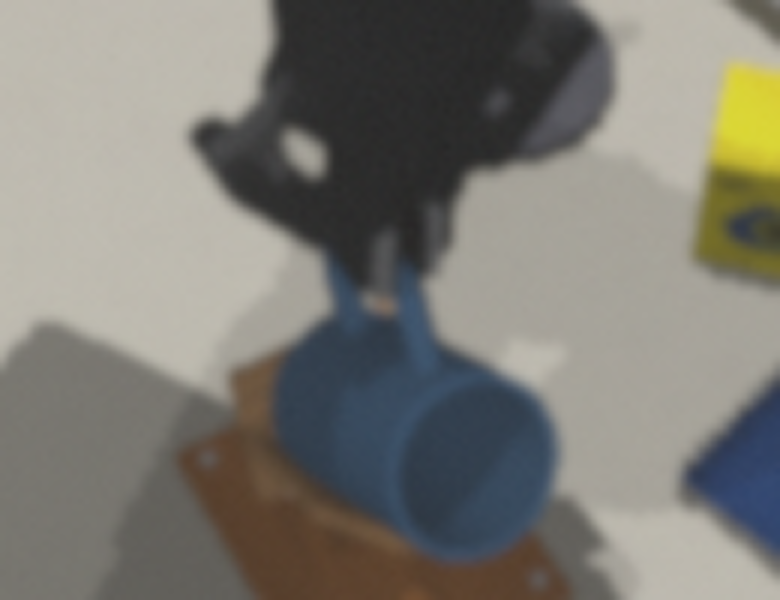

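View pics/m_wrist.png

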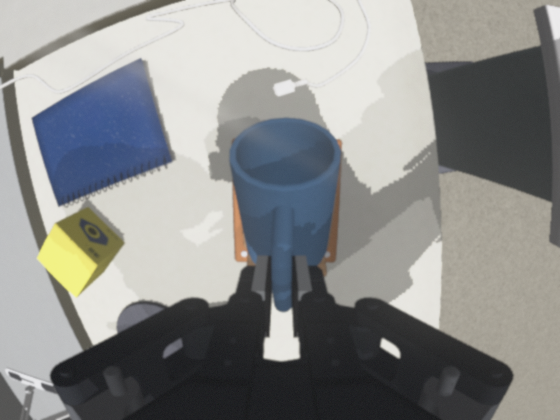

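```bash
python3 - <<'E'
from plan import *
C=np.array([.5048,.0342,0]);yw=np.radians(-10.5); ux=np.array([np.cos(yw),np.sin(yw),0]); uy=np.array([-np.sin(yw),np.cos(yw),0])
c=np.load("pics/m_wrist.npy",allow_pickle=True).item(); k=np.load("pics/j_wrist.npy",allow_pickle=True).item()
for n,cc in(("m",c),("j",k)):
    print(n,[np.round(fproj(cc,C+ux*a+uy*b+[0,0,.01]),1).tolist() for a,b in((.04,.05),(-.04,.05),(.05,.06),(-.05,.06),(.05,-.06),(-.05,-.06))])
for n,l in (("m",((231,158),(341,158),(285,121))),):
    print([np.round([(fonz(c,u,.14)-C)@ux*1e3,(fonz(c,u,.14)-C)@uy*1e3],1).tolist() for u in l])
a=c["color"][...,::-1]; cv2.imwrite("pics/m2.png",cv2.resize(a[110:320,200:370],None,fx=2.8,fy=2.8))
o=r.get_obs(); print(o["torque"])
E
```

```text
m [[245.2, 256.6], [328.0, 256.5], [235.4, 265.9], [337.4, 265.8], [231.0, 140.8], [343.3, 141.3]]
j [[229.5, 218.2], [305.4, 219.4], [220.5, 227.1], [314.3, 228.6], [219.1, 112.2], [319.1, 113.7]]
[[30.4, -56.9], [-23.8, -57.1], [3.9, -74.8]]
[ 0.24314338  0.66751117 -0.0397704 ]
```

View pics/m2.png

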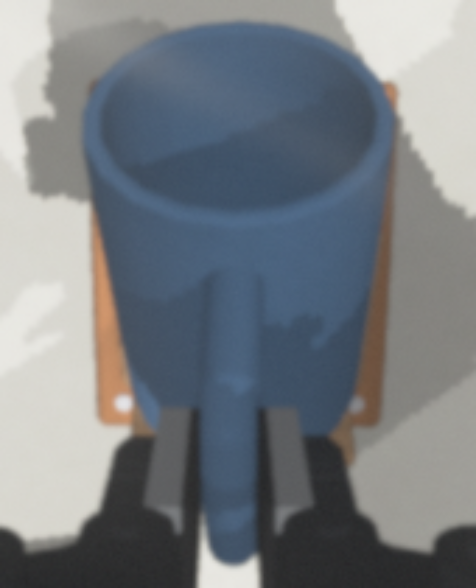

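>>> {"fn": "step_arm", "kwargs": {
  "increments": [
    {"jaw": 1, "linear": [0, 0.3, -0.3], "twist": 0},
    {"jaw": 1, "linear": [0, 0.4, -0.2], "twist": 0},
    {"jaw": 1, "linear": [0, 0, 0], "twist": 0},
    {"jaw": 1, "linear": [0, 0, 0], "twist": 0},
    {"jaw": 1, "linear": [0, 0, 0], "twist": 0},
    {"jaw": 1, "linear": [0, 0, 0], "twist": 0},
    {"jaw": 1, "linear": [0, 0, 0], "twist": 0},
    {"jaw": 1, "linear": [0, 0, 0], "twist": 0}
  ]
}}

```text
t: 10.28
position: [0.5029, 0.0321, 0.1727]
tool_rot: [-0.64, 0.768, -0.004, -0.007]
ft_force: [0.2, -0.1, -2.6]
grip_width: 0.0095
```

```bash
python3 -c "
from plan import *
show()"; python3 loc.py
```

```text
t 10.28 pos [502.9  32.1 172.7] yaw -100.3 q [ 0.38  0.2  -0.15  0.01 -1.23 -0.57] F [ 0.2 -0.1 -2.6] w 9.5 tilt [-0.006 -0.016 -1.   ]
local [ -1.4  -2.4 172.7] torque [ 0.05 -0.15  0.04]
```

>>> {"fn": "step_arm", "kwargs": {
  "increments": [
    {"jaw": 1, "linear": [0, -0.1, 0.2], "twist": 0},
    {"jaw": 1, "linear": [0, 0, 0.2], "twist": 0},
    {"jaw": 1, "linear": [0, 0, 0.2], "twist": 0},
    {"jaw": 1, "linear": [0, 0, 0.2], "twist": 0},
    {"jaw": 0.876, "linear": [0, 0, 0.2], "twist": 0},
    {"jaw": 0.876, "linear": [0, 0, 0.2], "twist": 0},
    {"jaw": 0.876, "linear": [0, 0, 0.2], "twist": 0},
    {"jaw": 0.876, "linear": [0, 0, 0.2], "twist": 0}
  ]
}}

```text
t: 10.95
position: [0.5113, 0.0307, 0.1665]
tool_rot: [-0.642, 0.767, -0.012, 0.0]
ft_force: [-1.2, 0.2, 7.4]
grip_width: 0.0106
```

```bash
python3 look.py n scene wrist; python3 loc.py
```

```text
t 10.95 pos [511.3  30.7 166.5] yaw -100.2 q [ 0.38  0.21 -0.16  0.02 -1.19 -0.57] F [-1.2  0.2  7.4] w 10.6 tilt [ 0.015 -0.018 -1.   ]
scene crop origin 228 218
local [  7.1  -2.2 166.4] torque [-0.1   0.27  0.04]
```

View pics/n_scene.png

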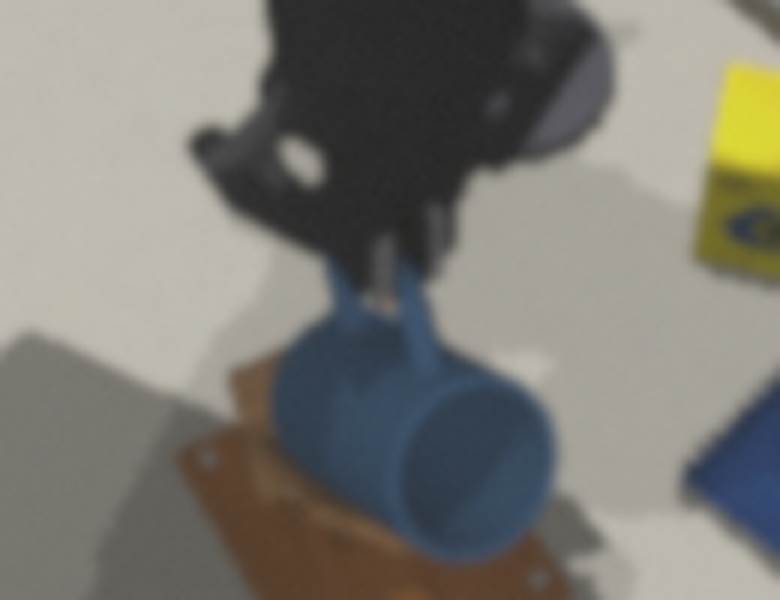

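View pics/n_wrist.png

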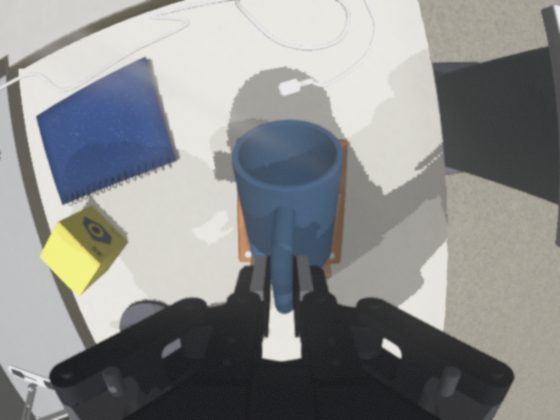

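Contact at the base corner (7.4 N) with cork friction holding it there, so the mug isn't turning. I'll lift, bring the corner near the stop, then rotate by moving −y with the grip loosened.

>>> {"fn": "step_arm", "kwargs": {
  "increments": [
    {"jaw": 1, "linear": [0, 0, -0.4], "twist": 0},
    {"jaw": 1, "linear": [0, 0.3, -0.5], "twist": 0},
    {"jaw": 1, "linear": [-0.5, 0.3, 0], "twist": 0},
    {"jaw": 1, "linear": [-0.7, 0, 0], "twist": 0},
    {"jaw": 1, "linear": [-0.7, 0, 0], "twist": 0},
    {"jaw": 1, "linear": [-0.5, 0, 0], "twist": 0},
    {"jaw": 1, "linear": [0, 0, 0], "twist": 0},
    {"jaw": 1, "linear": [0, 0, 0], "twist": 0}
  ]
}}

```text
t: 11.72
position: [0.5069, 0.0587, 0.1728]
tool_rot: [-0.642, 0.767, -0.01, -0.003]
ft_force: [-0.7, -0.2, -2.2]
grip_width: 0.0098
```

```bash
python3 look.py o scene; python3 loc.py
```

```text
t 11.72 pos [506.9  58.7 172.8] yaw -100.2 q [ 0.44  0.21 -0.15  0.02 -1.21 -0.62] F [-0.7 -0.2 -2.2] w 9.8 tilt [ 0.009 -0.018 -1.   ]
scene crop origin 217 208
local [ -2.4  24.4 172.8] torque [ 0.01  0.07 -0.01]
```

View pics/o_scene.png

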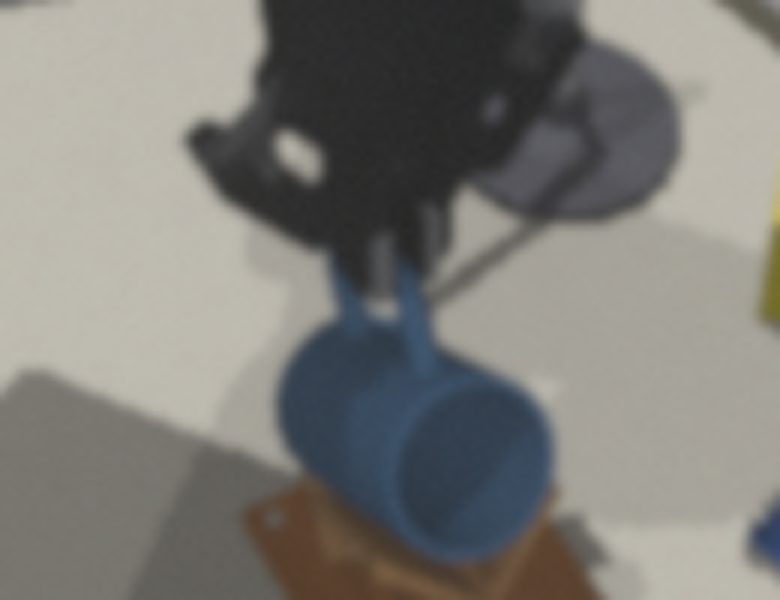

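```bash
python3 - <<'E'
from plan import *
C=np.array([.5048,.0342,0]);yw=np.radians(-10.5); ux=np.array([np.cos(yw),np.sin(yw),0]); uy=np.array([-np.sin(yw),np.cos(yw),0])
S=np.load("pics/n_scene.npy",allow_pickle=True).item();W=np.load("pics/n_wrist.npy",allow_pickle=True).item()
A=[];b=[]
for o,d in (ray(S,(307,295.5)),fray(W,(287,157))):
    d=d/np.linalg.norm(d);P=np.eye(3)-np.outer(d,d);A.append(P);b.append(P@o)
X=np.linalg.lstsq(np.vstack(A),np.hstack(b),rcond=None)[0]; print("rim ctr local",(X-C)@ux*1e3,(X-C)@uy*1e3,X[2]*1e3, "reproj",proj(S,X),fproj(W,X))
tcp=np.array([-2.2,166.4]); q=np.array([(X-C)@uy*1e3,X[2]*1e3])-tcp; print("rel TCP",q)
# bar axis line at distance 62.75 from mug axis. rim = pivot -62.75*n + s*m ; n=(cos,sin),m=(-sin,cos); s=95-zp
for h in(0,5,10):
    v=q+[0,h]; rho2=v@v; s=np.sqrt(max(0,rho2-62.75**2)); a0=np.arctan2(v[1],v[0])
    for s_ in(s,-s): print(h,"s",s_,"zp",95-s_,"phi",np.degrees(a0-np.arctan2(s_,-62.75))%360)
# draw zoom
im=S["color"][...,::-1]; cv2.imwrite("pics/n2.png",cv2.resize(im[240:330,250:330],None,fx=7,fy=6.6,interpolation=cv2.INTER_CUBIC))
E
```

```text
rim ctr local 5.152522955093475 -55.359846744277085 115.73473054111932 reproj [306.68591302 295.43023151] [286.17865746 156.2689394 ]
rel TCP [-53.15984674 -50.66526946]
0 s 38.14939495216163 zp 56.85060504783837 phi 74.92149965844533
0 s -38.14939495216163 zp 133.14939495216163 phi 12.325770339308812
5 s 31.20454519180191 zp 63.79545480819809 phi 67.10357944222727
5 s -31.20454519180191 zp 126.20454519180191 phi 14.222769811221706
10 s 23.28241710043013 zp 71.71758289956986 phi 57.77121285429348
10 s -23.28241710043013 zp 118.28241710043014 phi 17.058026628170175
```

>>> {"fn": "step_arm", "kwargs": {
  "increments": [
    {"jaw": 1, "linear": [0.3, -0.1, 0.2], "twist": 0},
    {"jaw": 1, "linear": [0.4, -0.1, 0.3], "twist": 0},
    {"jaw": 1, "linear": [0.1, 0, 0.4], "twist": 0},
    {"jaw": 1, "linear": [0, 0, 0.3], "twist": 0},
    {"jaw": 0.876, "linear": [0.1, 0, 0.2], "twist": 0},
    {"jaw": 0.876, "linear": [0.3, 0, 0.1], "twist": 0},
    {"jaw": 0.876, "linear": [0.3, 0, 0.1], "twist": 0},
    {"jaw": 0.876, "linear": [0.2, 0, 0.1], "twist": 0}
  ]
}}

```text
t: 12.43
position: [0.5086, 0.0385, 0.157]
tool_rot: [-0.641, 0.767, -0.012, -0.0]
ft_force: [0.8, 0.0, -0.8]
grip_width: 0.0104
```

```bash
python3 look.py p scene wrist; python3 loc.py
```

```text
t 12.43 pos [508.6  38.5 157. ] yaw -100.2 q [ 0.4   0.21 -0.19  0.03 -1.17 -0.59] F [ 0.8  0.  -0.8] w 10.4 tilt [ 0.015 -0.018 -1.   ]
scene crop origin 225 219
local [  2.7   4.9 156.8] torque [ 0.17 -0.07 -0.03]
```

View pics/p_scene.png

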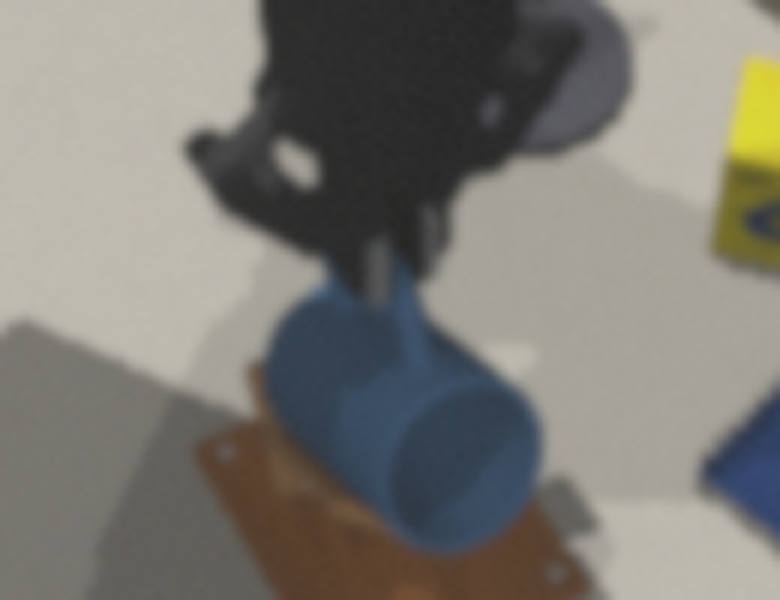

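View pics/p_wrist.png

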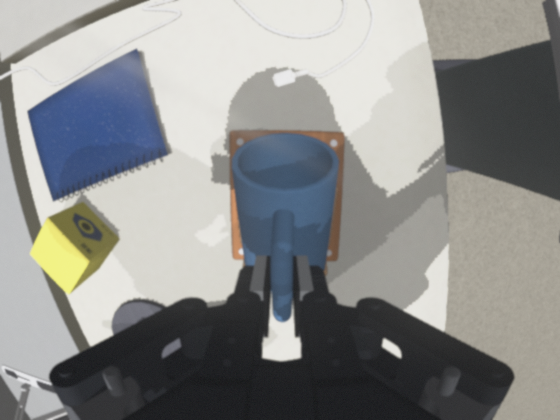

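```bash
cat > rim.py <<'E'
from plan import *
C=np.array([.5048,.0342,0]);yw=np.radians(-10.5); ux=np.array([np.cos(yw),np.sin(yw),0]); uy=np.array([-np.sin(yw),np.cos(yw),0])
def rim(tag,us,uw):
    S=np.load(f"pics/{tag}_scene.npy",allow_pickle=True).item();W=np.load(f"pics/{tag}_wrist.npy",allow_pickle=True).item()
    A=[];b=[]
    for o,d in (ray(S,us),fray(W,uw)):
        d=d/np.linalg.norm(d);P=np.eye(3)-np.outer(d,d);A.append(P);b.append(P@o)
    X=np.linalg.lstsq(np.vstack(A),np.hstack(b),rcond=None)[0]; print("rim local",np.round([(X-C)@ux*1e3,(X-C)@uy*1e3,X[2]*1e3],1),"err",proj(S,X)-us,fproj(W,X)-uw)
    seat=np.array([0,45,56])+95*np.array([0,-.906,.423]); print("seated rim",seat); w=C+ux*seat[0]/1e3+uy*seat[1]/1e3+[0,0,seat[2]/1e3]; print("seated px",proj(S,w),fproj(W,w))
E
python3 - <<'E'
from rim import *
rim("p",(302,295.8),(284.5,165))
E
```

```text
rim local [  2.  -43.3 100.3] err [-0.28587431 -0.06426694] [-0.7404938  -0.65397468]
seated rim [  0.    -41.07   96.185]
seated px [300.1717997  296.40437371] [287.15829749 167.41275991]
```

The rim centre is about 2 mm up-slope and 4 mm high of its seated place. I'll nudge it down toward the stop.

>>> {"fn": "step_arm", "kwargs": {
  "increments": [
    {"jaw": 0.876, "linear": [-0.2, 0.1, 0.1], "twist": 0},
    {"jaw": 0.876, "linear": [-0.2, 0, 0.1], "twist": 0},
    {"jaw": 0.876, "linear": [-0.2, 0, 0.1], "twist": 0},
    {"jaw": 0.876, "linear": [-0.1, 0, 0.1], "twist": 0},
    {"jaw": 0.876, "linear": [0, 0, 0], "twist": 0},
    {"jaw": 0.876, "linear": [0, 0, 0], "twist": 0},
    {"jaw": 0.876, "linear": [0, 0, 0], "twist": 0},
    {"jaw": 0.876, "linear": [0, 0, 0], "twist": 0}
  ]
}}

```text
t: 13.2
position: [0.5084, 0.0427, 0.156]
tool_rot: [-0.642, 0.767, -0.015, -0.003]
ft_force: [0.1, -1.5, 1.1]
grip_width: 0.0106
```

```bash
python3 look.py s scene wrist; python3 loc.py
```

```text
t 13.20 pos [508.4  42.7 156. ] yaw -100.1 q [ 0.41  0.21 -0.19  0.03 -1.16 -0.6 ] F [ 0.1 -1.5  1.1] w 10.6 tilt [ 0.016 -0.027 -1.   ]
scene crop origin 223 218
local [  2.   9. 156.] torque [-0.4   0.12  0.06]
```

View pics/s_scene.png

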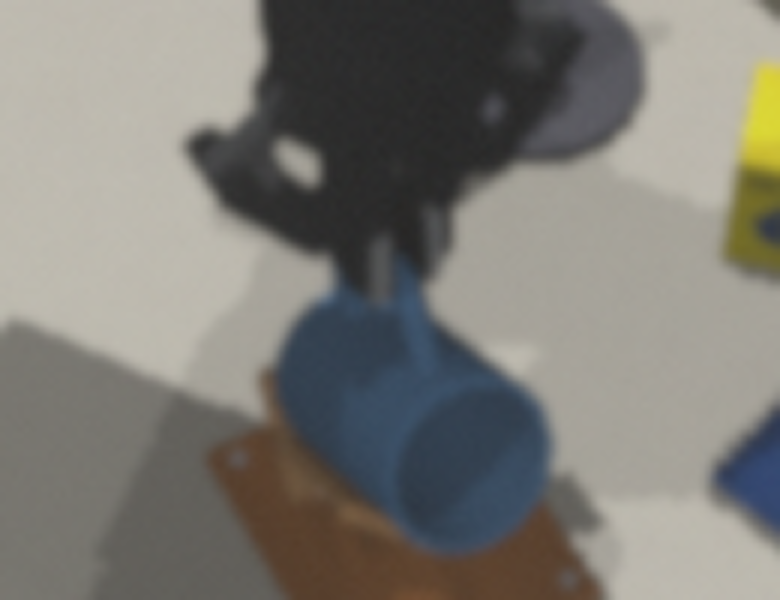

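View pics/s_wrist.png

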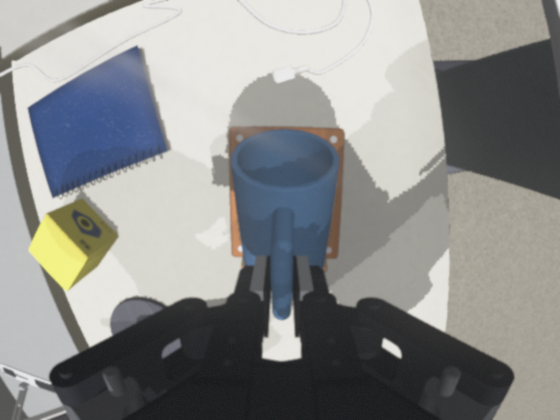

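```bash
python3 - <<'E'
from rim import *
rim("s",(301.8,295.3),(284.5,162))
E
```

```text
rim local [  2.  -41.5  99.7] err [-0.590081   -0.11407177] [-1.55617495 -1.30518164]
seated rim [  0.    -41.07   96.185]
seated px [300.1717997  296.40437371] [286.37130308 160.88285267]
```

The base seems to be at the stop (−1.5 N in y) and the rim within 2–4 mm of seated. I'll open gently.

>>> {"fn": "step_arm", "kwargs": {
  "increments": [
    {"jaw": 0.87, "linear": [0, 0, 0.1], "twist": 0},
    {"jaw": 0.86, "linear": [0, 0, 0.1], "twist": 0},
    {"jaw": 0.85, "linear": [0, 0, 0], "twist": 0},
    {"jaw": 0.8, "linear": [0, 0, 0], "twist": 0},
    {"jaw": 0.75, "linear": [0, 0, 0], "twist": 0},
    {"jaw": 0.7, "linear": [0, 0, 0], "twist": 0},
    {"jaw": 0.7, "linear": [0, 0, 0], "twist": 0},
    {"jaw": 0.7, "linear": [0, 0, 0], "twist": 0}
  ]
}}

```text
t: 13.97
position: [0.5088, 0.0437, 0.1534]
tool_rot: [-0.642, 0.767, -0.015, -0.002]
ft_force: [-0.9, -0.9, 0.1]
grip_width: 0.0258
```

```bash
python3 look.py u scene wrist; python3 loc.py
```

```text
t 13.97 pos [508.8  43.7 153.4] yaw -100.1 q [ 0.41  0.22 -0.19  0.03 -1.16 -0.6 ] F [-0.9 -0.9  0.1] w 25.8 tilt [ 0.016 -0.025 -1.   ]
scene crop origin 223 218
local [  2.2  10.1 153.4] torque [ 0.05  0.08 -0.04]
```

View pics/u_scene.png

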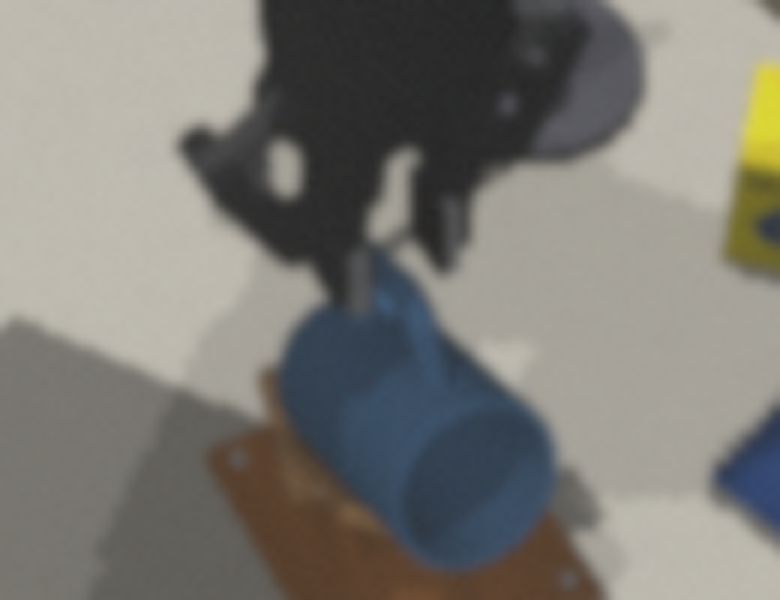

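View pics/u_wrist.png

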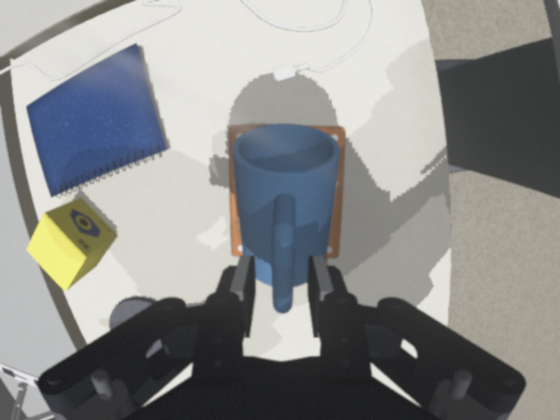

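```bash
python3 - <<'E'
from rim import *
rim("u",(302.2,298.2),(287,154.5))
c=np.load("pics/u_wrist.npy",allow_pickle=True).item();a=c["color"][...,::-1]; cv2.imwrite("pics/u2.png",cv2.resize(a[115:325,200:370],None,fx=2.8,fy=2.8))
c=np.load("pics/u_scene.npy",allow_pickle=True).item();a=c["color"][...,::-1]; cv2.imwrite("pics/u3.png",cv2.resize(a[255:325,255:330],None,fx=8,fy=8,interpolation=cv2.INTER_CUBIC))
E
```

```text
rim local [  1.  -44.5  94.2] err [-0.70034033 -0.12608435] [-1.84144013 -1.51110839]
seated rim [  0.    -41.07   96.185]
seated px [300.1717997  296.40437371] [286.88623872 159.22967921]
```

View pics/u2.png

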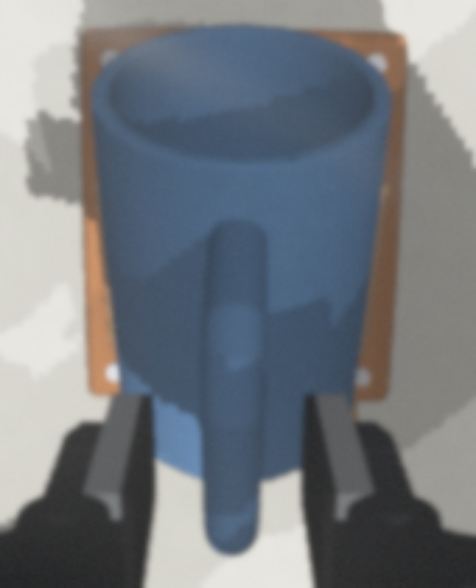

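View pics/u3.png

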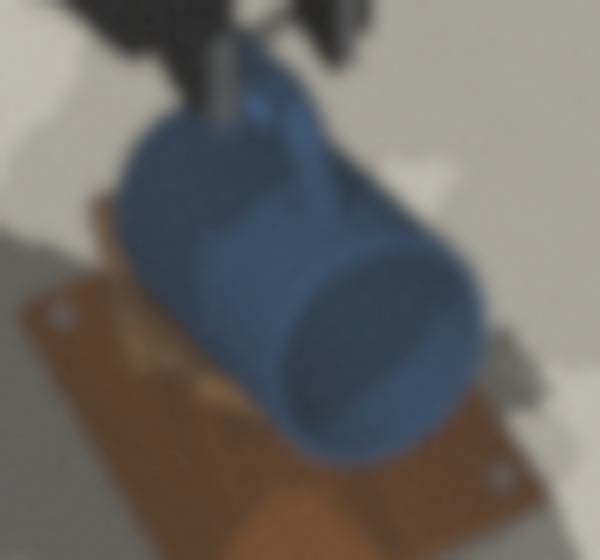

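```bash
cat > pred.py <<'E'
from rim import *
def pts(B,phi,yl):
    s,c=np.sin(phi),np.cos(phi); n=np.array([0,c,s]);m=np.array([0,-s,c]); x=np.array([1,0,0])
    L=[B+n*yl_+m*z_+x*x_ for x_,yl_,z_ in yl]
    return [C+ux*l[0]/1e3+uy*l[1]/1e3+[0,0,l[2]/1e3] for l in L]
def pr(tag,B=(0,45,56),phi=65):
    W=np.load(f"pics/{tag}_wrist.npy",allow_pickle=True).item();S=np.load(f"pics/{tag}_scene.npy",allow_pickle=True).item()
    th=np.radians(np.arange(0,360,5)); 
    for nm,z in(("rim",95),("base",0)):
        P=pts(np.array(B,float),np.radians(phi),[(31*np.cos(t),31*np.sin(t),z) for t in th])
        for cn,f,c in(("wrist",fproj,W),("scene",proj,S)):
            u=np.array([f(c,p) for p in P]); print(nm,cn,"x %.0f-%.0f y %.0f-%.0f"%(u[:,0].min(),u[:,0].max(),u[:,1].min(),u[:,1].max()))
    print("handle end wrist",fproj(W,pts(np.array(B,float),np.radians(phi),[(0,66,20)])[0]))
E
python3 - <<'E'
from pred import *
for B,phi in (((0,45,56),65),((0,42,60),68),((0,40,58.3),65),((0,45,60),68)):
    print(B,phi); pr("u",B,phi)
E
```

```text
(0, 45, 56) 65
rim wrist x 233-341 y 136-191
rim scene x 286-314 y 282-311
base wrist x 245-326 y 239-301
base scene x 266-292 y 263-289
handle end wrist [284.85567237 329.95612422]
(0, 42, 60) 68
rim wrist x 233-341 y 130-178
rim scene x 287-315 y 284-313
base wrist x 245-327 y 239-299
base scene x 266-292 y 263-289
handle end wrist [284.90160115 325.11398282]
(0, 40, 58.3) 65
rim wrist x 232-342 y 128-181
rim scene x 287-315 y 283-312
base wrist x 245-327 y 235-296
base scene x 267-293 y 264-290
handle end wrist [284.90943806 325.28984979]
(0, 45, 60) 68
rim wrist x 233-341 y 135-184
rim scene x 287-314 y 283-311
base wrist x 245-327 y 243-302
base scene x 266-292 y 262-288
handle end wrist [284.84329669 329.3417157 ]
```

The mug is released and resting in the V, but wrist prediction offsets (base arc at row 285 vs 301 expected) say it's still some 10–15 mm up-slope of the stop. I'll regrip and slide it down.

>>> {"fn": "step_arm", "kwargs": {
  "increments": [
    {"jaw": 1, "linear": [0, 0, 0], "twist": 0},
    {"jaw": 1, "linear": [0, 0, 0], "twist": 0},
    {"jaw": 1, "linear": [0, 0, 0], "twist": 0},
    {"jaw": 1, "linear": [-0.2, 0, 0.1], "twist": 0},
    {"jaw": 1, "linear": [-0.3, 0, 0.1], "twist": 0},
    {"jaw": 1, "linear": [-0.3, 0, 0.1], "twist": 0},
    {"jaw": 1, "linear": [-0.2, 0, 0.1], "twist": 0},
    {"jaw": 1, "linear": [0, 0, 0], "twist": 0}
  ],
  "squeeze": 20
}}

```text
t: 14.73
position: [0.5109, 0.0495, 0.1541]
tool_rot: [-0.642, 0.766, -0.019, -0.004]
ft_force: [-0.5, -0.5, -2.2]
grip_width: 0.0095
```

```bash
python3 look.py v wrist scene; python3 loc.py; python3 - <<'E'
from pred import *
pr("v")
c=np.load("pics/v_wrist.npy",allow_pickle=True).item();a=c["color"][...,::-1]; cv2.imwrite("pics/v2.png",cv2.resize(a[115:325,200:370],None,fx=2.8,fy=2.8))
print([np.round(fproj(c,C+ux*q+uy*.05+[0,0,.01]),1) for q in(.04,-.04)])
E
```

```text
t 14.73 pos [510.9  49.5 154.1] yaw -100.1 q [ 0.43  0.22 -0.19  0.04 -1.16 -0.62] F [-0.5 -0.5 -2.2] w 9.5 tilt [ 0.018 -0.034 -0.999]
scene crop origin 222 216
local [  3.3  16.3 154. ] torque [-0.84  0.79 -0.04]
rim wrist x 235-343 y 127-179
rim scene x 286-314 y 282-311
base wrist x 247-328 y 234-294
base scene x 266-292 y 263-289
handle end wrist [286.75699355 321.64681988]
[array([243.7, 245.8]), array([332.1, 247. ])]
```

View pics/v2.png

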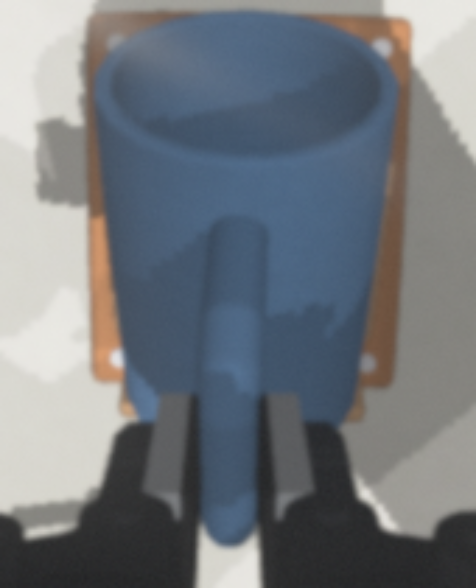

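View pics/v_scene.png

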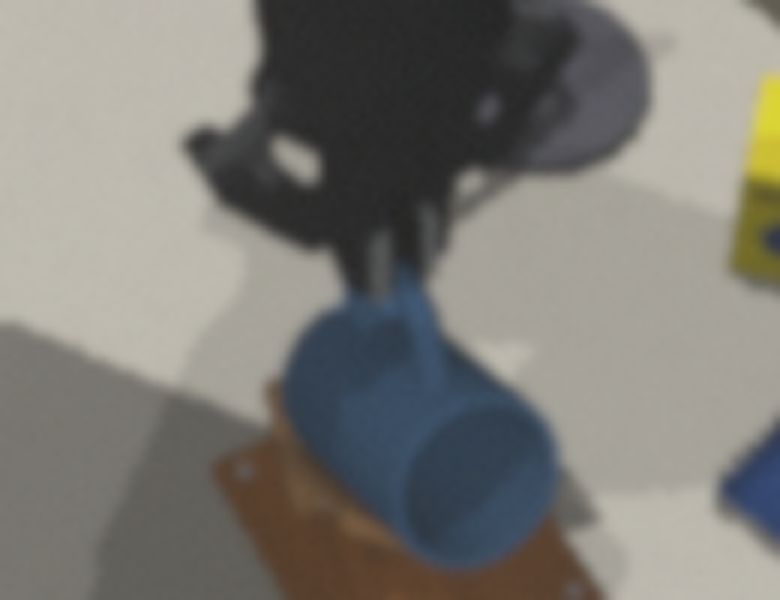

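>>> {"fn": "step_arm", "kwargs": {
  "increments": [
    {"jaw": 1, "linear": [-0.2, 0, 0.3], "twist": 0},
    {"jaw": 1, "linear": [-0.3, 0, 0.3], "twist": 0},
    {"jaw": 1, "linear": [-0.2, 0, 0.2], "twist": 0},
    {"jaw": 1, "linear": [0, 0, 0], "twist": 0},
    {"jaw": 0.87, "linear": [0, 0, 0], "twist": 0},
    {"jaw": 0.8, "linear": [0, 0, 0], "twist": 0},
    {"jaw": 0.7, "linear": [0, 0, 0], "twist": 0},
    {"jaw": 0.7, "linear": [0, 0, 0], "twist": 0}
  ],
  "squeeze": 20
}}

```text
t: 15.5
position: [0.5151, 0.0522, 0.1528]
tool_rot: [-0.643, 0.766, -0.025, -0.003]
ft_force: [0.3, 0.9, -0.7]
grip_width: 0.0259
```

```bash
python3 look.py x wrist scene; python3 loc.py; python3 - <<'E'
from pred import *
pr("x")
c=np.load("pics/x_wrist.npy",allow_pickle=True).item();a=c["color"][...,::-1]; cv2.imwrite("pics/x2.png",cv2.resize(a[115:325,200:370],None,fx=2.8,fy=2.8))
print([np.round(fproj(c,C+ux*q+uy*.05+[0,0,.01]),1) for q in(.04,-.04)])
c=np.load("pics/x_scene.npy",allow_pickle=True).item();a=c["color"][...,::-1]; cv2.imwrite("pics/x3.png",cv2.resize(a[255:325,255:330],None,fx=8,fy=8,interpolation=cv2.INTER_CUBIC))
E
```

```text
t 15.50 pos [515.1  52.2 152.8] yaw -100.0 q [ 0.44  0.23 -0.19  0.05 -1.15 -0.63] F [ 0.3  0.9 -0.7] w 25.9 tilt [ 0.027 -0.042 -0.999]
scene crop origin 223 214
local [  6.8  19.4 152.8] torque [ 0.15  0.04 -0.05]
rim wrist x 242-351 y 123-173
rim scene x 286-314 y 282-311
base wrist x 253-335 y 231-292
base scene x 266-292 y 263-289
handle end wrist [293.49233877 318.74212109]
[array([248.9, 243.7]), array([338. , 245.3])]
```

View pics/x2.png

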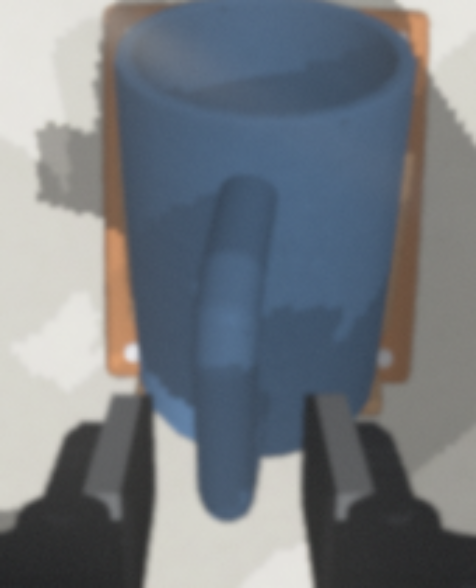

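View pics/x3.png

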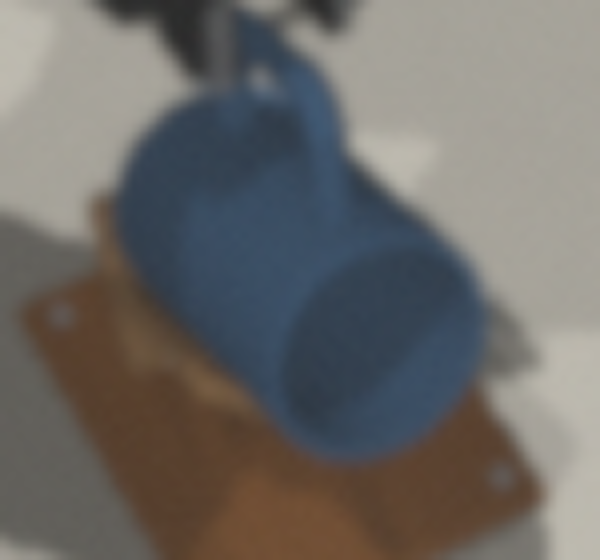

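The scene view looks the same as before the push, and the handle now leans slightly toward +x. I'll back the gripper off so all three cameras can measure the resting mug.

>>> {"fn": "step_arm", "kwargs": {
  "increments": [
    {"jaw": 0.6, "linear": [0, 0, -0.5], "twist": 0},
    {"jaw": 0.6, "linear": [0, 0, -2], "twist": 0},
    {"jaw": 0.6, "linear": [0, 0, -3], "twist": 0},
    {"jaw": 0.6, "linear": [0, 1.0, -2], "twist": 0},
    {"jaw": 0.6, "linear": [0, 3, 0], "twist": 0},
    {"jaw": 0.6, "linear": [0, 4, 0], "twist": 0},
    {"jaw": 0.6, "linear": [0, 3, 0], "twist": 0},
    {"jaw": 0.6, "linear": [0, 1, 0], "twist": 0}
  ]
}}

```text
t: 16.27
position: [0.3932, 0.0765, 0.2276]
tool_rot: [-0.641, 0.767, -0.024, -0.004]
ft_force: [-0.5, -0.2, -0.2]
grip_width: 0.0344
```

```bash
python3 look.py y wrist scene top; python3 - <<'E'
from pred import *
pr("y")
T=np.load("pics/y_top.npy",allow_pickle=True).item(); a=T["color"][...,::-1]; cv2.imwrite("pics/y_top2.png",cv2.resize(a[200:280,290:380],None,fx=8,fy=7,interpolation=cv2.INTER_CUBIC))
S=np.load("pics/y_scene.npy",allow_pickle=True).item(); a=S["color"][...,::-1]; cv2.imwrite("pics/y_scene2.png",cv2.resize(a[250:325,250:335],None,fx=8,fy=8,interpolation=cv2.INTER_CUBIC))
E
```

```text
t 16.27 pos [393.2  76.5 227.6] yaw -100.2 q [ 0.63 -0.05 -0.3   0.05 -1.32 -0.82] F [-0.5 -0.2 -0.2] w 34.4 tilt [ 0.026 -0.042 -0.999]
scene crop origin 163 216
top crop origin 263 234
rim wrist x 116-184 y 127-161
rim scene x 286-314 y 282-311
base wrist x 143-201 y 207-247
base scene x 266-292 y 263-289
handle end wrist [145.00253044 259.68288366]
```

View pics/y_top2.png

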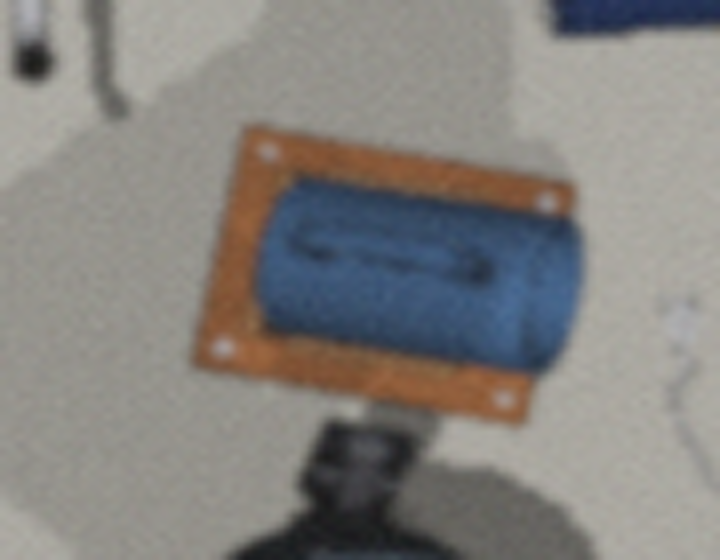

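View pics/y_scene2.png

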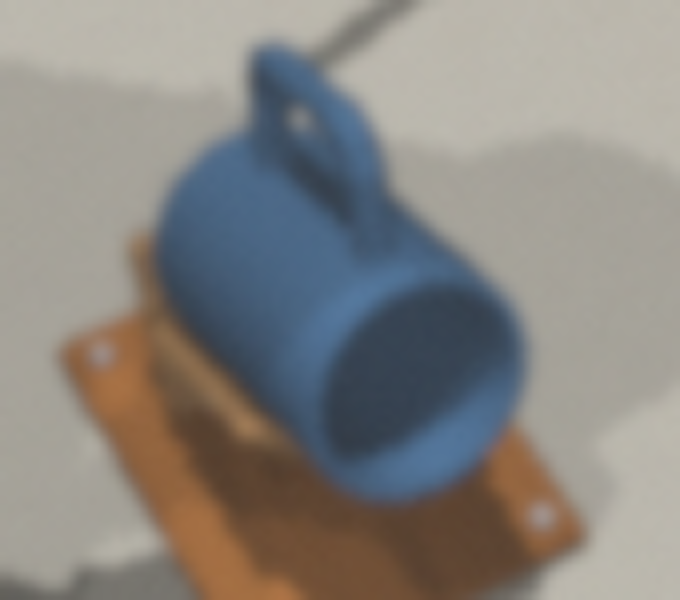

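View pics/y_wrist.png

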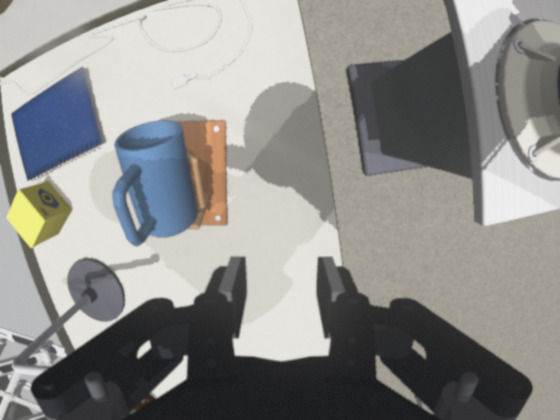

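```bash
python3 - <<'E'
from pred import *
T=np.load("pics/y_top.npy",allow_pickle=True).item();S=np.load("pics/y_scene.npy",allow_pickle=True).item()
th=np.radians(np.arange(0,360,5))
for B,phi in (((0,45,56),65),((0,36,60.2),65),((0,36,62),68)):
    print(B,phi)
    for nm,z in(("rim",95),("base",0)):
        P=pts(np.array(B,float),np.radians(phi),[(31*np.cos(t),31*np.sin(t),z) for t in th])
        for cn,c in(("top",T),("scene",S)):
            u=np.array([proj(c,p) for p in P]); print(nm,cn,"x %.1f-%.1f y %.1f-%.1f"%(u[:,0].min(),u[:,0].max(),u[:,1].min(),u[:,1].max()))
    print("handle outer ends top",[np.round(proj(T,p),1) for p in pts(np.array(B,float),np.radians(phi),[(0,66,22),(0,66,80)])],[np.round(proj(S,p),1) for p in pts(np.array(B,float),np.radians(phi),[(0,66,22),(0,66,80)])])
print([np.round(proj(T,C+ux*a+uy*b+[0,0,.01]),1) for a,b in((.04,.05),(-.04,.05),(.04,-.05),(-.04,-.05))])
print([np.round(proj(S,C+ux*a+uy*b+[0,0,.01]),1) for a,b in((-.04,.05),(.04,-.05))])
f=lambda x,y:(round(x/8-.5+290,1),round(y/7-.5+200,1)); print("obs screws top",f(268,151),f(222,347),f(547,203),f(504,399)); 
f=lambda x,y:(round(x/8-.5+250,1),round(y/8-.5+250,1)); print("obs screws sc",f(102,354),f(540,515))
E
```

```text
(0, 45, 56) 65
rim top x 352.6-360.5 y 230.1-253.5
rim scene x 286.0-313.9 y 281.9-310.8
base top x 318.5-327.5 y 224.2-246.9
base scene x 265.7-291.8 y 262.5-289.2
handle outer ends top [array([322.1, 234.6]), array([343.5, 238.6])] [array([277.1, 253.7]), array([290.1, 265. ])]
(0, 36, 60.2) 65
rim top x 356.3-364.1 y 230.8-254.3
rim scene x 288.4-316.5 y 284.1-313.3
base top x 322.0-330.9 y 224.8-247.6
base scene x 267.7-293.9 y 264.4-291.3
handle outer ends top [array([325.7, 235.3]), array([347.2, 239.3])] [array([279.2, 255.5]), array([292.5, 267.1])]
(0, 36, 62) 68
rim top x 357.4-364.2 y 230.9-254.4
rim scene x 288.9-316.8 y 286.0-314.4
base top x 322.5-330.5 y 224.8-247.5
base scene x 267.7-293.9 y 264.2-290.5
handle outer ends top [array([327.2, 235.6]), array([349.1, 239.7])] [array([280.1, 256.1]), array([293.8, 269.2])]
[array([322.8, 221.4]), array([317.4, 249.5]), array([357.8, 228.4]), array([352.6, 256.5])]
[array([261.8, 293.7]), array([317.2, 313.7])]
obs screws top (323.0, 221.1) (317.2, 249.1) (357.9, 228.5) (352.5, 256.5)
obs screws sc (262.2, 293.8) (317.0, 313.9)
```

Screws match within 0.3 px, so the frame is good. The top and scene views both put the mug about 6 mm up-slope of the stop. I'll push its mouth rim with closed fingers.

```bash
python3 - <<'E'
from plan import *
show(); p,y=plan([.4875,-.0592,.21],-100.5,5); plan([.4875,-.0592,.10],-100.5,3,p,y)
E
```

```text
t 16.42 pos [395.9  76.7 227.8] yaw -100.2 q [ 0.63 -0.05 -0.3   0.05 -1.32 -0.82] F [0.  0.1 0.2] w 34.3 tilt [ 0.027 -0.043 -0.999]
([2.4, -2.3, 0.4], 0.001)
([2.3, -2.3, 0.3], 0.001)
([2.3, -2.3, 0.4], 0.001)
([2.4, -2.3, 0.3], 0.001)
([2.3, -2.2, 0.4], 0.002)
end [487.2 -58.7 209.8] yaw -100.5
([0.0, -0.0, 3.7], -0.0)
([0.0, -0.0, 3.6], -0.0)
([0.0, -0.0, 3.7], -0.0)
end [487.2 -58.7  99.8] yaw -100.5
```

>>> {"fn": "step_arm", "kwargs": {
  "increments": [
    {"jaw": 1, "linear": [2.0, -2.0, 0.2], "twist": 0},
    {"jaw": 1, "linear": [2.4, -2.4, 0.3], "twist": 0},
    {"jaw": 1, "linear": [2.5, -2.4, 0.3], "twist": 0},
    {"jaw": 1, "linear": [2.4, -2.3, 0.3], "twist": 0},
    {"jaw": 1, "linear": [2.0, -1.7, 0.6], "twist": 0},
    {"jaw": 1, "linear": [0, 0, 2.5], "twist": 0},
    {"jaw": 1, "linear": [0, 0, 3], "twist": 0},
    {"jaw": 1, "linear": [0, 0, 2], "twist": 0}
  ]
}}

```text
t: 17.08
position: [0.503, -0.0666, 0.1447]
tool_rot: [-0.642, 0.766, -0.03, 0.001]
ft_force: [0.8, -0.1, -0.7]
grip_width: 0.0
```

```bash
python3 -c "
from plan import *
show()"; python3 loc.py
```

```text
t 17.08 pos [503.  -66.6 144.7] yaw -100.1 q [ 0.21  0.2  -0.25  0.06 -1.09 -0.42] F [ 0.8 -0.1 -0.7] w 0.0 tilt [ 0.04  -0.044 -0.998]
local [ 16.6 -99.4 144.7] torque [0.14 0.17 0.  ]
```

>>> {"fn": "step_arm", "kwargs": {
  "increments": [
    {"jaw": 1, "linear": [0, 0.8, 1.0], "twist": 0},
    {"jaw": 1, "linear": [0, 0.7, 1.5], "twist": 0},
    {"jaw": 1, "linear": [0, 0, 1.5], "twist": 0},
    {"jaw": 1, "linear": [0, 0, 1.0], "twist": 0},
    {"jaw": 1, "linear": [-0.6, 0, 0], "twist": 0},
    {"jaw": 1, "linear": [-0.6, 0, 0], "twist": 0},
    {"jaw": 1, "linear": [-0.4, 0, 0], "twist": 0},
    {"jaw": 1, "linear": [0, 0, 0], "twist": 0}
  ]
}}

```text
t: 17.75
position: [0.4971, -0.0553, 0.0823]
tool_rot: [-0.639, 0.768, -0.027, -0.006]
ft_force: [-0.6, 0.1, 0.2]
grip_width: 0.0
```

```bash
python3 look.py z scene; python3 loc.py
```

```text
t 17.75 pos [497.1 -55.3  82.3] yaw -100.5 q [ 0.24  0.25 -0.36  0.07 -0.95 -0.46] F [-0.6  0.1  0.2] w 0.0 tilt [ 0.025 -0.049 -0.998]
scene crop origin 250 275
local [  8.8 -89.5  82.5] torque [0.15 0.06 0.09]
```

View pics/z_scene.png

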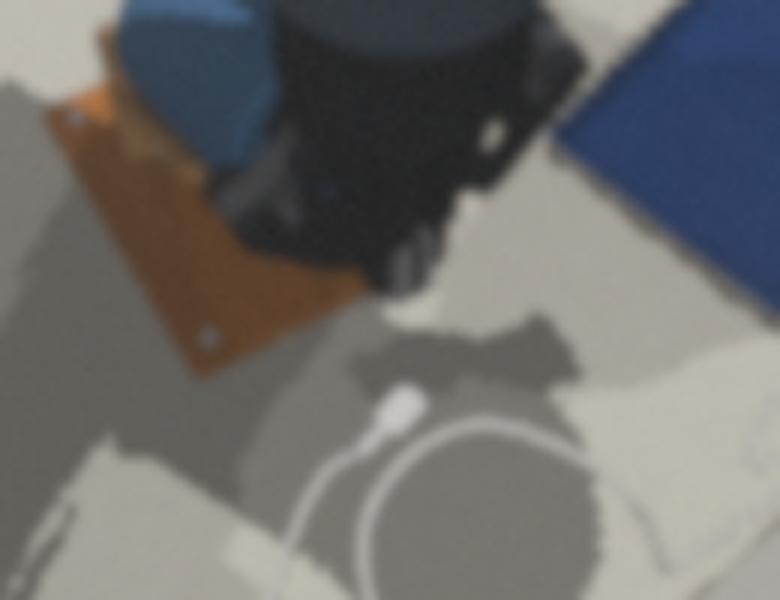

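>>> {"fn": "step_arm", "kwargs": {
  "increments": [
    {"jaw": 1, "linear": [-0.3, 0.5, -0.3], "twist": 0},
    {"jaw": 1, "linear": [-0.5, 0.4, -0.2], "twist": 0},
    {"jaw": 1, "linear": [-0.4, 0, 0], "twist": 0},
    {"jaw": 1, "linear": [-0.4, 0, 0], "twist": 0},
    {"jaw": 1, "linear": [-0.3, 0, 0], "twist": 0},
    {"jaw": 1, "linear": [-0.3, 0, 0], "twist": 0},
    {"jaw": 1, "linear": [-0.2, 0, 0], "twist": 0},
    {"jaw": 1, "linear": [-0.2, 0, 0], "twist": 0}
  ]
}}

```text
t: 18.47
position: [0.4939, -0.0244, 0.0894]
tool_rot: [-0.64, 0.768, -0.028, -0.003]
ft_force: [-0.4, 0.6, 0.8]
grip_width: -0.0001
```

```bash
python3 look.py aa scene wrist; python3 loc.py
```

```text
t 18.47 pos [493.9 -24.4  89.4] yaw -100.4 q [ 0.31  0.23 -0.36  0.07 -0.96 -0.53] F [-0.4  0.6  0.8] w -0.1 tilt [ 0.031 -0.048 -0.998]
scene crop origin 239 263
local [  0.  -59.7  89.3] torque [0.15 0.09 0.04]
```

View pics/aa_wrist.png

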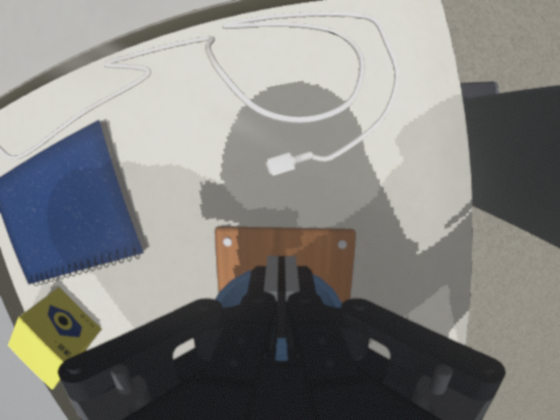

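```bash
python3 - <<'E'
import numpy as np,cv2
S=np.load("pics/aa_scene.npy",allow_pickle=True).item(); a=S["color"][...,::-1]; cv2.imwrite("pics/aa2.png",cv2.resize(a[245:325,250:335],None,fx=8,fy=7.5,interpolation=cv2.INTER_CUBIC))
E
```

```text
(no output)
```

View pics/aa2.png

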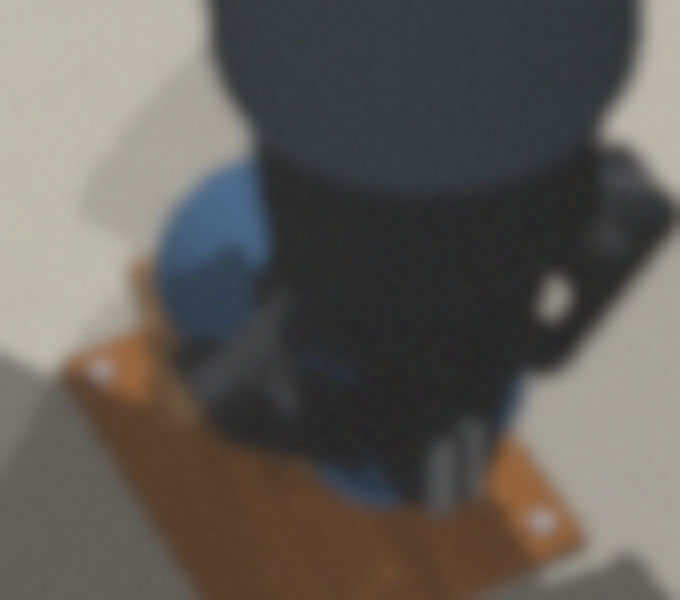

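>>> {"fn": "step_arm", "kwargs": {
  "increments": [
    {"jaw": 1, "linear": [0.8, 0, 0], "twist": 0},
    {"jaw": 1, "linear": [1.0, 0, 0.2], "twist": 0},
    {"jaw": 1, "linear": [0, 0, 0.4], "twist": 0},
    {"jaw": 1, "linear": [-0.2, 0, 0.2], "twist": 0},
    {"jaw": 1, "linear": [-0.4, 0, 0], "twist": 0},
    {"jaw": 1, "linear": [-0.3, 0, 0], "twist": 0},
    {"jaw": 1, "linear": [-0.3, 0, 0], "twist": 0},
    {"jaw": 1, "linear": [-0.2, 0, 0], "twist": 0}
  ]
}}

```text
t: 19.23
position: [0.4913, -0.0349, 0.0802]
tool_rot: [-0.64, 0.768, -0.03, -0.008]
ft_force: [1.8, -13.6, 1.0]
grip_width: 0.0001
```

```bash
python3 look.py ab scene; python3 loc.py;  python3 - <<'E'
import numpy as np,cv2
S=np.load("pics/ab_scene.npy",allow_pickle=True).item(); a=S["color"][...,::-1]; cv2.imwrite("pics/ab2.png",cv2.resize(a[245:325,250:335],None,fx=8,fy=7.5,interpolation=cv2.INTER_CUBIC))
E
```

```text
t 19.23 pos [491.3 -34.9  80.2] yaw -100.5 q [ 0.29  0.24 -0.38  0.08 -0.94 -0.52] F [  1.8 -13.6   1. ] w 0.1 tilt [ 0.025 -0.056 -0.998]
scene crop origin 241 270
local [ -0.7 -70.5  80.2] torque [-4.1  -0.24 -0.17]
```

View pics/ab2.png

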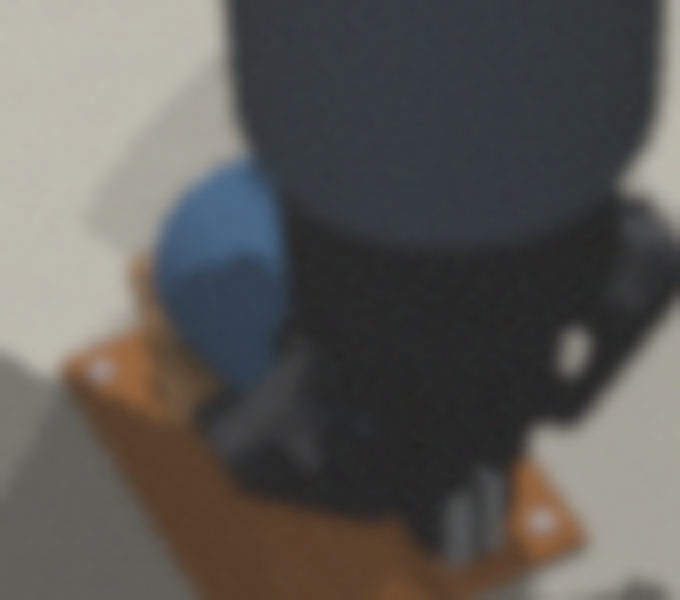

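A 13.6 N push leaves the mug unmoved, so its base is against the stop. It rests by itself, released. I'm backing off and returning above the handle, and checking whether the hook can be threaded at different tilts.

>>> {"fn": "step_arm", "kwargs": {
  "increments": [
    {"jaw": 1, "linear": [0.8, 0, 0], "twist": 0},
    {"jaw": 1, "linear": [1.2, 0, 0], "twist": 0},
    {"jaw": 0.8, "linear": [0, 0, -2.5], "twist": 0},
    {"jaw": 0.7, "linear": [0, 0, -4], "twist": 0},
    {"jaw": 0.5, "linear": [0, 0, -4], "twist": 0},
    {"jaw": 0.5, "linear": [-1.0, 0, -3], "twist": 0},
    {"jaw": 0.5, "linear": [-3, 0, -1], "twist": 0},
    {"jaw": 0.5, "linear": [-3, 0, 0], "twist": 0}
  ]
}}

```text
t: 19.95
position: [0.4939, 0.0177, 0.2285]
tool_rot: [-0.638, 0.77, -0.027, -0.009]
ft_force: [0.7, 0.1, -0.4]
grip_width: 0.0424
```

```bash
python3 look.py ac scene wrist; python3 loc.py; python3 - <<'E'
import numpy as np
# hook axis pts (x, h)
seg=[(x,0.,5.) for x in np.arange(-98,-12,.5)]+[(-98-14*t,21.5*t,5.) for t in np.linspace(0,1,40)]+[(-112,21.5,6.5)]
seg=np.array(seg)
for phi in(30,40,45,50,55,60,65,70,80):
    s=np.sin(np.radians(phi)); best=[]
    for hx in np.arange(-135,-60,1.):
        dx=seg[:,0]-hx; n=seg[:,1]*s; R=seg[:,2]
        k=np.abs(dx)<R+5.5; lo=(n[k]+np.sqrt((R[k]+5.5)**2-dx[k]**2)).max() if k.any() else -1e9
        # body: circle radius 31 centre at nh-62.75 in (x,n) plane
        kb=np.abs(dx)<31+R; hi=(n[kb]-np.sqrt((31+R[kb])**2-dx[kb]**2)+62.75).min() if kb.any() else 1e9
        best.append((hi-lo,hx,lo,hi))
    m=min(best); print(phi,"min clearance %.1f at hx %.0f (lo %.1f hi %.1f)"%m, [ (int(b[1]),round((b[2]+b[3])/2,1),round(b[0],1)) for b in best if b[1] in(-125,-120,-115,-110,-105,-100,-95,-90)] if phi in(45,50,65) else "")
E
```

```text
t 19.95 pos [493.9  17.7 228.5] yaw -100.8 q [ 0.4   0.14 -0.11  0.06 -1.33 -0.6 ] F [ 0.7  0.1 -0.4] w 42.4 tilt [ 0.021 -0.054 -0.998]
scene crop origin 226 206
local [ -8.3 -16.1 226.1] torque [0.09 0.12 0.01]
30 min clearance 6.1 at hx -109 (lo 22.4 hi 28.5) 
40 min clearance 3.0 at hx -109 (lo 25.4 hi 28.5) 
45 min clearance 1.6 at hx -109 (lo 26.8 hi 28.5) [(-125, np.float64(-499999980.5), np.float64(1000000038.9)), (-120, np.float64(29.2), np.float64(10.1)), (-115, np.float64(28.9), np.float64(4.2)), (-110, np.float64(27.9), np.float64(1.8)), (-105, np.float64(26.2), np.float64(2.5)), (-100, np.float64(22.2), np.float64(9.1)), (-95, np.float64(19.5), np.float64(14.5)), (-90, np.float64(18.6), np.float64(16.2))]
50 min clearance 0.4 at hx -109 (lo 28.1 hi 28.5) [(-125, np.float64(-499999980.5), np.float64(1000000038.9)), (-120, np.float64(29.8), np.float64(8.8)), (-115, np.float64(29.6), np.float64(2.9)), (-110, np.float64(28.6), np.float64(0.5)), (-105, np.float64(26.8), np.float64(1.2)), (-100, np.float64(22.7), np.float64(8.2)), (-95, np.float64(19.7), np.float64(14.1)), (-90, np.float64(18.6), np.float64(16.2))]
55 min clearance -0.8 at hx -109 (lo 29.2 hi 28.5) 
60 min clearance -1.8 at hx -109 (lo 30.2 hi 28.5) 
65 min clearance -2.6 at hx -109 (lo 31.1 hi 28.5) [(-125, np.float64(-499999980.5), np.float64(1000000038.9)), (-120, np.float64(31.3), np.float64(5.8)), (-115, np.float64(31.1), np.float64(-0.1)), (-110, np.float64(30.1), np.float64(-2.5)), (-105, np.float64(28.3), np.float64(-1.8)), (-100, np.float64(23.8), np.float64(6.0)), (-95, np.float64(20.3), np.float64(12.9)), (-90, np.float64(18.6), np.float64(16.2))]
70 min clearance -3.4 at hx -109 (lo 31.8 hi 28.5) 
80 min clearance -4.3 at hx -109 (lo 32.8 hi 28.5)
```

View pics/ac_wrist.png

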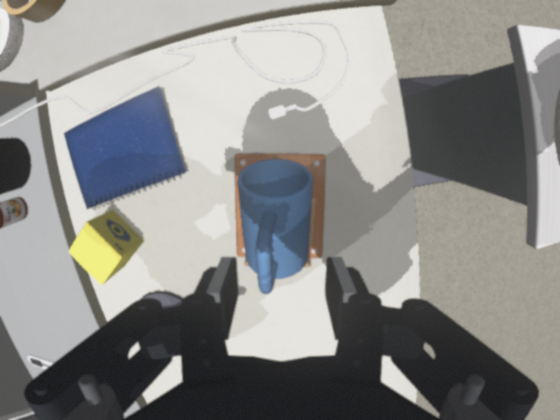

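>>> {"fn": "step_arm", "kwargs": {
  "increments": [
    {"jaw": 0.4, "linear": [-0.8, -0.3, 0], "twist": 0},
    {"jaw": 0.4, "linear": [-0.9, -0.2, 1], "twist": 0},
    {"jaw": 0.4, "linear": [-0.5, 0, 1.6], "twist": 0},
    {"jaw": 0.4, "linear": [0, 0, 1.6], "twist": 0},
    {"jaw": 0.4, "linear": [0, 0, 1.6], "twist": 0},
    {"jaw": 0.4, "linear": [0, 0, 1.2], "twist": 0},
    {"jaw": 0.4, "linear": [0, 0, 0.2], "twist": 0},
    {"jaw": 0.4, "linear": [0, 0, 0], "twist": 0}
  ]
}}

```text
t: 20.72
position: [0.504, 0.0376, 0.1445]
tool_rot: [-0.639, 0.769, -0.024, -0.011]
ft_force: [0.5, 0.3, 0.9]
grip_width: 0.0514
```

```bash
python3 look.py ad wrist; python3 loc.py; python3 - <<'E'
import numpy as np
seg=[(x,0.,5.) for x in np.arange(-98,-12,.5)]+[(-98-14*t,21.5*t,5.) for t in np.linspace(0,1,40)]+[(-112,21.5,6.5)]
seg=np.array(seg)
for phi in(50,55,60,65):
  for rho in(0,5,10,15,20,25):
    s=np.sin(np.radians(phi)); rr=np.radians(rho); best=[]
    for hx in np.arange(-135,-50,1.):
        n=seg[:,1]*s; R=seg[:,2]
        dx=seg[:,0]-hx; k=np.abs(dx)<R+5.5; lo=(n[k]+np.sqrt((R[k]+5.5)**2-dx[k]**2)).max() if k.any() else -1e3
        ax=hx-62.75*np.sin(rr); dx=seg[:,0]-ax; kb=np.abs(dx)<31+R; hi=(n[kb]-np.sqrt((31+R[kb])**2-dx[kb]**2)).min()+62.75*np.cos(rr) if kb.any() else 1e3
        best.append((hi-lo,hx,lo,hi))
    m=min(best); print(phi,rho,"%.1f at %.0f"%(m[0],m[1]),end="; ")
  print()
E
```

```text
t 20.72 pos [504.   37.6 144.5] yaw -100.6 q [ 0.42  0.22 -0.23  0.06 -1.14 -0.63] F [0.5 0.3 0.9] w 51.4 tilt [ 0.014 -0.052 -0.999]
local [ -1.5   3.2 144.6] torque [0.12 0.1  0.09]
50 0 0.4 at -109; 50 5 2.2 at -107; 50 10 4.3 at -106; 50 15 6.9 at -104; 50 20 10.1 at -103; 50 25 10.4 at -71; 
55 0 -0.8 at -109; 55 5 1.0 at -107; 55 10 3.2 at -106; 55 15 5.7 at -104; 55 20 9.0 at -103; 55 25 10.4 at -71; 
60 0 -1.8 at -109; 60 5 0.0 at -107; 60 10 2.1 at -106; 60 15 4.7 at -104; 60 20 8.0 at -103; 60 25 10.4 at -71; 
65 0 -2.6 at -109; 65 5 -0.8 at -107; 65 10 1.3 at -106; 65 15 3.9 at -104; 65 20 7.1 at -103; 65 25 10.4 at -71;
```

View pics/ad_wrist.png

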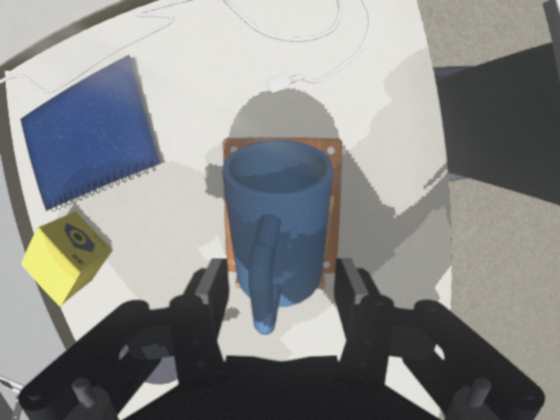

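The handle leans about 10° toward +x. I'll straighten it by closing centred on x≈0, then let go again and check it rests.

>>> {"fn": "step_arm", "kwargs": {
  "increments": [
    {"jaw": 0.8, "linear": [0, -0.1, -0.2], "twist": 0},
    {"jaw": 1, "linear": [0, 0, 0], "twist": 0},
    {"jaw": 1, "linear": [0, 0, 0], "twist": 0},
    {"jaw": 1, "linear": [0, 0, 0], "twist": 0},
    {"jaw": 0.8, "linear": [0, 0, 0], "twist": 0},
    {"jaw": 0.6, "linear": [0, 0, 0], "twist": 0},
    {"jaw": 0.6, "linear": [0, 0, 0], "twist": 0},
    {"jaw": 0.6, "linear": [0, 0, 0], "twist": 0}
  ],
  "squeeze": 30
}}

```text
t: 21.43
position: [0.5072, 0.038, 0.1503]
tool_rot: [-0.638, 0.769, -0.025, -0.008]
ft_force: [-0.1, -0.1, -0.0]
grip_width: 0.0338
```

```bash
python3 look.py ae wrist scene; python3 loc.py; python3 -c "
from pred import *
pr('ae')"
```

```text
t 21.43 pos [507.2  38.  150.3] yaw -100.7 q [ 0.42  0.22 -0.22  0.06 -1.14 -0.63] F [-0.1 -0.1 -0. ] w 33.8 tilt [ 0.02  -0.05  -0.999]
scene crop origin 224 222
local [  1.6   4.1 150.2] torque [ 0.12 -0.01 -0.04]
rim wrist x 232-340 y 148-205
rim scene x 286-314 y 282-311
base wrist x 246-327 y 251-313
base scene x 266-292 y 263-289
handle end wrist [284.75250052 343.07149078]
```

View pics/ae_wrist.png

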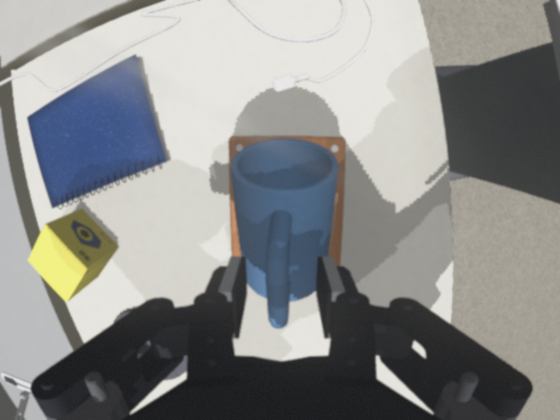

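View pics/ae_scene.png

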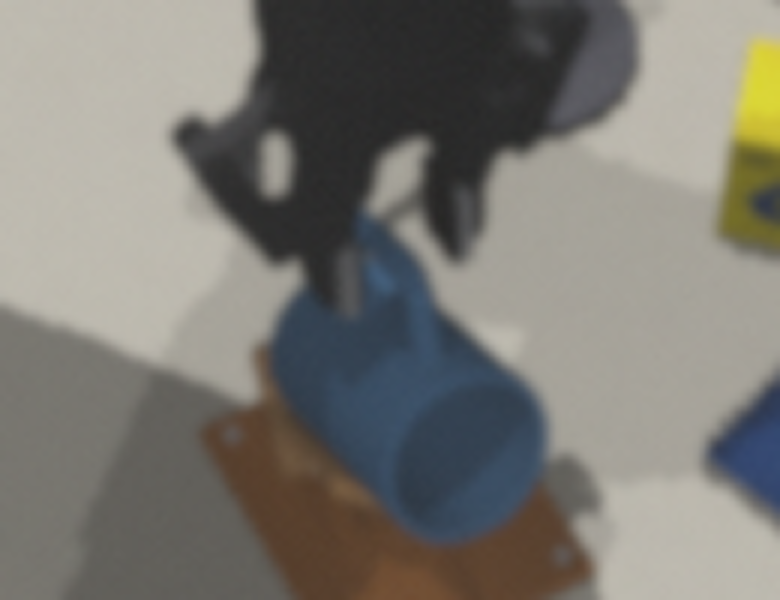

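The handle is now upright and the mug is released and resting in the cradle (wrist force 0). Hook geometry shows only a roll of about 15° toward +x gives clearance to thread the upturned tip. I'll grip and roll it in the V.

>>> {"fn": "step_arm", "kwargs": {
  "increments": [
    {"jaw": 0.876, "linear": [0, 0, 0], "twist": 0},
    {"jaw": 0.876, "linear": [0, 0, 0], "twist": 0},
    {"jaw": 0.876, "linear": [0, -0.3, 0.1], "twist": 0},
    {"jaw": 0.876, "linear": [0, -0.3, 0.1], "twist": 0},
    {"jaw": 0.876, "linear": [0, -0.3, 0.1], "twist": 0},
    {"jaw": 0.876, "linear": [0, -0.3, 0.1], "twist": 0},
    {"jaw": 0.876, "linear": [0, -0.3, 0.1], "twist": 0},
    {"jaw": 0.876, "linear": [0, 0, 0], "twist": 0}
  ],
  "squeeze": 20
}}

```text
t: 22.2
position: [0.5242, 0.0346, 0.1506]
tool_rot: [-0.639, 0.769, -0.027, -0.007]
ft_force: [-1.9, 1.1, -0.5]
grip_width: 0.0106
```

```bash
python3 look.py af wrist scene; python3 loc.py
```

```text
t 22.20 pos [524.2  34.6 150.6] yaw -100.6 q [ 0.4   0.24 -0.18  0.06 -1.15 -0.61] F [-1.9  1.1 -0.5] w 10.6 tilt [ 0.025 -0.05  -0.998]
scene crop origin 232 218
local [ 18.6   3.8 150.5] torque [ 0.59  1.   -0.13]
```

View pics/af_wrist.png

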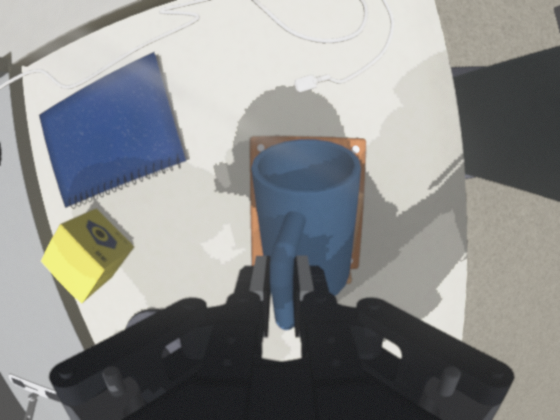

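View pics/af_scene.png

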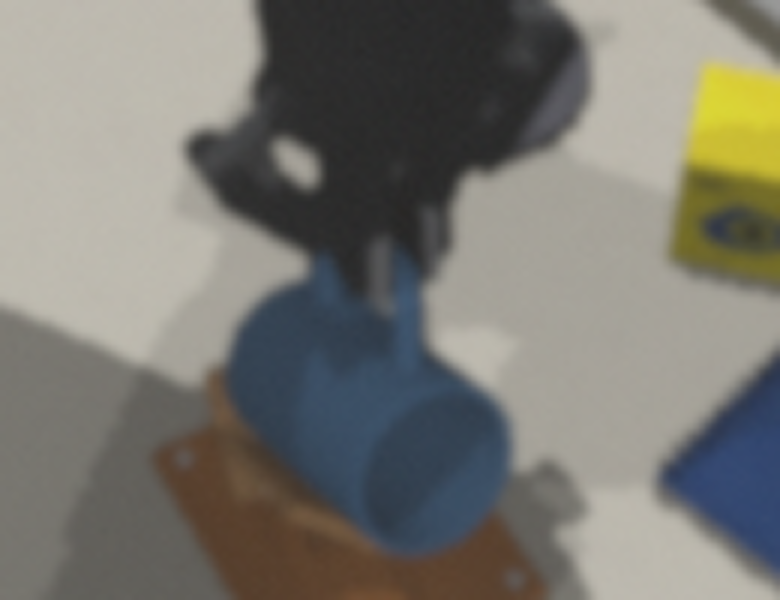

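>>> {"fn": "step_arm", "kwargs": {
  "increments": [
    {"jaw": 1, "linear": [0, 0, 0], "twist": 0},
    {"jaw": 1, "linear": [0, 0, 0], "twist": 0},
    {"jaw": 1, "linear": [0, 0, -0.3], "twist": 0},
    {"jaw": 1, "linear": [0, 0, -0.8], "twist": 0},
    {"jaw": 1, "linear": [0, 0, -1.5], "twist": 0},
    {"jaw": 1, "linear": [0, 0, -2], "twist": 0},
    {"jaw": 1, "linear": [0, 0, -2], "twist": 0},
    {"jaw": 1, "linear": [0, 0, -1.5], "twist": 0}
  ],
  "squeeze": 60
}}

```text
t: 22.97
position: [0.5183, 0.0377, 0.2289]
tool_rot: [-0.639, 0.769, -0.024, -0.013]
ft_force: [0.5, -0.3, -2.0]
grip_width: 0.0086
```

```bash
python3 look.py ag wrist scene; cat > hook.py <<'E'
from plan import *
O=np.array([.6865,.1655,0]); sy=np.radians(2.2); sX=np.array([np.cos(sy),np.sin(sy),0]); sY=np.array([-np.sin(sy),np.cos(sy),0])
seg=np.array([(x,0.,5.) for x in np.arange(-98,-12,.5)]+[(-98-14*t,21.5*t,5.) for t in np.linspace(0,1,40)]+[(-112,21.5,6.5)])
def path(hx,phi,rho,dm):
    s,c=np.sin(np.radians(phi)),np.cos(np.radians(phi)); rr=np.radians(rho)
    n=seg[:,1]*s; R=seg[:,2]; dx=seg[:,0]-hx; k=np.abs(dx)<R+5.5
    lo=(n[k]+np.sqrt((R[k]+5.5)**2-dx[k]**2)).max() if k.any() else np.nan
    ax=hx-62.75*np.sin(rr); dx=seg[:,0]-ax; kb=np.abs(dx)<31+R; hi=(n[kb]-np.sqrt((31+R[kb])**2-dx[kb]**2)).min()+62.75*np.cos(rr) if kb.any() else np.nan
    h=np.clip((-98-hx)*21.5/14,0,21.5)
    out=[]
    for nh in (lo,hi):
        d=nh-h*s; out.append((c*d-s*dm, 190+h+s*d+c*dm))
    return lo,hi,out
def local():
    o,p,y=state(); d=p-O; return np.array([d@sX,d@sY,p[2]])*1e3,y
def world(L): return O+sX*L[0]/1e3+sY*L[1]/1e3+np.array([0,0,L[2]/1e3])
if __name__=="__main__":
    print("stand local TCP",np.round(local()[0],1))
    for hx in(-140,-125,-120,-115,-110,-105,-100,-95,-90,-80,-70):
        lo,hi,o=path(hx,66,17,26); print(hx,"n %.1f..%.1f"%(lo,hi),"pivot Y,Z lo",np.round(o[0],1),"hi",np.round(o[1],1))
E
python3 hook.py
```

```text
t 22.97 pos [518.3  37.7 228.9] yaw -100.6 q [ 0.41  0.2  -0.03  0.06 -1.35 -0.61] F [ 0.5 -0.3 -2. ] w 8.6 tilt [ 0.011 -0.054 -0.998]
scene crop origin 230 193
stand local TCP [-171.6 -120.9  230.3]
-140 n nan..nan pivot Y,Z lo [nan nan] hi [nan nan]
-125 n nan..59.1 pivot Y,Z lo [nan nan] hi [ -7.7 258.1]
-120 n 28.6..53.0 pivot Y,Z lo [-20.1 230.2] hi [-10.2 252.5]
-115 n 31.3..47.6 pivot Y,Z lo [-19.  232.7] hi [-12.4 247.6]
-110 n 31.5..40.6 pivot Y,Z lo [-17.8 232.4] hi [-14.1 240.7]
-105 n 29.4..34.4 pivot Y,Z lo [-15.8 229.2] hi [-13.7 233.8]
-100 n 20.9..30.3 pivot Y,Z lo [-16.4 220.2] hi [-12.6 228.8]
-95 n 13.9..27.4 pivot Y,Z lo [-18.1 213.3] hi [-12.6 225.6]
-90 n 10.5..25.5 pivot Y,Z lo [-19.5 210.2] hi [-13.4 223.9]
-80 n 10.5..24.0 pivot Y,Z lo [-19.5 210.2] hi [-14.  222.5]
-70 n 10.5..24.0 pivot Y,Z lo [-19.5 210.2] hi [-14.  222.5]
```

View pics/ag_wrist.png

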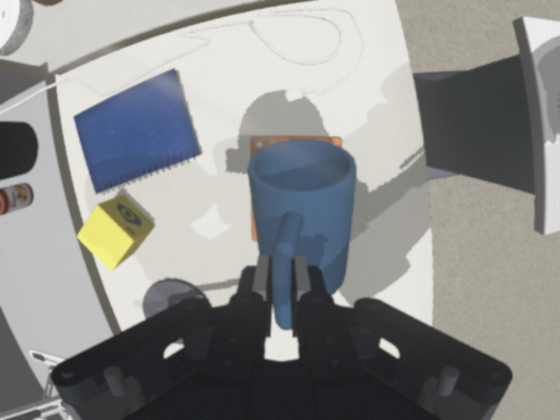

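View pics/ag_scene.png

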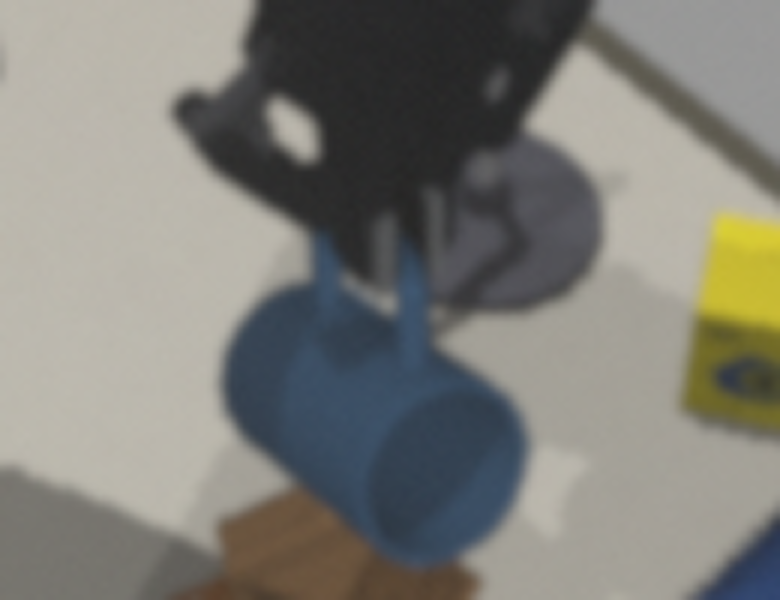

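The mug is held rigidly, handle up with its roll preserved. I'm moving to the start of the threading path in front of the hook tip.

```bash
python3 - <<'E'
from hook import *
show(); print(local()[0]); p,y=plan(world((-148,-20,250)),-87.8,8)
E
```

```text
t 23.07 pos [519.7  38.1 230.3] yaw -100.6 q [ 0.41  0.2  -0.03  0.06 -1.35 -0.61] F [ 0.8  0.  -2.1] w 8.4 tilt [ 0.016 -0.053 -0.998]
[-171.57891654 -120.93077757  230.28198873]
([-1.3, -0.0, -0.2], -0.028)
([-1.3, -0.0, -0.3], -0.028)
([-1.3, -0.1, -0.2], -0.028)
([-1.3, -0.1, -0.3], -0.028)
([-1.3, -0.2, -0.2], -0.028)
([-1.3, -0.2, -0.3], -0.028)
([-1.2, -0.2, -0.2], -0.028)
([-1.3, -0.3, -0.3], -0.028)
end [539.7 140.  250.3] yaw -87.8
```

>>> {"fn": "step_arm", "kwargs": {
  "increments": [
    {"jaw": 1, "linear": [-0.8, 0, -0.3], "twist": -0.028},
    {"jaw": 1, "linear": [-1.3, 0, -0.4], "twist": -0.028},
    {"jaw": 1, "linear": [-1.5, -0.1, -0.4], "twist": -0.028},
    {"jaw": 1, "linear": [-1.5, -0.1, -0.4], "twist": -0.028},
    {"jaw": 1, "linear": [-1.5, -0.2, -0.4], "twist": -0.028},
    {"jaw": 1, "linear": [-1.4, -0.2, -0.3], "twist": -0.028},
    {"jaw": 1, "linear": [-1.2, -0.2, -0.2], "twist": -0.028},
    {"jaw": 1, "linear": [-0.7, -0.2, 0], "twist": -0.028}
  ]
}}

```text
t: 23.73
position: [0.5365, 0.1478, 0.2446]
tool_rot: [0.728, -0.685, 0.021, 0.018]
ft_force: [0.4, -0.5, -2.8]
grip_width: 0.0084
```

```bash
python3 look.py ah wrist scene top; python3 - <<'E'
from hook import *
print(np.round(local()[0],1)); plan(world((-122,-16,247)),-87.8,6)
E
```

```text
t 23.73 pos [536.5 147.8 244.6] yaw -86.4 q [ 0.58  0.27  0.11  0.05 -1.43 -0.53] F [ 0.4 -0.5 -2.8] w 8.4 tilt [ 0.006 -0.055 -0.998]
scene crop origin 201 151
top crop origin 234 174
[-150.9  -13.4  244.2]
([0.1, -0.5, -0.0], 0.003)
([0.0, -0.5, -0.1], 0.004)
([0.1, -0.5, -0.0], 0.003)
([0.0, -0.5, -0.1], 0.004)
([0.0, -0.4, -0.0], 0.003)
([0.1, -0.5, -0.1], 0.004)
end [565.3 144.8 247.2] yaw -87.8
```

View pics/ah_wrist.png

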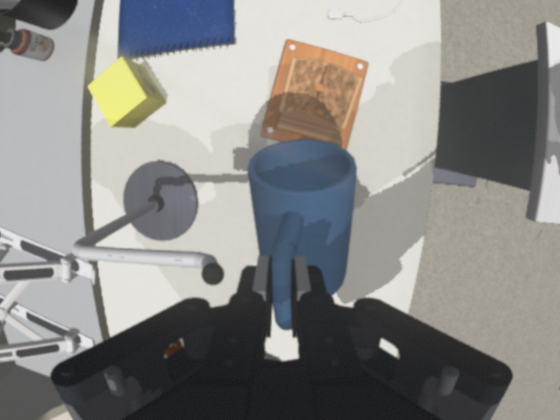

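View pics/ah_scene.png

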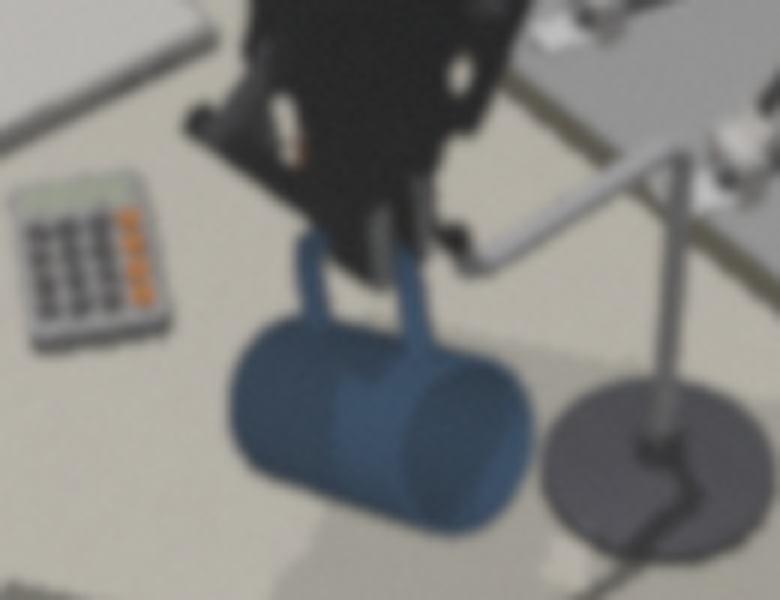

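```bash
cat > chk.py <<'E'
from hook import *
def model(phi,rho,zp,pz=8.5,p=None,yaw=None):
    if p is None: _,p,yaw=state()
    h=-np.array([np.cos(yaw),np.sin(yaw),0]); x=np.array([h[1],-h[0],0]); Z=np.array([0,0,1.])
    f,r_=np.radians(phi),np.radians(rho); n=np.cos(f)*h+np.sin(f)*Z; m=-np.sin(f)*h+np.cos(f)*Z
    n2=n*np.cos(r_)+x*np.sin(r_); x2=x*np.cos(r_)-n*np.sin(r_)
    P=p-Z*pz/1e3
    return lambda a,b,c: P+(n2*(b-62.75)+m*(c-zp)+x2*a)/1e3
if __name__=="__main__":
    import sys
    S=np.load("pics/ah_scene.npy",allow_pickle=True).item(); W=np.load("pics/ah_wrist.npy",allow_pickle=True).item()
    th=np.radians(np.arange(0,360,5))
    for phi,rho,zp in ((66,17,68),(66,17,62),(62,17,66),(70,17,66),(66,10,66)):
        g=model(phi,rho,zp); rs=np.array([proj(S,g(31*np.cos(t),31*np.sin(t),95)) for t in th]); rw=np.array([fproj(W,g(31*np.cos(t),31*np.sin(t),95)) for t in th])
        print(phi,rho,zp,"armL",np.round(proj(S,g(0,45,24)),1),"armR",np.round(proj(S,g(0,45,78)),1),"rimS",np.round([rs.min(0),rs.max(0)],0).tolist(),"rimW",np.round([rw.min(0),rw.max(0)],0).tolist())
    f=lambda x,y:(x/6-.5+201,y/6-.5+151)
    print("obs armL",f(313,275),"armR",f(412,300),"rimS",f(402,350),f(532,535),"rimW 249-355, 142-202")
    B=O+sX*-.112+np.array([0,0,.2115]); print("ball pred S",proj(S,B),"obs",f(456,240),"W",fproj(W,B),"obs (213,272)")
    T=np.load("pics/ah_top.npy",allow_pickle=True).item()
E
python3 chk.py
```

```text
66 17 68 armL [253.7 198.7] armR [269.7 204.1] rimS [[263.0, 212.0], [289.0, 243.0]] rimW [[259.0, 141.0], [368.0, 194.0]]
66 17 62 armL [255.4 199.2] armR [271.6 204.7] rimS [[265.0, 213.0], [290.0, 244.0]] rimW [[259.0, 133.0], [369.0, 183.0]]
62 17 66 armL [255.1 200.2] armR [270.6 204. ] rimS [[265.0, 212.0], [290.0, 243.0]] rimW [[259.0, 131.0], [370.0, 189.0]]
70 17 66 armL [253.5 197.5] armR [270.1 204.5] rimS [[263.0, 213.0], [288.0, 243.0]] rimW [[260.0, 146.0], [367.0, 192.0]]
66 10 66 armL [255.1 198.6] armR [271.2 204. ] rimS [[267.0, 211.0], [292.0, 242.0]] rimW [[246.0, 137.0], [355.0, 188.0]]
obs armL (252.66666666666666, 196.33333333333334) armR (269.1666666666667, 200.5) rimS (267.5, 208.83333333333334) (289.1666666666667, 239.66666666666669) rimW 249-355, 142-202
ball pred S [276.61088474 190.31697111] obs (276.5, 190.5) W [211.73887684 277.32607979] obs (213,272)
```

>>> {"fn": "step_arm", "kwargs": {
  "increments": [
    {"jaw": 1, "linear": [0, -0.4, 0], "twist": 0.01},
    {"jaw": 1, "linear": [0, -0.5, 0], "twist": 0.01},
    {"jaw": 1, "linear": [0, -0.5, 0], "twist": 0},
    {"jaw": 1, "linear": [0, -0.3, 0], "twist": 0},
    {"jaw": 1, "linear": [0, 0, 0], "twist": 0},
    {"jaw": 1, "linear": [0, 0, 0], "twist": 0},
    {"jaw": 1, "linear": [0, 0, 0], "twist": 0},
    {"jaw": 1, "linear": [0, 0, 0], "twist": 0}
  ]
}}

```text
t: 24.55
position: [0.5551, 0.1441, 0.244]
tool_rot: [0.718, -0.695, 0.021, 0.019]
ft_force: [-0.6, -0.5, -1.6]
grip_width: 0.0086
```

```bash
python3 look.py ai scene top; python3 - <<'E'
from hook import *
from chk import model
from scipy.optimize import least_squares
print(np.round(local()[0],1))
S=np.load("pics/ah_scene.npy",allow_pickle=True).item(); W=np.load("pics/ah_wrist.npy",allow_pickle=True).item()
p=np.array([.5365,.1478,.2446]); yaw=np.radians(-86.4); th=np.radians(np.arange(0,360,6))
def res(q):
    g=model(q[0],q[1],q[2],q[3],p,yaw); rs=np.array([proj(S,g(31*np.cos(t),31*np.sin(t),95)) for t in th]); rw=np.array([fproj(W,g(31*np.cos(t),31*np.sin(t),95)) for t in th])
    return np.r_[proj(S,g(0,45,24))-[252.7,196.3],proj(S,g(0,45,78))-[269.2,200.5],rs.min(0)-[267.,208.8],rs.max(0)-[289.2,239.7],(rw.min(0)-[249,147])*.4,(rw.max(0)-[355,206])*.4]
s=least_squares(res,[64,12,68,3]); print("phi rho zp pz",np.round(s.x,1),"res",np.round(s.fun,1)); q=s.x
for hx in(-120,-115,-110,-107,-105,-102,-100,-97,-95,-90,-80,-70):
    lo,hi,o=path(hx,q[0],q[1],q[2]-41); print(hx,"clr %.1f"%(hi-lo),"TCP Y,Z lo",np.round(np.array(o[0])+[0,q[3]],1),"hi",np.round(np.array(o[1])+[0,q[3]],1))
E
```

```text
t 24.55 pos [555.1 144.1 244. ] yaw -88.1 q [ 0.56  0.31  0.16  0.05 -1.45 -0.53] F [-0.6 -0.5 -1.6] w 8.6 tilt [ 0.005 -0.056 -0.998]
scene crop origin 209 148
top crop origin 235 166
[-132.2  -16.2  244.1]
phi rho zp pz [65.  10.6 72.8  4.2] res [ 0.2  0.  -0.5  0.6 -2.2 -0.3  0.6 -0.2 -1.2  0.   0.3 -0.8]
-120 clr 18.3 TCP Y,Z lo [-25.  237.3] hi [-17.3 253.8]
-115 clr 8.7 TCP Y,Z lo [-23.9 239.7] hi [-20.2 247.6]
-110 clr 3.2 TCP Y,Z lo [-22.6 239.3] hi [-21.3 242.2]
-107 clr 1.7 TCP Y,Z lo [-21.2 237.7] hi [-20.5 239.2]
-105 clr 1.6 TCP Y,Z lo [-20.5 236.1] hi [-19.9 237.5]
-102 clr 3.1 TCP Y,Z lo [-20.1 232.4] hi [-18.8 235.2]
-100 clr 7.6 TCP Y,Z lo [-21.2 227. ] hi [-18.  233.9]
-97 clr 10.7 TCP Y,Z lo [-21.8 222.7] hi [-17.2 232.4]
-95 clr 12.9 TCP Y,Z lo [-22.9 220.2] hi [-17.5 231.9]
-90 clr 15.4 TCP Y,Z lo [-24.3 217.2] hi [-17.8 231.1]
-80 clr 15.2 TCP Y,Z lo [-24.3 217.2] hi [-17.9 230.9]
-70 clr 15.2 TCP Y,Z lo [-24.3 217.2] hi [-17.9 230.9]
```

View pics/ai_scene.png

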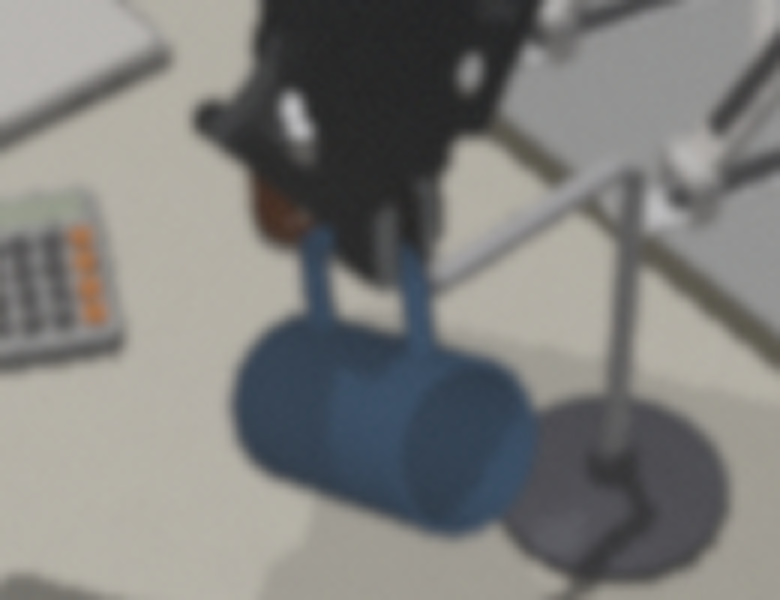

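View pics/ai_top.png

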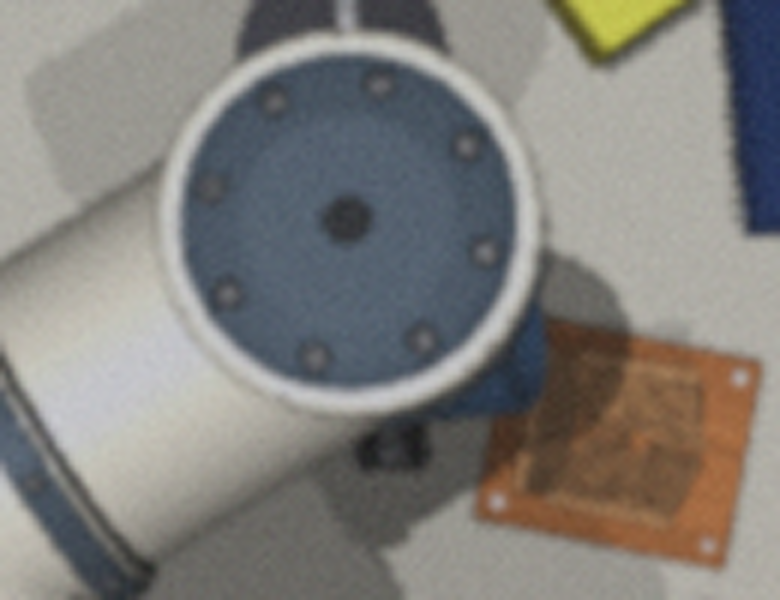

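>>> {"fn": "step_arm", "kwargs": {
  "increments": [
    {"jaw": 1, "linear": [0.2, -0.2, 0], "twist": 0},
    {"jaw": 1, "linear": [0.2, -0.3, 0], "twist": 0},
    {"jaw": 1, "linear": [0.1, -0.3, 0], "twist": 0},
    {"jaw": 1, "linear": [0, -0.3, 0], "twist": 0},
    {"jaw": 1, "linear": [0, -0.3, 0], "twist": 0},
    {"jaw": 1, "linear": [0, -0.2, 0], "twist": 0},
    {"jaw": 1, "linear": [0, 0, 0], "twist": 0},
    {"jaw": 1, "linear": [0, 0, 0], "twist": 0}
  ]
}}

```text
t: 25.32
position: [0.573, 0.1393, 0.2446]
tool_rot: [0.718, -0.695, 0.021, 0.018]
ft_force: [-0.0, 0.6, -2.0]
grip_width: 0.0087
```

```bash
python3 look.py aj scene; python3 - <<'E'
from hook import *
print(np.round(local()[0],1))
E
```

```text
t 25.32 pos [573.  139.3 244.6] yaw -88.1 q [ 0.53  0.34  0.2   0.05 -1.46 -0.51] F [-0.   0.6 -2. ] w 8.7 tilt [ 0.005 -0.056 -0.998]
scene crop origin 217 145
[-114.5  -21.9  244.5]
```

View pics/aj_scene.png

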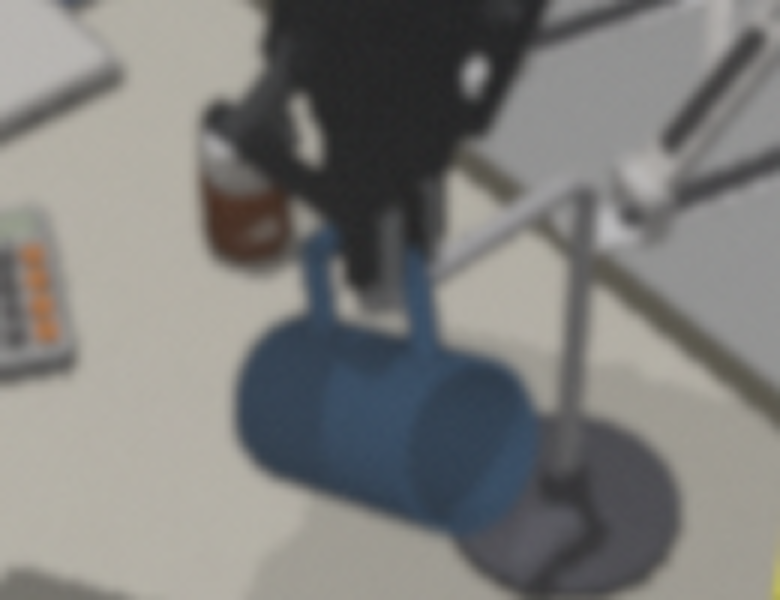

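No contact, and the ball appears inside the window at (355,275). Next is the steep part over the tip.

>>> {"fn": "step_arm", "kwargs": {
  "increments": [
    {"jaw": 1, "linear": [0, -0.3, 0.2], "twist": 0},
    {"jaw": 1, "linear": [0, -0.2, 0.2], "twist": 0},
    {"jaw": 1, "linear": [0, -0.2, 0.2], "twist": 0},
    {"jaw": 1, "linear": [0, -0.2, 0.2], "twist": 0},
    {"jaw": 1, "linear": [0, 0, 0], "twist": 0},
    {"jaw": 1, "linear": [0, 0, 0], "twist": 0},
    {"jaw": 1, "linear": [0, 0, 0], "twist": 0},
    {"jaw": 1, "linear": [0, 0, 0], "twist": 0}
  ]
}}

```text
t: 26.03
position: [0.5841, 0.14, 0.2374]
tool_rot: [0.719, -0.695, 0.022, 0.016]
ft_force: [0.3, 1.1, -1.0]
grip_width: 0.0086
```

```bash
python3 look.py ak scene; python3 - <<'E'
from hook import *
print(np.round(local()[0],1), r.get_obs()["torque"])
E
```

```text
t 26.03 pos [584.1 140.  237.4] yaw -88.1 q [ 0.53  0.36  0.22  0.05 -1.44 -0.5 ] F [ 0.3  1.1 -1. ] w 8.6 tilt [ 0.01  -0.054 -0.998]
scene crop origin 221 145
[-103.3  -21.5  237.4] [ 0.37217695 -0.17953796  0.05681331]
```

View pics/ak_scene.png

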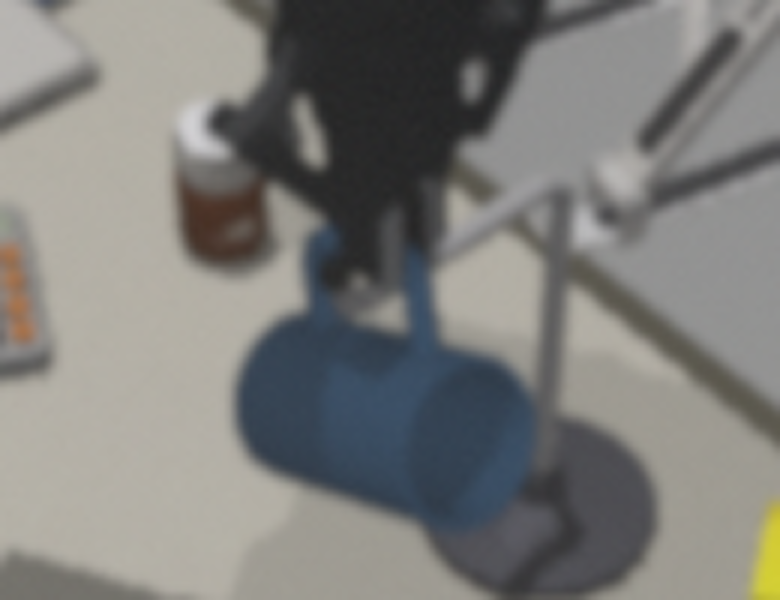

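The hook end is now through the handle window: ball at (340,270), bend visible inside the window, about 1 N contact. I'm continuing inward and down.

>>> {"fn": "step_arm", "kwargs": {
  "increments": [
    {"jaw": 1, "linear": [0, -0.1, 0.3], "twist": 0},
    {"jaw": 1, "linear": [0, -0.2, 0.3], "twist": 0},
    {"jaw": 1, "linear": [0, -0.3, 0.3], "twist": 0},
    {"jaw": 1, "linear": [0, -0.5, 0.1], "twist": 0},
    {"jaw": 1, "linear": [0, -0.6, 0], "twist": 0},
    {"jaw": 1, "linear": [0, -0.6, 0], "twist": 0},
    {"jaw": 1, "linear": [0, -0.5, 0], "twist": 0},
    {"jaw": 1, "linear": [0, -0.2, 0], "twist": 0}
  ]
}}

```text
t: 26.75
position: [0.6158, 0.1398, 0.2245]
tool_rot: [0.719, -0.695, 0.021, 0.019]
ft_force: [-0.4, 0.3, -2.9]
grip_width: 0.0087
```

```bash
python3 look.py al scene; python3 - <<'E'
from hook import *
print(np.round(local()[0],1), r.get_obs()["torque"])
E
```

```text
t 26.75 pos [615.8 139.8 224.5] yaw -88.1 q [ 0.5   0.43  0.29  0.05 -1.45 -0.47] F [-0.4  0.3 -2.9] w 8.7 tilt [ 0.005 -0.056 -0.998]
scene crop origin 233 142
[-71.6 -23.  224.3] [ 0.30768736 -0.13575595  0.00918041]
```

View pics/al_scene.png

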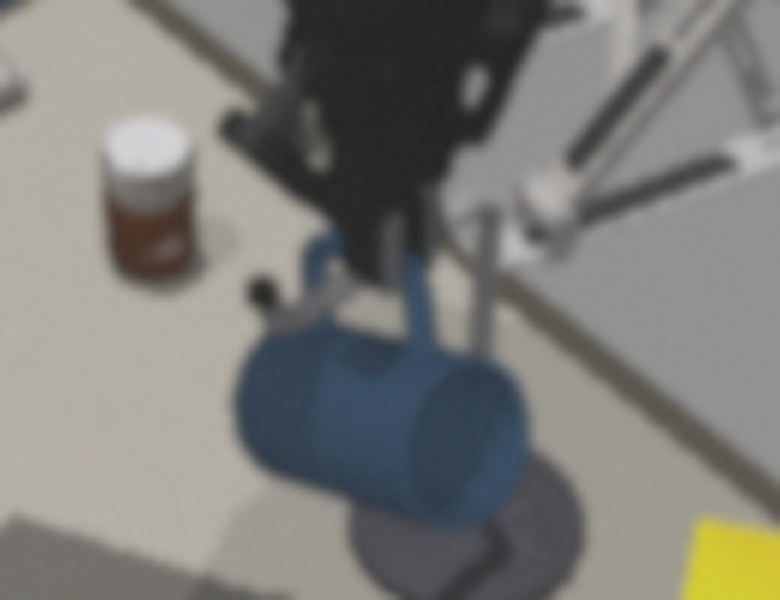

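The hook bar is through the handle with the ball tip outside at (262,292). I'm lowering onto the bar.

>>> {"fn": "step_arm", "kwargs": {
  "increments": [
    {"jaw": 1, "linear": [0, -0.2, 0.2], "twist": 0},
    {"jaw": 1, "linear": [0, -0.2, 0.2], "twist": 0},
    {"jaw": 1, "linear": [0, 0, 0.2], "twist": 0},
    {"jaw": 0.876, "linear": [0, 0, 0.2], "twist": 0},
    {"jaw": 0.876, "linear": [0, 0, 0.1], "twist": 0},
    {"jaw": 0.876, "linear": [0, 0, 0.1], "twist": 0},
    {"jaw": 0.876, "linear": [0, 0, 0], "twist": 0},
    {"jaw": 0.876, "linear": [0, 0, 0], "twist": 0}
  ],
  "squeeze": 20
}}

```text
t: 27.47
position: [0.6208, 0.1391, 0.2158]
tool_rot: [0.719, -0.695, 0.022, 0.017]
ft_force: [-0.1, -1.3, -0.4]
grip_width: 0.0109
```

```bash
python3 look.py am scene; python3 - <<'E'
from hook import *
print(np.round(local()[0],1), r.get_obs()["torque"])
E
```

```text
t 27.47 pos [620.8 139.1 215.8] yaw -88.1 q [ 0.5   0.44  0.28  0.05 -1.43 -0.47] F [-0.1 -1.3 -0.4] w 10.9 tilt [ 0.008 -0.056 -0.998]
scene crop origin 235 144
[-66.7 -23.8 215.8] [0.18701128 0.1097404  0.07809254]
```

View pics/am_scene.png

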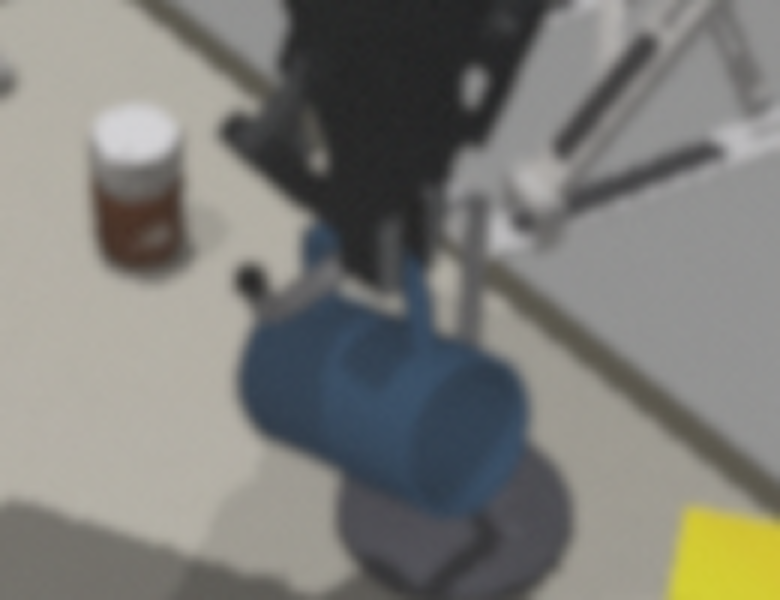

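>>> {"fn": "step_arm", "kwargs": {
  "increments": [
    {"jaw": 0.876, "linear": [0, 0, 0.2], "twist": 0},
    {"jaw": 0.876, "linear": [0.1, 0, 0.2], "twist": 0},
    {"jaw": 0.876, "linear": [0.1, 0, 0.2], "twist": 0},
    {"jaw": 0.876, "linear": [0.1, 0, 0.2], "twist": 0},
    {"jaw": 0.876, "linear": [0, 0, 0], "twist": 0},
    {"jaw": 0.87, "linear": [0, 0, 0], "twist": 0},
    {"jaw": 0.865, "linear": [0, 0, 0], "twist": 0},
    {"jaw": 0.86, "linear": [0, 0, 0], "twist": 0}
  ],
  "squeeze": 20
}}

```text
t: 28.18
position: [0.6212, 0.1358, 0.208]
tool_rot: [0.719, -0.694, 0.023, 0.016]
ft_force: [0.6, 0.0, 1.1]
grip_width: 0.012
```

```bash
python3 look.py an scene; python3 - <<'E'
from hook import *
print(np.round(local()[0],1), r.get_obs()["torque"])
E
```

```text
t 28.18 pos [621.2 135.8 208. ] yaw -88.0 q [ 0.49  0.44  0.26  0.05 -1.41 -0.46] F [0.6 0.  1.1] w 12.0 tilt [ 0.01  -0.055 -0.998]
scene crop origin 236 148
[-66.4 -27.2 208. ] [ 0.18898416 -0.0097423   0.01902988]
```

View pics/an_scene.png

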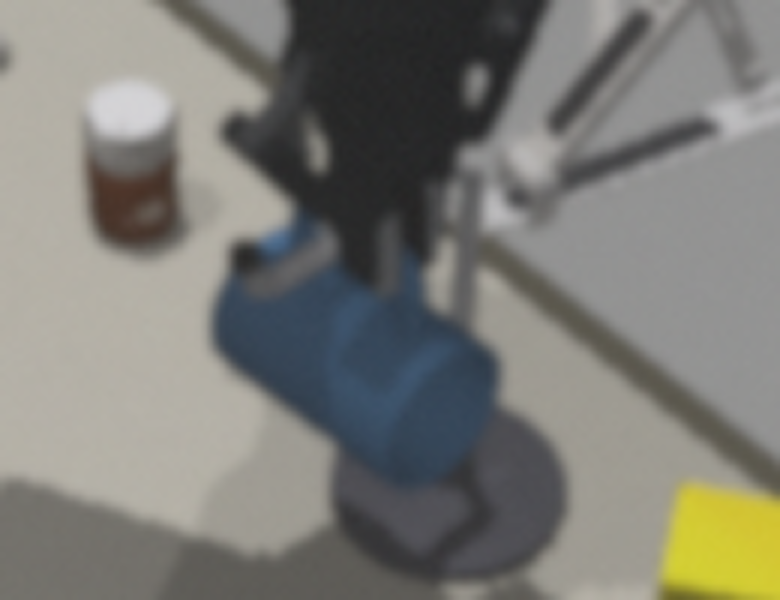

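>>> {"fn": "step_arm", "kwargs": {
  "increments": [
    {"jaw": 0.84, "linear": [0, 0, 0], "twist": 0},
    {"jaw": 0.8, "linear": [0, 0, 0], "twist": 0},
    {"jaw": 0.75, "linear": [0, 0, 0], "twist": 0},
    {"jaw": 0.7, "linear": [0, 0, 0], "twist": 0},
    {"jaw": 0.7, "linear": [0, 0, 0], "twist": 0},
    {"jaw": 0.7, "linear": [0, 0, 0], "twist": 0},
    {"jaw": 0.7, "linear": [0, 0, 0], "twist": 0},
    {"jaw": 0.7, "linear": [0, 0, 0], "twist": 0}
  ]
}}

```text
t: 28.9
position: [0.6216, 0.1355, 0.208]
tool_rot: [0.719, -0.695, 0.023, 0.016]
ft_force: [0.7, 0.6, -0.6]
grip_width: 0.0253
```

```bash
python3 look.py ao scene wrist; python3 - <<'E'
from hook import *
print(np.round(local()[0],1), r.get_obs()["torque"])
E
```

```text
t 28.90 pos [621.6 135.5 208. ] yaw -88.1 q [ 0.49  0.44  0.26  0.05 -1.41 -0.46] F [ 0.7  0.6 -0.6] w 25.3 tilt [ 0.01  -0.056 -0.998]
scene crop origin 236 148
[-66.1 -27.5 208. ] [ 0.14192422  0.03272594 -0.0075788 ]
```

View pics/ao_scene.png

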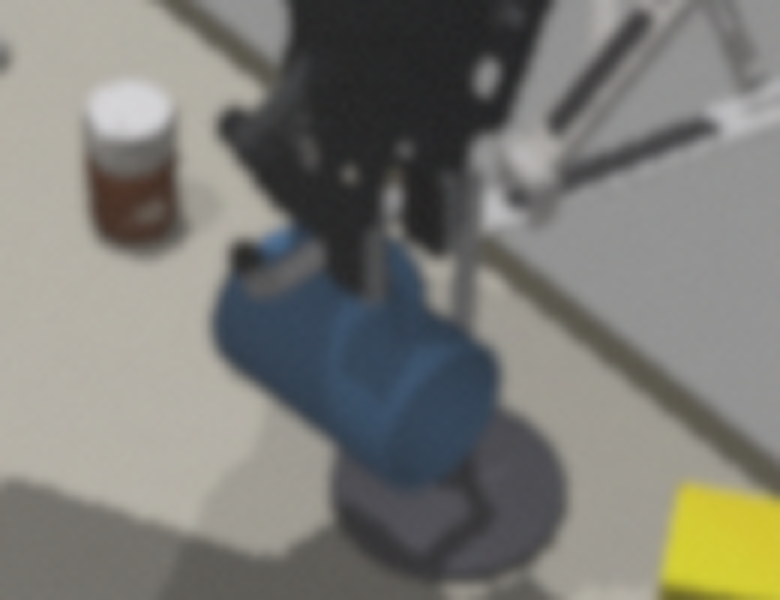

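View pics/ao_wrist.png

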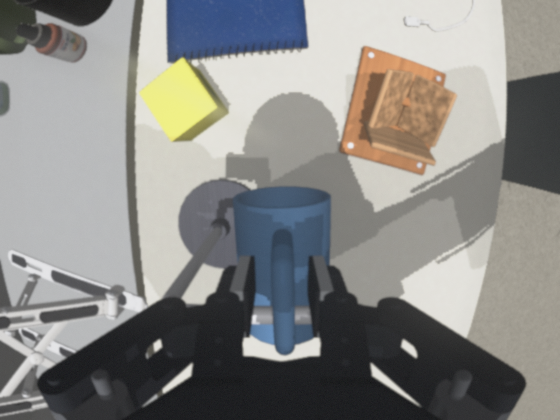

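The mug is released and hanging nearly level on the bar (bar visible under the handle at (285,313) in the wrist view). I'm retreating straight up.

>>> {"fn": "step_arm", "kwargs": {
  "increments": [
    {"jaw": 0.68, "linear": [0, 0, -0.4], "twist": 0},
    {"jaw": 0.65, "linear": [0, 0, -0.8], "twist": 0},
    {"jaw": 0.65, "linear": [0.1, 0, -1.2], "twist": 0},
    {"jaw": 0.65, "linear": [0.1, 0, -1.8], "twist": 0},
    {"jaw": 0.65, "linear": [0.1, 0, -2], "twist": 0},
    {"jaw": 0.65, "linear": [0.1, 0, -2], "twist": 0},
    {"jaw": 0.65, "linear": [0, 0, -1], "twist": 0},
    {"jaw": 0.65, "linear": [0, 0, 0], "twist": 0}
  ]
}}

```text
t: 29.67
position: [0.6202, 0.1362, 0.3079]
tool_rot: [0.719, -0.695, 0.023, 0.017]
ft_force: [0.7, -0.5, 0.3]
grip_width: 0.0298
```

>>> {"fn": "step_arm", "kwargs": {
  "increments": [
    {"jaw": 0.65, "linear": [0, 1, 0], "twist": 0},
    {"jaw": 0.65, "linear": [0, 3, 0], "twist": 0},
    {"jaw": 0.65, "linear": [0, 4, 0], "twist": 0},
    {"jaw": 0.65, "linear": [0, 4, 0], "twist": 0},
    {"jaw": 0.65, "linear": [0, 3, 0], "twist": 0},
    {"jaw": 0.65, "linear": [0, 1, 0], "twist": 0},
    {"jaw": 0.65, "linear": [0, 0, 0], "twist": 0},
    {"jaw": 0.65, "linear": [0, 0, 0], "twist": 0}
  ]
}}

```text
t: 30.33
position: [0.4531, 0.1294, 0.3032]
tool_rot: [0.718, -0.695, 0.023, 0.017]
ft_force: [0.8, 0.4, 0.1]
grip_width: 0.03
```

```bash
python3 look.py ap scene top wrist; python3 - <<'E'
import numpy as np,cv2
S=np.load("pics/ap_scene.npy",allow_pickle=True).item()["color"][...,::-1]; T=np.load("pics/ap_top.npy",allow_pickle=True).item()["color"][...,::-1]
cv2.imwrite("pics/ap2.png",cv2.resize(S[150:270,150:420],None,fx=2.9,fy=2.9,interpolation=cv2.INTER_CUBIC))
cv2.imwrite("pics/ap3.png",cv2.resize(T[130:300,170:420],None,fx=3.2,fy=3.2,interpolation=cv2.INTER_CUBIC))
E
```

```text
t 30.33 pos [453.1 129.4 303.2] yaw -88.1 q [ 0.65  0.09  0.03  0.05 -1.54 -0.62] F [0.8 0.4 0.1] w 30.0 tilt [ 0.009 -0.055 -0.998]
scene crop origin 170 155
top crop origin 242 210
```

View pics/ap2.png

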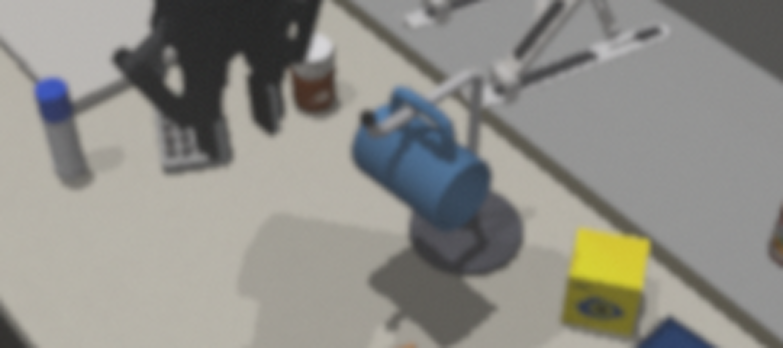

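View pics/ap3.png

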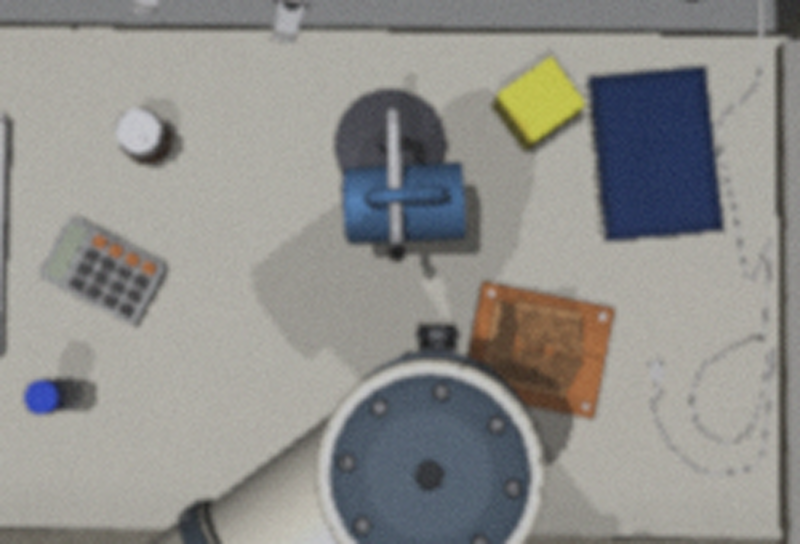

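The mug hangs level from the bar at top-view px (395,195) in the crop. The bottle, calculator, glue stick, box and notebook are where they were. I'll run one idle call to confirm it's still, then hand in.

>>> {"fn": "step_arm", "kwargs": {
  "increments": [
    {"jaw": 0.65, "linear": [0, 0, 0], "twist": 0},
    {"jaw": 0.65, "linear": [0, 0, 0], "twist": 0},
    {"jaw": 0.65, "linear": [0, 0, 0], "twist": 0},
    {"jaw": 0.65, "linear": [0, 0, 0], "twist": 0},
    {"jaw": 0.65, "linear": [0, 0, 0], "twist": 0},
    {"jaw": 0.65, "linear": [0, 0, 0], "twist": 0},
    {"jaw": 0.65, "linear": [0, 0, 0], "twist": 0},
    {"jaw": 0.65, "linear": [0, 0, 0], "twist": 0}
  ]
}}

```text
t: 31.15
position: [0.457, 0.1297, 0.3]
tool_rot: [0.717, -0.696, 0.022, 0.02]
ft_force: [-0.2, 0.1, -0.5]
grip_width: 0.0303
```

```bash
python3 - <<'E'
from plan import *
from station import eyes
show()
S=eyes.camera("scene")
def ms(c):
    m=cv2.inRange(hsv(c),(95,80,40),(118,255,255)); m[:165]=0;m[245:]=0;m[:,:265]=0;m[:,325:]=0
    n,l,s,ce=cv2.connectedComponentsWithStats(m); i=1+s[1:,4].argmax(); return s[i],np.round(ce[i],2)
print(ms(np.load("pics/ap_scene.npy",allow_pickle=True).item()),ms(S))
print(r.hand_in())
E
```

```text
t 31.15 pos [457.  129.7 300. ] yaw -88.3 q [ 0.65  0.1   0.04  0.05 -1.54 -0.62] F [-0.2  0.1 -0.5] w 30.3 tilt [ 0.004 -0.059 -0.998]
(array([ 273,  181,   45,   48, 1091], dtype=int32), array([296.21, 206.45])) (array([ 273,  181,   45,   47, 1091], dtype=int32), array([296.28, 206.44]))
the job is handed in; nothing more can be done
None
```

The mug is hanging on the hook by its handle, released and still, and the job is handed in at about 31 s of the 54 s allowed. It was first laid in the cradle and let go there.

**How it went:**
- **Laying:** I took the mug by its handle and let it swing handle-up in a loosened grip, then laid it in the cradle. There I let go and backed off, pushed it toward the stop, straightened the handle and let go again.
- **Hanging:** I took hold of it again, rolled it slightly to clear the upturned tip, threaded the handle over the hook, lowered it onto the bar, released it and moved clear.

**Last checks:**
- Two pictures about 0.8 s apart put the mug's centre within 0.1 px, so it hangs still. It is near the middle of the bar, level and handle up.
- The arm was well clear, with wrist force near zero.
- The bottle, calculator, glue stick, box and notebook look unmoved in the top view.

**What disagreed:**
- **Against the stop:** with the mug laid, the cameras put it about 6 mm short of its nominal place against the stop. A 13.6 N push on its rim did not move it, so I took it as touching the stop.
- **Handle lean:** while I was seating it, the mug rested for a time with its handle leaning about 10°. I straightened it before the final let-go in the cradle.

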